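Put the clip dishes away and latch the drawer

ROBOT

A 6-joint arm with a two-finger parallel gripper is mounted at the origin on the work surface. World frame = base frame: x ahead of the robot, y to its left, z up, the work surface at z = 0. Lengths are in m, angles in rad, forces in N, time in s.
With the tool pointing down it reaches from about 0.25 to 0.725 m from the base axis. Payload 4 kg.
Tool frame: the origin (TCP) lies on the centre line of the jaws, within the pads' length; the fingertips stand 25 mm ahead of it and the grasp point (between the pads) lies 6 mm ahead of it; z points along the fingers, x is the direction in which the jaws open and shut, and the axes are right-handed (so a half turn about z gives the same grasp; the last joint's range is limited). The gripper opens to 85 mm and grips with 20 to 120 N. Pads are 22 mm wide; open, the fingers measure 114 mm over their backs; the gripper's body (76 mm by 85 mm) begins 54 mm behind the grasp point. The pads swing forward as they close: fully open they stand 13 mm farther back than shut.
Start: joints at [-1.27, 0.241, 0.005, 1.335, 0, 1.571], TCP at [0.148, -0.478, 0.223] pointing down, gripper open.
Joint ranges: [-2.72, 2.72], [-1.05, 1.87], [-1.09, 1.28], [-1.99, 2.15], [-1.42, 1.44], [-3.14, 3.14]. Speed limits (rad/s): [2.79, 2.79, 3.14, 3.14, 3.14, 3.14].

INTERFACE

Orientations are given as a unit quaternion [x, y, z, w].
In Python, from workcell import bot, imaging, order gives the robot as it stands.
- The arm moves only by the tool carry_out, never from a script. Its argument "moves" is a list of rows, each a list of 5 numbers: the shift along the tool's x, y, z scaled (see below), then the turn about the tool's z scaled (see below), then the opening, from -1 (shut) to 1 (fully open). In form: [[tx, ty, tz, roll, hand], ...]. A call has 1 to 20 rows; each row is the pose to reach, as a shift and turn from the pose commanded when the call began, along the tool's axes at that moment; what a row does not reach only later rows make up. The controller multiplies each number of a shift by 0.1 m and each number of a turn by 90 degrees. A row lasts 1/10 s, in which the tool goes at most 50 mm and 8.59 degrees, less where a joint would pass 70% of its speed; a pose out of reach is approached as far as the arm can. A call with a number of a shift or a turn outside -1 to 1 is refused whole. A call with a gripper value outside its range is refused whole. The fingers move at their own pace and stop on an object; the grip force is fixed at half the most. Time passes only in rows, so rows that repeat a pose let the fingers close. It gives the time, the measured TCP pose, the force and the opening at its end, in the units of the state.
- bot.get_obs(): the state, without advancing time (a new reading comes with each control period).
- imaging.camera(name): name is "scene" or "top" or "wrist"; returns the picture (384x512x3 uint8, red, green, blue); there is no depth.
- imaging.camera_model(name): a dict with "fovy" (degrees; the focal length in pixels is half the picture's height over the tangent of half this angle, whatever the lens; pixels are square), "cx", "cy" (the principal point, pixels), "dist" ([k1, k2, p1, p2, k3] as OpenCV has them; the pictures are not rectified), "eye" and "rotation" of the camera in the world. Camera axes: x right, y up, looking along -z (the intrinsics and any distortion apply to the point x, -y, -z); pixel columns grow to the right and rows downward; lengths in m; the calibration is good to about 2 mm. A picture is of the moment at which its call begins: read the wrist's pose just before it. camera_model takes no time and is no camera call; for the wrist camera it gives the pose at the moment of the call.
- order.job_done(): hands the job in, once; it reports no verdict.
The state is a dict: "clock": time; "joint_pos": joint angles; "joint_vel": joint speeds; "tau": joint torques, N m; "eef_pos": TCP position; "tool_rot": TCP orientation; "ft_force": force on the tool from outside, world axes, zero at the start; "ft_torque": the same for the moment, N m; "grip_width": finger opening in m.
Only numpy, scipy, OpenCV 4.12 (cv2) and the standard library are available. Lean on these libraries where they do the work, as an engineer would, in place of code of your own. Each camera call takes 0.05 s, during which the arm holds its last target.

TASK

Put the desk dishes away: nest all the round white dishes upright in one stack on one felt pad of the open drawer and all the square blue ones in another stack on the other pad, and stand the lidded grey tubs, which nest with nothing, upright in the steel tray. When the stacks are in, push the drawer gently home until its catch seats it, then turn the latch knob clockwise to its stop so that it cannot slide open. Leave the other things on the desk where they are.

Things in the scene. Friction and masses are not known exactly. Their poses are not given: they have to be found in the camera images.
- round1: round white dish, 30 mm high, 90 g: solid round foot (42 mm across, 12 mm high) under a straight round collar (58 mm across, height 12 to 30 mm, walls 4 mm, mouth 50 mm). Origin: centre of its underside, z up its axis. Nested in another round dish, its collar stands on the lower rim, 18 mm higher. Upright on the desk at the start. May be absent
- round2: round white dish, 30 mm high, 90 g: solid round foot (42 mm across, 12 mm high) under a straight round collar (58 mm across, height 12 to 30 mm, walls 4 mm, mouth 50 mm). Origin: centre of its underside, z up its axis. Nested in another round dish, its collar stands on the lower rim, 18 mm higher. Upright on the desk at the start. May be absent
- round3: round white dish, 30 mm high, 90 g: solid round foot (42 mm across, 12 mm high) under a straight round collar (58 mm across, height 12 to 30 mm, walls 4 mm, mouth 50 mm). Origin: centre of its underside, z up its axis. Nested in another round dish, its collar stands on the lower rim, 18 mm higher. Upright on the desk at the start. May be absent
- square1: square navy-blue dish, 30 mm high, 90 g: solid square foot (42 mm wide, 12 mm high) under a straight square collar (58 mm wide, height 12 to 30 mm, walls 4 mm, mouth 50 mm). Origin: centre of its underside, z up, x and y along its sides. Nested in another square dish, sides in line, its collar stands on the lower rim, 18 mm higher. Upright on the desk at the start. May be absent
- square2: square navy-blue dish, 30 mm high, 90 g: solid square foot (42 mm wide, 12 mm high) under a straight square collar (58 mm wide, height 12 to 30 mm, walls 4 mm, mouth 50 mm). Origin: centre of its underside, z up, x and y along its sides. Nested in another square dish, sides in line, its collar stands on the lower rim, 18 mm higher. Upright on the desk at the start. May be absent
- square3: square navy-blue dish, 30 mm high, 90 g: solid square foot (42 mm wide, 12 mm high) under a straight square collar (58 mm wide, height 12 to 30 mm, walls 4 mm, mouth 50 mm). Origin: centre of its underside, z up, x and y along its sides. Nested in another square dish, sides in line, its collar stands on the lower rim, 18 mm higher. Upright on the desk at the start. May be absent
- tub1: grey straight-sided round tub with a closed cork lid, 58 mm across its body, 42 mm high (the lid is 54 mm across and the top 6 mm), 120 g; nests with nothing. Origin: centre of its underside, z up. Stands upright on the desk at the start. May be absent
- tub2: grey straight-sided round tub with a closed cork lid, 58 mm across its body, 42 mm high (the lid is 54 mm across and the top 6 mm), 120 g; nests with nothing. Origin: centre of its underside, z up. Stands upright on the desk at the start. May be absent
- tray: dark steel tray fixed to the desk, 100 mm (its x) by 180 mm (its y), walls 4 mm thick and 12 mm high, floor 4 mm thick. Origin: centre of its underside, on the desk
- unit: white drawer unit fixed on the desk, 200 mm deep (its x), 280 mm wide (its y), top 100 mm above the desk. Origin: centre of its underside; its front plane lies at its own x = -100 mm and faces its -x. A block of sticky notes, 75 mm wide and 12 mm high, lies on its top at the rear
- pad_a (a point): centre of a teal felt pad, 85 mm square, on the drawer floor, moving with the drawer; x points into the unit (closing). Above it: drawer sides and divider 20 mm, front panel 81 mm (standing 80 mm to its -x), unit top board 72 mm. pad_a is 66 mm to the +y side of the drawer's middle, pad_b 50 mm to its -y
- pad_b (a point): centre of a teal felt pad, 85 mm square, on the drawer floor, moving with the drawer; x points into the unit (closing). Above it: drawer sides and divider 20 mm, front panel 81 mm (standing 80 mm to its -x), unit top board 72 mm. A steel strap 9 mm wide with an end pin runs back from the panel's top edge, 77 mm to the -y side of this pad and 82 mm above it
- front (a point): centre line of the drawer's brown front panel on its outer face, 70 mm above the desk; x points into the unit. The panel is 280 mm wide, from 3 to 99 mm above the desk. At this point a small dark pull knob, 22 mm across, stands 21 mm out; the bare panel either side of it can be pushed
- drawer (a joint): drawer opening in m: 0 fully home, 0.16 fully open. It slides with about 1 N of friction; between about 12 mm and 5 mm a sprung catch resists with about 4 N, and past it the catch pulls the drawer in and holds it seated against about 6 N
- latch_grip (a point): on the latch knob's upright axis, in its black grip bar (40 mm long, 14 mm thick; it reaches 11 mm above and about 15 mm below this point) on the unit's top near the front. x points along the bar and along the flat red tongue at its foot, whose end is 45 mm from the axis
- latch (a joint): latch knob angle in rad, growing clockwise seen from above: 0 to 0.3 free (tongue clear of the strap pin's path), 1.45 is the stop, where the tongue lies over the strap in front of its pin and bars the closed drawer. About 0.05 N m of friction. Turned early, the tongue stops the drawer from closing
- mug: blue mug, 92 mm high, a bystander
- mouse: white computer mouse, 28 mm high, a bystander
- stapler: red and black stapler, 44 mm high, a bystander
- phone: dark phone lying flat, a bystander
- glasses: spectacles, a bystander
Not all that is in view belongs to the job. Leave any orange look-alike of the square3 alone. What is shaped like the tub1 but purple is not meant.

How it is judged:
By the outcome, as a careful person would: the job done as asked, in the order asked, and still so for the second after the job is handed in, with the robot touching nothing.
Of round2, round3, square2, square3, tub2 only 2 to 4 are there at a start; the rules pass over those that are not, and their reading is None.
At some moment in a run one of tub1, tub2 may be knocked a few centimetres aside while the robot is not near it.
Once in a run the grip may slacken for a moment while it holds something.
It also fails if it takes over 210 s, if anything falls off the work surface, if the arm or the gripper's body presses on something with over 40 N, if the wrist force passes 120 N, or if a joint passes its speed limit or range.

## Working session

There is one attempt and no reset: what is moved stays moved. The work goes in short steps, Python scripts to look and compute and a tool call to move; the robot and the scene stay as the last step left them, time stands still between calls to the robot, and variables do not carry over. Pictures are saved under pics/ and viewed, and the job is handed in when it is done.

Besides the shell and the picture viewer there is one more tool, called after "Call:" in YAML: its name, and indented under it one key for each argument. carry_out: Moves the arm, as the interface text tells. Its arguments: {"type":"object","properties":{"moves":{"type":"array","items":{"type":"array","items":{"type":"number","minimum":-1,"maximum":1}}}},"required":["moves"]}

```bash
ls; mkdir -p pics
python3 - <<'E'
from workcell import bot, imaging, order
import cv2
print(bot.get_obs())
for n in ["scene","top","wrist"]:
    m=imaging.camera_model(n); print(n,m)
    cv2.imwrite(f"pics/{n}0.png",cv2.cvtColor(imaging.camera(n),cv2.COLOR_RGB2BGR))
E
```

```text
pics
{'clock': 0.0, 'joint_pos': array([-1.26999794e+00,  2.41407230e-01,  3.71283045e-03,  1.33518902e+00,
       -4.21627325e-06,  1.57080708e+00]), 'joint_vel': array([ 0.00053956, -0.00044509,  0.00201805,  0.0005041 , -0.00085588,
        0.00036811]), 'tau': array([-5.00317547e-04, -3.72315037e+01,  2.52409065e+01,  1.68270251e-02,
       -6.93158358e-05,  1.19213405e-05]), 'eef_pos': array([ 0.14794727, -0.4769287 ,  0.22201149]), 'tool_rot': array([ 8.05068680e-01, -5.93180690e-01, -8.41385816e-04, -6.17306913e-04]), 'ft_force': array([-1.28493047,  0.72196236,  0.23068089]), 'ft_torque': array([ 0.03050566, -0.00573876, -0.00099851]), 'grip_width': 0.08533864126830111}
scene {'fovy': 52.737367290061336, 'cx': 261.5714020910474, 'cy': 192.70264337745843, 'dist': array([-0.05785631,  0.        ,  0.        ,  0.        ,  0.        ]), 'eye': array([ 1.03961228, -0.03654211,  0.94650465]), 'rotation': array([0.17430723, 0.18335291, 0.72052382, 0.64563467])}
top {'fovy': 51.64742584725401, 'cx': 256.19456878520657, 'cy': 197.679803909781, 'dist': array([0.02679982, 0.        , 0.        , 0.        , 0.        ]), 'eye': array([ 0.33766887, -0.07133554,  1.14807749]), 'rotation': array([-0.06774648,  0.06739643,  0.70901422, -0.69868947])}
wrist {'fovy': 69.08357859074148, 'cx': 253.567059800784, 'cy': 189.57045986515766, 'dist': array([-0.05867643,  0.        ,  0.        ,  0.        ,  0.        ]), 'eye': array([ 0.22804658, -0.45270903,  0.37284235]), 'rotation': array([-0.13080438,  0.09662524, -0.58565919,  0.79407625])}
```

View pics/top0.png

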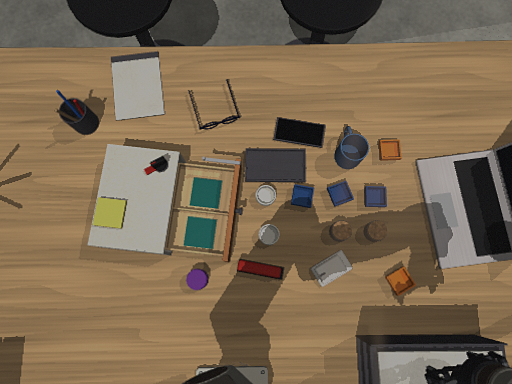

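View pics/scene0.png

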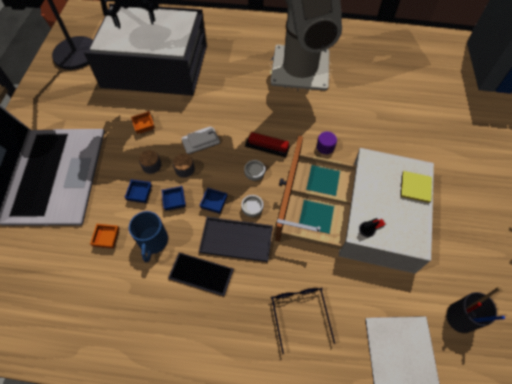

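View pics/wrist0.png

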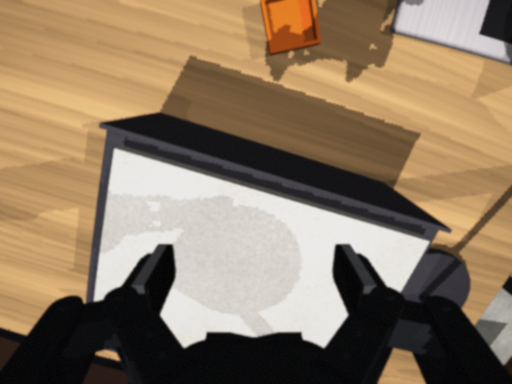

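The top view shows two round dishes (265,195) and (268,234), three blue squares (302,196), (340,193), (375,196), two grey tubs (341,230), (375,231), the tray (275,165) and the open drawer with teal pads (205,193), (200,232). The purple and orange things are decoys.

```bash
cat > h.py <<'E'
from workcell import bot, imaging, order
import cv2, numpy as np
from scipy.spatial.transform import Rotation as R
def model(n):
    m=imaging.camera_model(n); f=192/np.tan(np.radians(m['fovy'])/2)
    K=np.array([[f,0,m['cx']],[0,f,m['cy']],[0,0,1.]]); return dict(K=K,d=m['dist'],eye=m['eye'],R=R.from_quat(m['rotation']).as_matrix())
def cast(m,uv,z):
    uv=np.array(uv,float).reshape(-1,1,2)
    p=cv2.undistortPoints(uv,m['K'],m['d']).reshape(-1,2)
    d=np.c_[p[:,0],-p[:,1],-np.ones(len(p))]@m['R'].T
    s=(np.reshape(z,-1)-m['eye'][2])/d[:,2]
    return m['eye']+d*s[:,None]
def proj(m,P):
    P=np.atleast_2d(P).astype(float); c=(P-m['eye'])@m['R']; c=c*[1,-1,-1]
    return cv2.projectPoints(c,np.zeros(3),np.zeros(3),m['K'],m['d'])[0].reshape(-1,2)
def shot(n,name=None):
    m=model(n); im=imaging.camera(n); b=cv2.cvtColor(im,cv2.COLOR_RGB2BGR)
    if name: cv2.imwrite(f'pics/{name}.png',b)
    return m,b
def obs():
    o=bot.get_obs(); r=R.from_quat(o['tool_rot']).as_matrix()
    print('t %.2f'%o['clock'],'pos',o['eef_pos'].round(4),'xaxis yaw %.2f'%np.degrees(np.arctan2(r[1,0],r[0,0])),'z',r[:,2].round(3),'F',o['ft_force'].round(2),'w %.4f'%o['grip_width'],'q',o['joint_pos'].round(2)); return o
E
python3 - <<'E'
from h import *
m=model('top'); b=cv2.imread('pics/top0.png')
for n,uv,z in [('r1',(265,195),.03),('r2',(268,234),.03),('s1',(302,196),.03),('s2',(340,193),.03),('s3',(375,196),.03),('t1',(341,230),.042),('t2',(375,231),.042),('tray',(275,165),.012),('padA',(205,193),.02),('padB',(200,232),.02),('mug',(350,150),.09),('mouse',(331,268),.02),('stap',(260,269),.04),('purple',(197,279),.04),('latch',(165,160),.12)]:
    print(n,cast(m,uv,z)[0].round(3))
c=cv2.resize(b[135:300,80:420],None,fx=2.35,fy=2.35,interpolation=cv2.INTER_CUBIC); cv2.imwrite('pics/topc.png',c)
s=cv2.imread('pics/scene0.png');c=cv2.resize(s[90:300,100:450],None,fx=2.28,fy=2.28,interpolation=cv2.INTER_CUBIC); cv2.imwrite('pics/scenec.png',c)
E
```

```text
r1 [ 0.562 -0.098  0.03 ]
r2 [ 0.45  -0.104  0.03 ]
s1 [ 0.557 -0.204  0.03 ]
s2 [ 0.564 -0.313  0.03 ]
s3 [ 0.554 -0.413  0.03 ]
t1 [ 0.457 -0.308  0.042]
t2 [ 0.453 -0.402  0.042]
tray [ 0.656 -0.13   0.012]
padA [0.572 0.076 0.02 ]
padB [0.459 0.089 0.02 ]
mug [ 0.674 -0.335  0.09 ]
mouse [ 0.353 -0.278  0.02 ]
stap [ 0.353 -0.08   0.04 ]
purple [0.328 0.093 0.04 ]
latch [0.644 0.171 0.12 ]
```

View pics/topc.png

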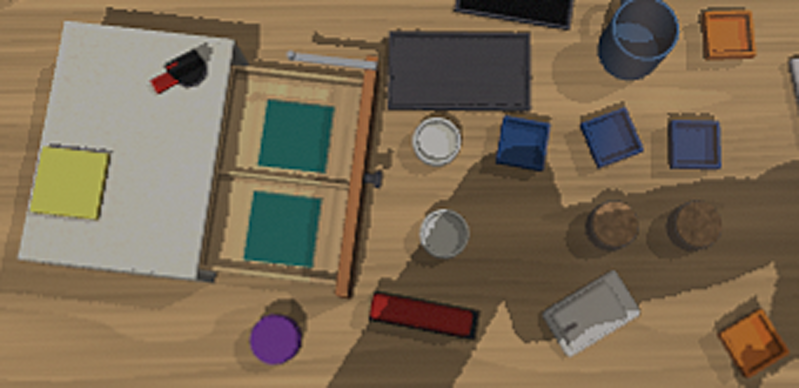

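View pics/scenec.png

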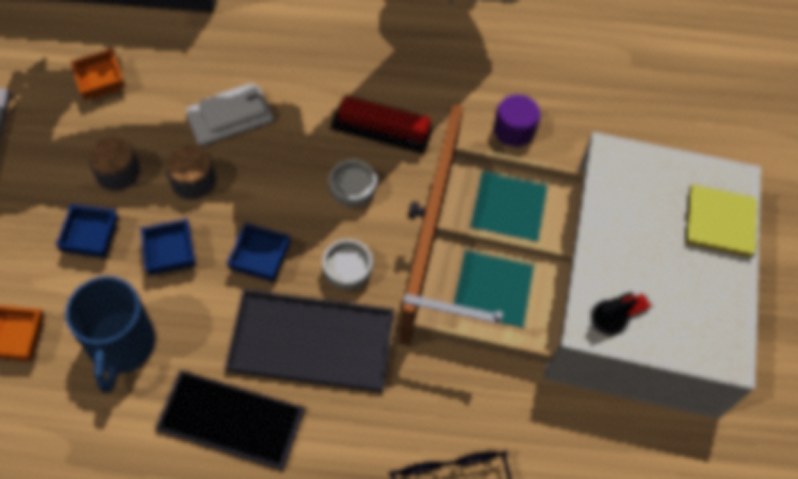

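```bash
cat >> h.py <<'E'
def plan(x=None,y=None,z=None,yaw=None):
    "tool-axis scaled numbers from present pose to target (tool down)"
    o=obs(); r=R.from_quat(o['tool_rot']).as_matrix(); p=o['eef_pos']
    t=np.array([p[i] if v is None else v for i,v in enumerate((x,y,z))]); d=r.T@(t-p)/0.1
    cur=np.degrees(np.arctan2(r[1,0],r[0,0])); ro=0 if yaw is None else -((yaw-cur+180)%360-180)/90
    print('PLAN tx %.3f ty %.3f tz %.3f roll %.3f'%(d[0],d[1],d[2],ro))
E
python3 -c "
from h import *
plan(.40,-.25,.27,-90)"
```

```text
t 0.15 pos [ 0.148  -0.4771  0.2222] xaxis yaw -72.76 z [-0.     0.002 -1.   ] F [ 0.05 -1.08  0.24] w 0.0853 q [-1.27  0.24  0.    1.34  0.    1.57]
PLAN tx -1.423 ty -3.080 tz -0.476 roll 0.192
```

Call:
carry_out:
  moves:
    - [-0.23, -0.5, -0.25, 0, 1]
    - [-0.47, -1, -0.48, 0, 1]
    - [-0.47, -1, -0.48, 0, 1]

```text
clock: 0.45
eef_pos: [0.2316, -0.4015, 0.2724]
tool_rot: [0.806, -0.592, 0.001, -0.0]
ft_force: [-0.2, -0.0, 0.2]
grip_width: 0.0856
```

Call:
carry_out:
  moves:
    - [-0.23, -0.5, 0, 0, 1]
    - [-0.47, -1, 0, 0, 1]
    - [-0.47, -1, 0, 0, 1]

```text
clock: 0.75
eef_pos: [0.3138, -0.3255, 0.2708]
tool_rot: [0.807, -0.591, -0.0, -0.001]
ft_force: [-0.7, -1.0, -0.5]
grip_width: 0.0853
```

Call:
carry_out:
  moves:
    - [-0.23, -0.5, 0, 0.1, 1]
    - [-0.47, -1, 0, 0.19, 1]
    - [-0.47, -1, 0, 0.19, 1]
    - [-0.47, -1, 0, 0.19, 1]
    - [-0.47, -1, 0, 0.19, 1]

```text
clock: 1.25
eef_pos: [0.3926, -0.2541, 0.2705]
tool_rot: [0.708, -0.706, -0.0, 0.0]
ft_force: [-0.5, -0.1, 0.0]
grip_width: 0.0853
```

```bash
python3 -c "
from h import *
obs(); m,b=shot('wrist','w1'); cv2.imwrite('pics/w1b.png',cv2.resize(b,None,fx=1.5,fy=1.5))
import pickle; pickle.dump((m,b),open('w1.pkl','wb'))"
```

```text
t 1.25 pos [ 0.3926 -0.2541  0.2705] xaxis yaw -89.78 z [-0.001 -0.    -1.   ] F [-0.52 -0.07  0.04] w 0.0853 q [-0.57  0.16  0.03  1.44 -0.    2.56]
```

View pics/w1b.png

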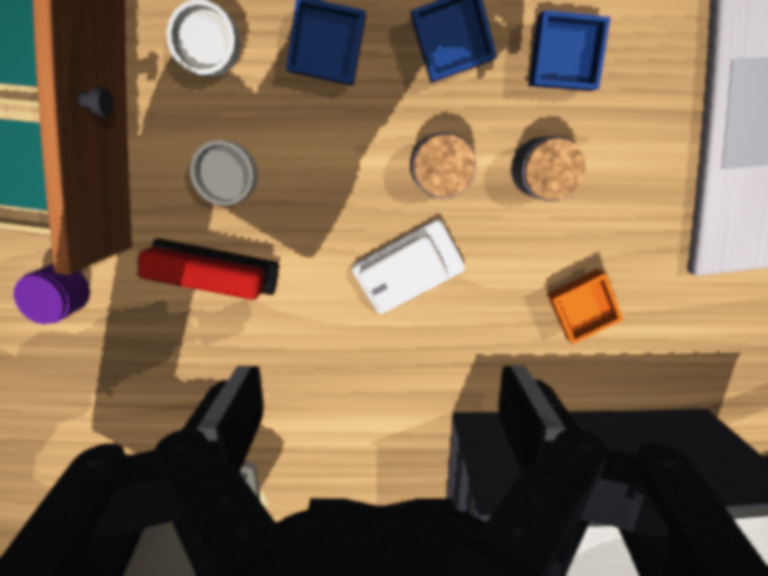

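The wrist view (×1.5) shows rounds at (202,38) and (222,173), squares at (327,40), (453,37), (569,50), and cork lids at (444,165) and (554,168). Everything is in view.

```bash
cat >> h.py <<'E'
def mask(b,kind):
    h=cv2.cvtColor(b,cv2.COLOR_BGR2HSV); 
    if kind=='blue': k=cv2.inRange(h,(105,110,25),(125,255,255))
    if kind=='white': k=cv2.inRange(h,(0,0,75),(180,48,255))
    if kind=='teal': k=cv2.inRange(h,(75,100,30),(100,255,255))
    return cv2.morphologyEx(k,cv2.MORPH_OPEN,np.ones((3,3)))
def blobs(m,b,kind,z,h,amin=250,amax=6000):
    out=[]
    for c in cv2.findContours(mask(b,kind),cv2.RETR_EXTERNAL,cv2.CHAIN_APPROX_NONE)[0]:
        a=cv2.contourArea(c)
        if a<amin or a>amax: continue
        P=cast(m,c.reshape(-1,2),z)[:,:2]*1000
        (cx,cy),(w,hh),ang=cv2.minAreaRect(cv2.convexHull(P.astype(np.float32)))
        e=m['eye']*1000; bias=(e[:2]-[cx,cy])*h*1000/(e[2]-z*1000+h*1000)/2
        out.append((cx-bias[0],cy-bias[1],w,hh,ang)); uv=c.reshape(-1,2)
        print(kind,'c',np.array([cx-bias[0],cy-bias[1]]).round(1),'size %.1f %.1f ang %.1f'%(w,hh,ang),'uv',uv.min(0),uv.max(0),'bias',bias.round(1))
    return out
E
python3 -c "
from h import *
import pickle
m,b=pickle.load(open('w1.pkl','rb'))
print(m['eye'])
blobs(m,b,'blue',.03,.018); blobs(m,b,'white',.03,.018); 
h=cv2.cvtColor(b,cv2.COLOR_BGR2HSV); print(h[115,149],h[25,135],h[27,218],h[115,127])
mt=model('top'); bt=cv2.imread('pics/top0.png'); blobs(mt,bt,'blue',.03,.018,100); blobs(mt,bt,'white',.03,.018,100)
blobs(mt,bt,'teal',.02,0,200)
"
```

```text
[ 0.47650038 -0.25365522  0.42116262]
blue c [ 556.5 -418.3] size 60.5 58.2 ang 87.4 uv [354   8] [405  58] bias [-1.7  3.5]
blue c [ 566.9 -316.7] size 57.8 57.8 ang 19.5 uv [275   0] [329  52] bias [-1.9  1.4]
blue c [ 561.8 -206.3] size 56.6 58.1 ang 78.2 uv [192   0] [242  55] bias [-1.8 -1. ]
white c [ -43.8 -572. ] size 107.3 94.5 ang 85.8 uv [377 350] [425 383] bias [11.2  6.9]
white c [ -33.  -796.7] size 136.6 40.1 ang 42.1 uv [489 343] [511 376] bias [11.  11.7]
white c [ 358.6 -282. ] size 59.2 99.4 ang 29.7 uv [235 147] [309 208] bias [2.5 0.6]
white c [ 450.3 -106.8] size 60.6 56.4 ang 89.3 uv [127  94] [170 136] bias [ 0.6 -3.2]
white c [565.1 -99.5] size 61.3 58.4 ang 88.1 uv [111   0] [158  50] bias [-1.9 -3.3]
[ 21  17 151] [ 15   2 233] [109 178  79] [ 20  34 134]
blue c [ 566.6 -296.5] size 31.6 47.3 ang 87.2 uv [328 185] [339 201] bias [-1.8  1.8]
blue c [ 560.5 -204.7] size 56.0 59.4 ang 79.5 uv [291 185] [312 206] bias [-1.8  1. ]
white c [ 77.7 -55.6] size 76.5 39.0 ang 89.2 uv [238 367] [267 383] bias [ 2.  -0.1]
white c [  93.3 -507.1] size 235.1 78.4 ang 89.
[... 209 characters left out ...]
9  0.3]
white c [563.7 -99.5] size 54.7 58.6 ang 89.1 uv [256 185] [275 205] bias [-1.8  0.2]
white c [ 519.8 -676.7] size 315.0 232.3 ang 7.0 uv [417 150] [511 268] bias [-1.4  4.8]
white c [903.  284.7] size 189.2 145.5 ang 6.9 uv [111  57] [164 119] bias [-4.4 -2.8]
white c [1114.1 -623.1] size 511.9 146.0 ang 89.9 uv [348   0] [511  43] bias [-6.1  4.3]
white c [1118.5  -62.9] size 275.5 154.8 ang 89.2 uv [206   0] [295  45] bias [-6.1 -0.1]
white c [1121.4  504.6] size 160.2 436.0 ang 0.2 uv [0 0] [139  47] bias [-6.2 -4.5]
teal c [458.8  90. ] size 81.7 81.8 ang 82.4 uv [184 217] [215 247] bias [-0. -0.]
teal c [573.5  74.8] size 81.8 81.8 ang 82.4 uv [190 178] [220 207] bias [-0. -0.]
```

```bash
python3 -c "
from h import *
import pickle
m,b=pickle.load(open('w1.pkl','rb'))
for uv in [((175,247),(334,247)),((160,246),(349,246)),((172,275),(338,275))]:
  P=cast(m,uv,.25); w=abs(P[0,1]-P[1,1])
  # find z with separation .085
  for z in np.arange(.2,.31,.01):
    Q=cast(m,uv,z); print(uv,round(z,2),Q.round(4)[:,:2].tolist(),round(abs(Q[0,1]-Q[1,1]),4)) if abs(abs(Q[0,1]-Q[1,1])-.085)<.006 or abs(abs(Q[0,1]-Q[1,1])-.114)<.006 else 0
plan(.565,-.1,.15,82.4)
cv2.imwrite('pics/w1c.png',cv2.resize(b[220:384,90:430],None,fx=2.3,fy=2.3))
"
```

```text
((175, 247), (334, 247)) 0.24 [[0.3698, -0.1959], [0.37, -0.3141]] 0.1182
((175, 247), (334, 247)) 0.25 [[0.3757, -0.1991], [0.3759, -0.3108]] 0.1117
((175, 247), (334, 247)) 0.29 [[0.3992, -0.2118], [0.3994, -0.2974]] 0.0856
((175, 247), (334, 247)) 0.3 [[0.4051, -0.215], [0.4053, -0.2941]] 0.0791
((160, 246), (349, 246)) 0.27 [[0.388, -0.1961], [0.3883, -0.3135]] 0.1173
((160, 246), (349, 246)) 0.28 [[0.3939, -0.1999], [0.3941, -0.3095]] 0.1096
((172, 275), (338, 275)) 0.26 [[0.3595, -0.1981], [0.3596, -0.3125]] 0.1145
((172, 275), (338, 275)) 0.3 [[0.3885, -0.2119], [0.3886, -0.2979]] 0.0861
t 1.30 pos [ 0.3922 -0.2545  0.2706] xaxis yaw -89.86 z [-0.001 -0.    -1.   ] F [ 0.22 -0.32 -0.14] w 0.0854 q [-0.58  0.16  0.03  1.44 -0.    2.56]
PLAN tx -1.540 ty -1.733 tz 1.204 roll -1.914
```

View pics/w1c.png

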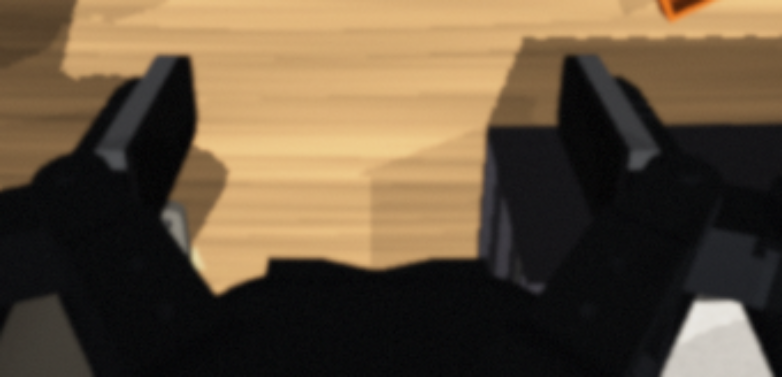

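Call:
carry_out:
  moves:
    - [-0.2, -0.2, 0, -0.095, 1]
    - [-0.4, -0.4, 0, -0.19, 1]
    - [-0.6, -0.6, 0, -0.285, 1]
    - [-0.77, -0.85, 0, -0.38, 1]
    - [-0.77, -0.85, 0, -0.475, 1]
    - [-0.77, -0.85, 0, -0.57, 1]
    - [-0.77, -0.85, 0, -0.665, 1]
    - [-0.77, -0.85, 0, -0.76, 1]
    - [-0.77, -0.85, 0, -0.855, 1]
    - [-0.77, -0.85, 0, -0.95, 1]
    - [-0.77, -0.85, 0, -0.95, 1]

```text
clock: 2.4
eef_pos: [0.4769, -0.1783, 0.2709]
tool_rot: [0.999, -0.039, -0.0, 0.0]
ft_force: [-0.7, 0.7, -0.8]
grip_width: 0.0853
```

```bash
python3 -c "
from h import *
plan(.565,-.1,.15,82.4)"
```

```text
t 2.40 pos [ 0.4769 -0.1783  0.2709] xaxis yaw -4.52 z [-0. -0. -1.] F [-0.73  0.72 -0.78] w 0.0853 q [-0.36  0.24  0.13  1.46 -0.    1.29]
PLAN tx 0.817 ty -0.850 tz 1.208 roll -0.966
```

Call:
carry_out:
  moves:
    - [0.2, -0.2, 0.2, -0.095, 1]
    - [0.4, -0.4, 0.4, -0.19, 1]
    - [0.6, -0.6, 0.6, -0.285, 1]
    - [0.82, -0.85, 0.8, -0.38, 1]
    - [0.82, -0.85, 1, -0.475, 1]
    - [0.82, -0.85, 1, -0.57, 1]
    - [0.82, -0.85, 1, -0.665, 1]
    - [0.82, -0.85, 1, -0.76, 1]
    - [0.82, -0.85, 1, -0.855, 1]
    - [0.82, -0.85, 1, -0.95, 1]
    - [0.82, -0.85, 1, -0.966, 1]
    - [0.82, -0.85, 1, -0.966, 1]

```text
clock: 3.6
eef_pos: [0.5657, -0.0991, 0.1709]
tool_rot: [0.753, 0.658, -0.0, -0.0]
ft_force: [-0.1, -0.3, -0.2]
grip_width: 0.0854
```

```bash
python3 -c "
from h import *
plan(.565,-.1,.12,82.4)
m,b=shot('wrist','w2');m2,s=shot('scene','s2')
cv2.imwrite('pics/c2.png',np.hstack([b,cv2.resize(s[100:250,150:350],(512,384))])[:, :])
im=cv2.imread('pics/c2.png'); cv2.imwrite('pics/c2.png',cv2.resize(im,(800,300)))
blobs(m,b,'white',.03,.018)
cv2.imwrite('pics/s2c.png',cv2.resize(s[80:240,150:350],None,fx=4,fy=3.75*4/3.75))
"
```

```text
t 3.60 pos [ 0.5657 -0.0991  0.1709] xaxis yaw 82.28 z [-0. -0. -1.] F [-0.12 -0.27 -0.18] w 0.0854 q [-0.17  0.41  0.11  1.27 -0.   -0.04]
PLAN tx -0.010 ty -0.006 tz 0.509 roll -0.001
white c [887.2 230.1] size 175.0 54.5 ang 13.4 uv [475 300] [511 376] bias [-11.4  -9. ]
white c [708.8  85.5] size 114.7 20.3 ang 77.5 uv [368 256] [453 270] bias [-6.3 -4.9]
white c [708.   18.3] size 81.5 18.0 ang 20.8 uv [342 245] [376 292] bias [-6.3 -3. ]
white c [653.3 -70.9] size 55.8 73.6 ang 82.9 uv [263 210] [309 265] bias [-4.8 -0.5]
white c [ 564.8 -101.1] size 56.6 58.1 ang 82.3 uv [226 145] [278 197] bias [-2.3  0.4]
white c [636.3 169.9] size 222.5 73.3 ang 9.6 uv [455  96] [511 268] bias [-4.3 -7.3]
white c [ 449.4 -108.3] size 58.2 58.0 ang 82.0 uv [199  29] [259  93] bias [1.  0.6]
white c [ 385.7 -286.8] size 90.3 45.7 ang 78.2 uv [0 0] [86 50] bias [2.8 5.6]
```

View pics/w2.png

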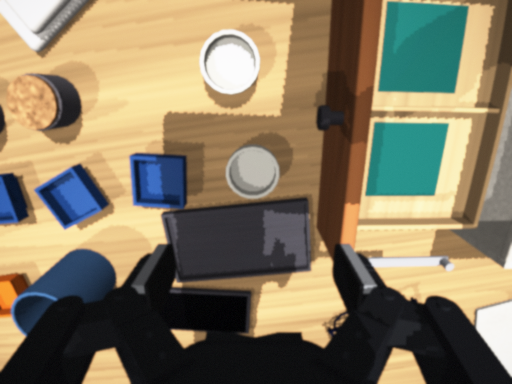

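View pics/s2c.png

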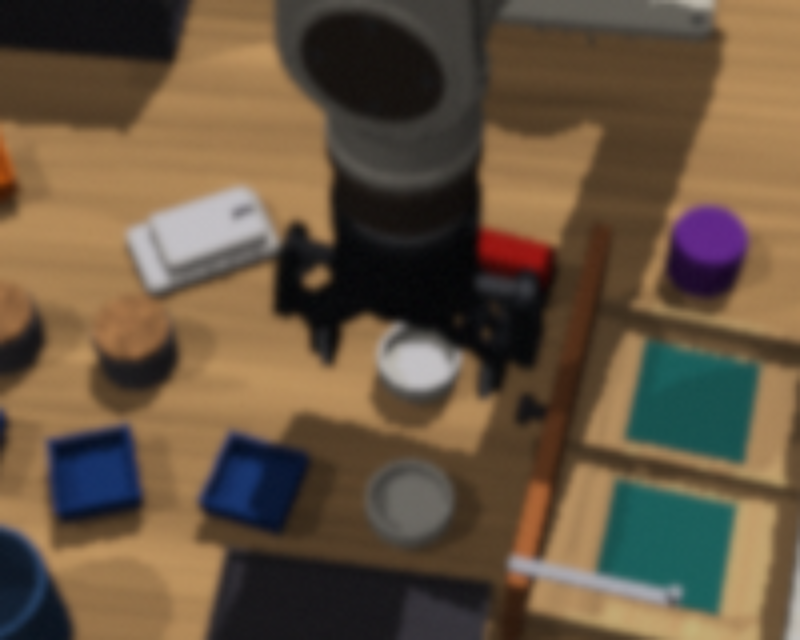

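```bash
python3 -c "
from h import *
m=model('scene')
u=np.array([np.cos(np.radians(82.3)),np.sin(np.radians(82.3)),0])
for z in (.145,.158,.171,.184,.197):
  c=np.array([.5657,-.0991,z]); print(z,proj(m,[c-u*.05,c+u*.05]).round(1).tolist())
"
```

```text
0.145 [[231.7, 178.1], [271.9, 186.9]]
0.158 [[231.4, 175.3], [272.1, 184.1]]
0.171 [[231.1, 172.4], [272.4, 181.3]]
0.184 [[230.8, 169.4], [272.6, 178.4]]
0.197 [[230.5, 166.3], [272.8, 175.4]]
```

Call:
carry_out:
  moves:
    - [0.01, 0.0, 0.4, 0, 1]
    - [0.0, 0.0, 0.8, 0, 1]
    - [0.0, 0.0, 1, 0, 1]
    - [0.0, 0.0, 1, 0, 1]
    - [0, 0, 1, 0, 1]

```text
clock: 4.2
eef_pos: [0.5661, -0.0984, 0.0712]
tool_rot: [0.752, 0.659, -0.0, -0.0]
ft_force: [0.5, 1.0, 0.1]
grip_width: 0.0849
```

```bash
python3 -c "
from h import *
plan(.565,-.1,.04,82.4)
m,b=shot('wrist','w3');m2,s=shot('scene','s3')
cv2.imwrite('pics/s3c.png',cv2.resize(s[120:240,170:330],None,fx=5,fy=5,interpolation=cv2.INTER_CUBIC))
"
```

```text
t 4.20 pos [ 0.5661 -0.0984  0.0712] xaxis yaw 82.50 z [-0.  0. -1.] F [0.53 0.99 0.05] w 0.0849 q [-0.17  0.49 -0.04  1.04  0.   -0.04]
PLAN tx -0.017 ty -0.009 tz 0.312 roll 0.001
```

View pics/w3.png

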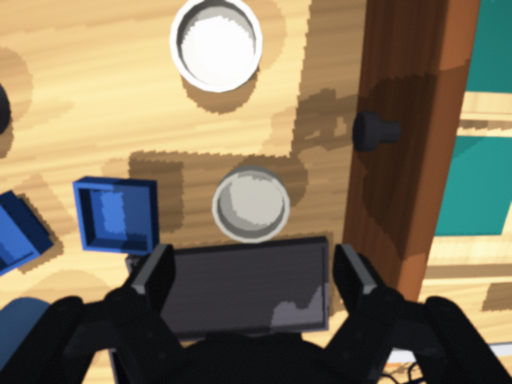

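View pics/s3c.png

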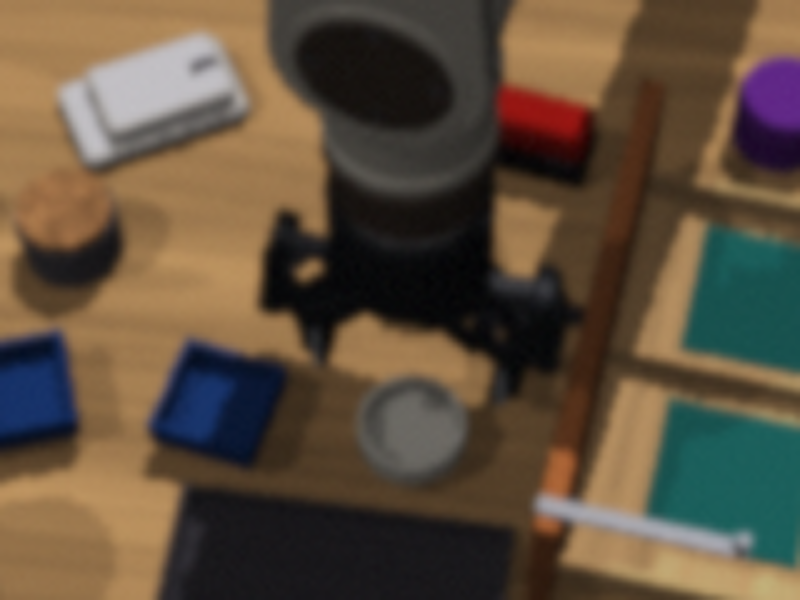

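```bash
python3 -c "
from h import *
m=model('wrist'); o=bot.get_obs(); u=np.array([np.cos(np.radians(82.5)),np.sin(np.radians(82.5)),0]); v=np.array([u[1],-u[0],0])
for dz in (-.04,-.025,-.012,0,.012,.025): 
  c=o['eef_pos']+[0,0,dz]; print(dz,proj(m,[c-u*.0425,c+u*.0425,c-u*.0425-v*.011,c-u*.0425+v*.011]).round(0).tolist())
ms=model('scene'); 
for z in (.04,.05,.06,.07,.08,.09):
  c=o['eef_pos']*[1,1,0]+[0,0,z]; print(z,proj(ms,[c-u*.047,c+u*.047]).round(1).tolist())
"
```

```text
-0.04 [[197.0, 211.0], [311.0, 211.0], [196.0, 197.0], [198.0, 224.0]]
-0.025 [[192.0, 219.0], [315.0, 219.0], [191.0, 205.0], [194.0, 234.0]]
-0.012 [[188.0, 228.0], [319.0, 228.0], [187.0, 212.0], [190.0, 243.0]]
0 [[184.0, 237.0], [324.0, 237.0], [182.0, 220.0], [186.0, 252.0]]
0.012 [[179.0, 247.0], [328.0, 247.0], [177.0, 230.0], [181.0, 263.0]]
0.025 [[173.0, 260.0], [335.0, 260.0], [171.0, 241.0], [175.0, 277.0]]
0.04 [[235.0, 199.6], [269.5, 207.3]]
0.05 [[234.8, 197.8], [269.6, 205.5]]
0.06 [[234.6, 196.0], [269.7, 203.7]]
0.07 [[234.4, 194.1], [269.8, 201.9]]
0.08 [[234.3, 192.3], [270.0, 200.1]]
0.09 [[234.1, 190.3], [270.1, 198.2]]
```

Call:
carry_out:
  moves:
    - [-0.02, -0.01, 0.2, 0, 1]
    - [-0.02, -0.01, 0.35, 0, 1]
    - [-0.02, -0.01, 0.35, 0, 1]
    - [-0.02, -0.01, 0.35, 0, 1]

```text
clock: 4.7
eef_pos: [0.5657, -0.1003, 0.0373]
tool_rot: [0.751, 0.66, 0.001, 0.001]
ft_force: [-0.1, -0.1, 0.6]
grip_width: 0.0853
```

```bash
python3 -c "
from h import *
plan(.565,-.1,.034,82.4)
m,b=shot('wrist','w4');m2,s=shot('scene','s4')
cv2.imwrite('pics/s4c.png',cv2.resize(s[120:240,170:330],None,fx=5,fy=5,interpolation=cv2.INTER_CUBIC))
"
```

```text
t 4.70 pos [ 0.5657 -0.1003  0.0373] xaxis yaw 82.56 z [ 0.002 -0.    -1.   ] F [-0.06 -0.14  0.61] w 0.0853 q [-0.18  0.53 -0.08  0.96 -0.   -0.05]
PLAN tx 0.002 ty -0.007 tz 0.033 roll 0.002
```

View pics/w4.png

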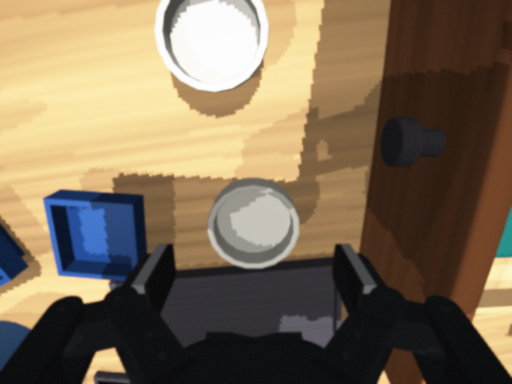

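View pics/s4c.png

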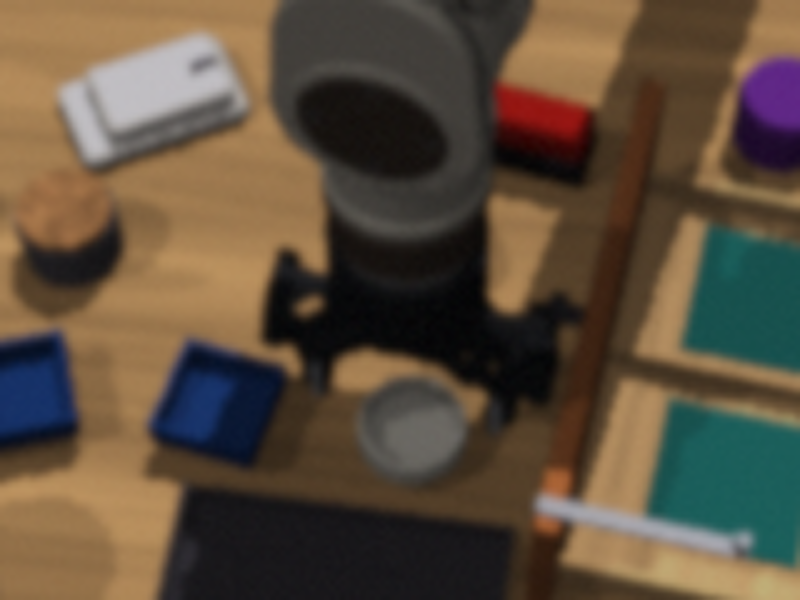

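Call:
carry_out:
  moves:
    - [0, -0.01, 0.05, 0, 1]
    - [0, -0.01, 0.1, 0, 1]
    - [0, -0.01, 0.1, 0, 1]

```text
clock: 5.1
eef_pos: [0.563, -0.0999, 0.0252]
tool_rot: [0.751, 0.66, -0.0, -0.001]
ft_force: [0.2, -0.9, -0.1]
grip_width: 0.0857
```

```bash
python3 -c "
from h import *
plan(.565,-.1,.034,82.4)
m,b=shot('wrist','w5')
"
```

```text
t 5.10 pos [ 0.563  -0.0999  0.0252] xaxis yaw 82.57 z [-0.001  0.    -1.   ] F [ 0.19 -0.93 -0.07] w 0.0857 q [-0.18  0.54 -0.1   0.94 -0.   -0.05]
PLAN tx 0.001 ty 0.020 tz -0.088 roll 0.002
```

View pics/w5.png

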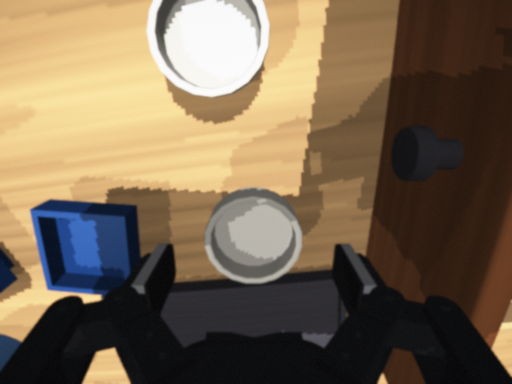

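Call:
carry_out:
  moves:
    - [0, 0.01, 0.05, 0, 1]
    - [0, 0.01, 0.1, 0, 1]
    - [0, 0.01, 0.15, 0, 1]
    - [0, 0.01, 0.15, 0, 1]

```text
clock: 5.55
eef_pos: [0.5638, -0.1, 0.0097]
tool_rot: [0.751, 0.66, -0.001, -0.001]
ft_force: [-0.6, 0.3, 1.2]
grip_width: 0.0858
```

```bash
python3 -c "
from h import *
plan(.565,-.1,.034,82.4)
m,b=shot('wrist','w6')
m2,s=shot('scene','s6')
cv2.imwrite('pics/s6c.png',cv2.resize(s[120:240,170:330],None,fx=5,fy=5,interpolation=cv2.INTER_CUBIC))
"
```

```text
t 5.55 pos [ 0.5638 -0.1     0.0097] xaxis yaw 82.57 z [-0.002  0.    -1.   ] F [-0.56  0.3   1.16] w 0.0858 q [-0.18  0.56 -0.11  0.91 -0.   -0.05]
PLAN tx 0.002 ty 0.012 tz -0.243 roll 0.002
```

View pics/w6.png

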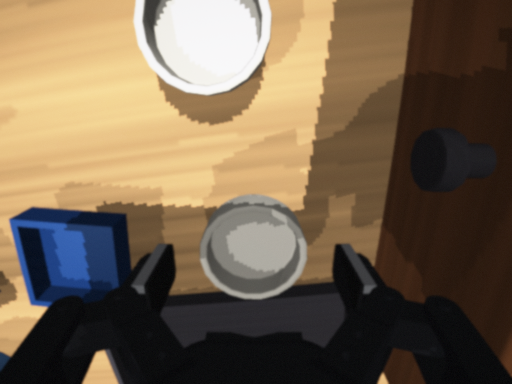

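View pics/s6c.png

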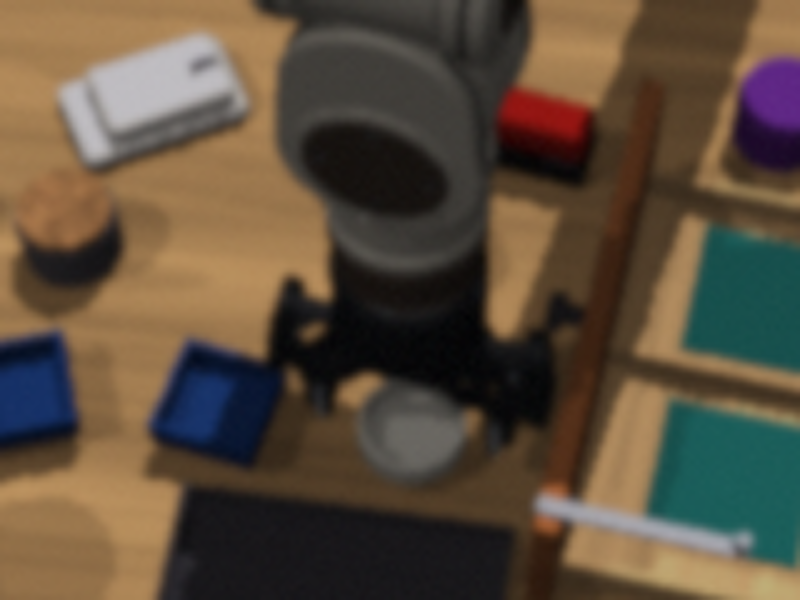

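Call:
carry_out:
  moves:
    - [0, 0.01, 0.05, 0, 1]
    - [0, 0.01, 0.1, 0, 1]
    - [0, 0.01, 0.1, 0, 1]
    - [0, 0.01, 0.1, 0, 0.3]
    - [0, 0.01, 0.1, 0, 0]
    - [0, 0.01, 0.1, 0, -0.5]
    - [0, 0.01, 0.1, 0, -1]
    - [0, 0.01, 0.1, 0, -1]
    - [0, 0.01, 0.1, 0, -1]
    - [0, 0.01, 0.1, 0, -1]

```text
clock: 6.65
eef_pos: [0.5663, -0.1004, 0.0015]
tool_rot: [0.751, 0.66, 0.0, 0.001]
ft_force: [-0.0, -0.2, 5.1]
grip_width: 0.0564
```

```bash
python3 -c "
from h import *
obs()
m,b=shot('wrist','w7')
"
```

```text
t 6.65 pos [ 0.5663 -0.1004  0.0015] xaxis yaw 82.58 z [ 0.001 -0.    -1.   ] F [-0.02 -0.17  5.13] w 0.0564 q [-0.18  0.57 -0.11  0.89 -0.   -0.05]
```

View pics/w7.png

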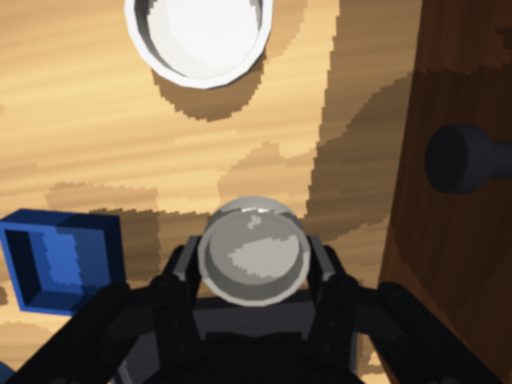

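Call:
carry_out:
  moves:
    - [0, 0, -0.1, 0, -1]
    - [0, 0, -0.3, 0, -1]
    - [0, 0, -0.6, 0, -1]
    - [0, 0, -1, 0, -1]
    - [0, 0, -1, 0, -1]
    - [0, 0, -1, 0, -1]

```text
clock: 7.3
eef_pos: [0.5661, -0.1003, 0.1019]
tool_rot: [0.751, 0.66, 0.001, 0.001]
ft_force: [-0.8, 0.8, -0.6]
grip_width: 0.0573
```

```bash
python3 -c "
from h import *
plan(.5735,.0748,.12,82.4)
m,b=shot('wrist','w8')
m2,s=shot('scene','s8')
cv2.imwrite('pics/s8c.png',cv2.resize(s[100:220,170:330],None,fx=5,fy=5,interpolation=cv2.INTER_CUBIC))
"
```

```text
t 7.30 pos [ 0.5661 -0.1003  0.1019] xaxis yaw 82.57 z [ 0.002 -0.    -1.   ] F [-0.77  0.75 -0.64] w 0.0573 q [-0.18  0.46  0.    1.11  0.   -0.05]
PLAN tx 1.746 ty -0.153 tz -0.181 roll 0.002
```

View pics/w8.png

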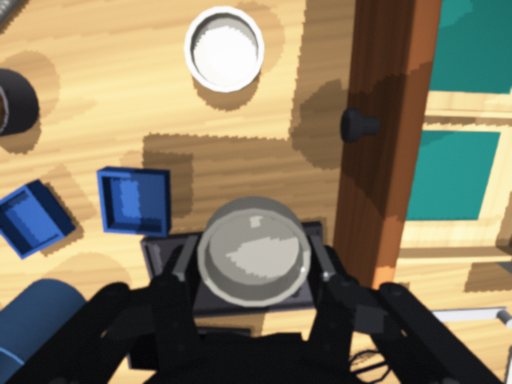

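View pics/s8c.png

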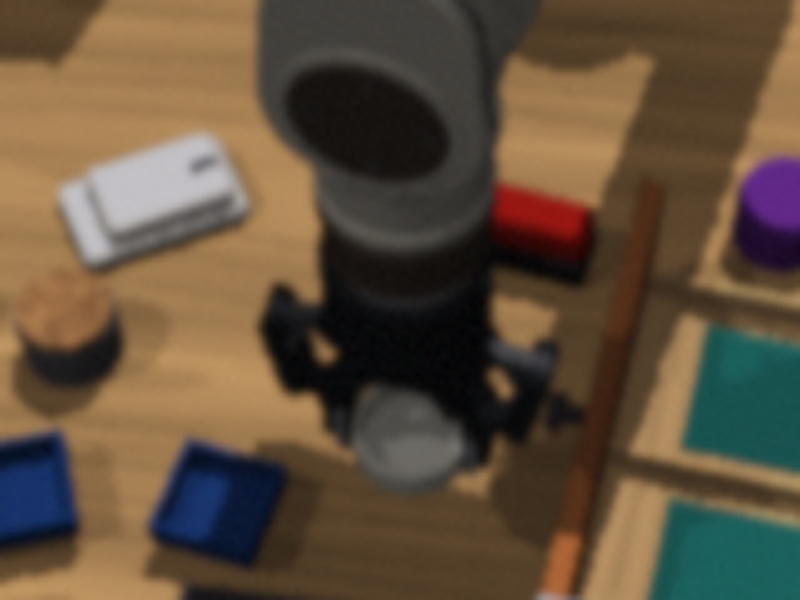

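```bash
python3 -c "
from h import *
m=model('wrist'); o=bot.get_obs()
# rim outline left/right/bottom/top px from view: far top edge of rim ~198, bottom ~305, left 198,right 311
P=cast(m,[(254,206),(254,306),(198,255),(311,255)],o['eef_pos'][2]+.0285)
print(P.round(4), o['eef_pos'].round(4)); print(P[:2].mean(0),P[2:].mean(0))
"
```

```text
[[ 0.5329 -0.0957  0.128 ]
 [ 0.5912 -0.1034  0.128 ]
 [ 0.5557 -0.1273  0.128 ]
 [ 0.5631 -0.0706  0.128 ]] [ 0.5643 -0.1     0.0995]
[ 0.56203816 -0.09955342  0.12803462] [ 0.55942483 -0.09896269  0.12803462]
```

Call:
carry_out:
  moves:
    - [0, 0, -0.3, 0, -1]
    - [0.2, 0, -0.5, 0, -1]
    - [0.6, -0.05, -0.5, 0, -1]
    - [0.9, -0.08, -0.5, 0, -1]
    - [0.9, -0.08, -0.5, 0, -1]

```text
clock: 7.9
eef_pos: [0.568, -0.0065, 0.149]
tool_rot: [0.75, 0.662, -0.001, -0.002]
ft_force: [0.7, -0.5, -0.7]
grip_width: 0.0563
```

Call:
carry_out:
  moves:
    - [0.4, -0.05, 0, 0, -1]
    - [0.75, -0.1, 0, 0, -1]
    - [0.84, -0.1, 0, 0, -1]
    - [0.84, -0.1, 0, 0, -1]
    - [0.84, -0.1, 0, 0, -1]

```text
clock: 8.4
eef_pos: [0.5698, 0.0735, 0.1499]
tool_rot: [0.752, 0.66, -0.001, -0.0]
ft_force: [0.2, 0.9, -0.2]
grip_width: 0.0564
```

```bash
python3 -c "
from h import *
plan(.575,.0748,.03,82.4)
m,b=shot('wrist','w9')
blobs(m,b,'teal',.018,0,300,30000)
"
```

```text
t 8.40 pos [0.5698 0.0735 0.1499] xaxis yaw 82.54 z [-0.002 -0.001 -1.   ] F [ 0.21  0.89 -0.21] w 0.0564 q [ 0.13  0.43  0.08  1.22 -0.    0.26]
PLAN tx 0.021 ty 0.052 tz 1.198 roll 0.002
teal c [568.8  73.8] size 83.3 69.3 ang 81.7 uv [214 143] [294 207] bias [-0.  0.]
teal c [460.2  88.1] size 83.1 82.9 ang 82.3 uv [209  15] [300 109] bias [ 0. -0.]
```

View pics/w9.png

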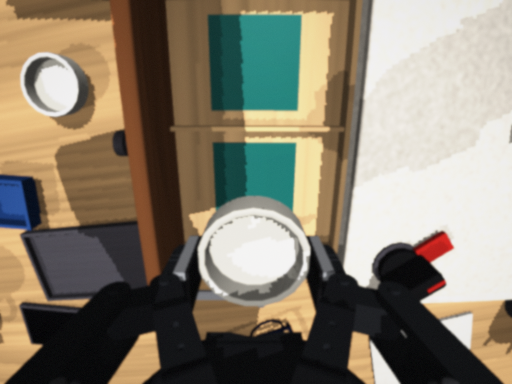

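Call:
carry_out:
  moves:
    - [0.02, 0.06, 0.4, 0, -1]
    - [0.02, 0.06, 0.8, 0, -1]
    - [0.02, 0.06, 1, 0, -1]
    - [0.02, 0.06, 1, 0, -1]
    - [0.02, 0.06, 1, 0, -1]

```text
clock: 8.95
eef_pos: [0.5767, 0.0746, 0.0511]
tool_rot: [0.752, 0.659, -0.0, -0.0]
ft_force: [0.6, 0.5, -0.9]
grip_width: 0.0566
```

```bash
python3 -c "
from h import *
plan(.576,.0748,.020,82.4)"
```

```text
t 8.95 pos [0.5767 0.0746 0.0511] xaxis yaw 82.47 z [-0. -0. -1.] F [ 0.61  0.47 -0.88] w 0.0566 q [ 0.13  0.52 -0.04  1.   -0.    0.26]
PLAN tx 0.001 ty -0.007 tz 0.311 roll 0.001
```

Call:
carry_out:
  moves:
    - [0, 0, 0.15, 0, -1]
    - [0, 0, 0.27, 0, -1]
    - [0, 0, 0.3, 0, -1]
    - [0, 0, 0.31, 0, -1]
    - [0, 0, 0.31, 0, -1]

```text
clock: 9.45
eef_pos: [0.577, 0.0758, 0.0205]
tool_rot: [0.751, 0.66, 0.0, 0.0]
ft_force: [0.0, -0.5, -0.8]
grip_width: 0.0564
```

Call:
carry_out:
  moves:
    - [0, 0, 0.01, 0, -1]
    - [0, 0, 0.02, 0, -1]
    - [0, 0, 0.02, 0, -1]

```text
clock: 9.75
eef_pos: [0.5773, 0.0759, 0.0195]
tool_rot: [0.751, 0.66, 0.001, 0.001]
ft_force: [-1.6, 0.1, 6.0]
grip_width: 0.0563
```

Call:
carry_out:
  moves:
    - [0, 0, 0.02, 0, -0.3]
    - [0, 0, 0.02, 0, 0.5]
    - [0, 0, 0.02, 0, 1]
    - [0, 0, 0.02, 0, 1]
    - [0, 0, -0.2, 0, 1]
    - [0, 0, -0.6, 0, 1]
    - [0, 0, -1, 0, 1]
    - [0, 0, -1, 0, 1]
    - [0, 0, -1, 0, 1]

```text
clock: 10.65
eef_pos: [0.5775, 0.0759, 0.119]
tool_rot: [0.751, 0.66, 0.001, 0.001]
ft_force: [0.2, 0.2, 0.3]
grip_width: 0.0856
```

```bash
python3 -c "
from h import *
plan(.4495,-.107,.15,82.4)
m,b=shot('wrist','w10')
blobs(m,b,'teal',.018,0,300,30000)
blobs(m,b,'white',.048,.018,300,6000)
"
```

```text
t 10.65 pos [0.5775 0.0759 0.119 ] xaxis yaw 82.58 z [ 0.003  0.    -1.   ] F [0.17 0.16 0.27] w 0.0856 q [ 0.13  0.46  0.05  1.15 -0.    0.26]
PLAN tx -1.979 ty -1.032 tz -0.314 roll 0.002
teal c [575.3  73.2] size 83.0 82.5 ang 82.5 uv [205 140] [296 223] bias [-0.  0.]
teal c [462.3  88.1] size 83.2 78.0 ang 82.4 uv [198   0] [302 101] bias [ 0. -0.]
white c [815.9 228.3] size 60.5 57.9 ang 78.3 uv [378 347] [425 383] bias [-11.6  -5.1]
white c [704.1  11.2] size 96.5 13.5 ang 82.1 uv [161 308] [256 319] bias [-7.5  2.7]
white c [ 634.2 -128.3] size 85.4 74.0 ang 88.1 uv [ 10 237] [108 302] bias [-5.   7.8]
white c [576.8  75.8] size 58.6 60.7 ang 82.5 uv [219 157] [288 225] bias [-2.9  0.4]
white c [455.9 -90. ] size 49.5 53.8 ang 68.7 uv [ 0 37] [ 60 110] bias [1.5 6.4]
```

View pics/w10.png

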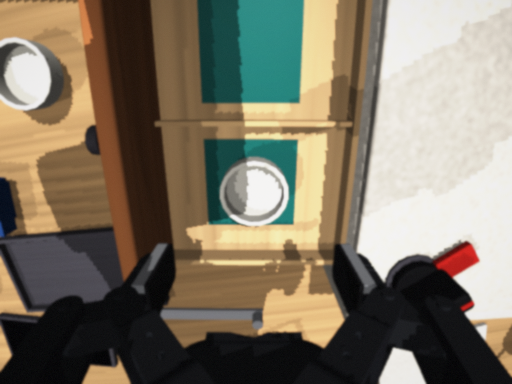

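Call:
carry_out:
  moves:
    - [0, 0, -0.3, 0, 1]
    - [-0.4, -0.2, -0.3, 0, 1]
    - [-0.8, -0.4, -0.3, 0, 1]
    - [-1, -0.5, -0.3, 0, 1]
    - [-1, -0.5, -0.3, 0, 1]

```text
clock: 11.2
eef_pos: [0.5108, -0.019, 0.146]
tool_rot: [0.753, 0.658, -0.002, -0.002]
ft_force: [-0.6, 0.4, -0.2]
grip_width: 0.0856
```

Call:
carry_out:
  moves:
    - [-0.4, -0.2, 0, 0, 1]
    - [-0.8, -0.4, 0, 0, 1]
    - [-0.98, -0.53, 0.3, 0, 1]
    - [-0.98, -0.53, 0.6, 0, 1]
    - [-0.98, -0.53, 0.6, 0, 1]
    - [-0.98, -0.53, 0.6, 0, 1]

```text
clock: 11.8
eef_pos: [0.4484, -0.1066, 0.0871]
tool_rot: [0.751, 0.66, -0.001, -0.001]
ft_force: [0.7, -0.2, 0.3]
grip_width: 0.0852
```

```bash
python3 -c "
from h import *
m,b=shot('wrist','w11')
blobs(m,b,'white',.03,.018,300,9000)
plan(.4500,-.107,.0,82.4)
"
```

```text
white c [586.1 100.2] size 90.0 39.8 ang 40.9 uv [439 277] [502 333] bias [-8.4 -7.5]
white c [ 451.9 -107.2] size 57.5 60.0 ang 53.2 uv [217 166] [288 237] bias [-3.2  0.4]
white c [ 353.8 -272.9] size 59.9 97.4 ang 29.5 uv [ 0 43] [ 95 175] bias [0.5 6.8]
t 11.85 pos [ 0.4496 -0.1067  0.0882] xaxis yaw 82.63 z [-0.  0. -1.] F [ 0.41  0.27 -0.07] w 0.0855 q [-0.23  0.28 -0.32  0.97  0.   -0.1 ]
PLAN tx -0.002 ty 0.004 tz 0.882 roll 0.003
```

Call:
carry_out:
  moves:
    - [0, 0.015, 0.4, 0, 1]
    - [0, 0.015, 0.7, 0, 1]
    - [0, 0.015, 0.84, 0, 1]
    - [0, 0.015, 0.84, 0, 1]
    - [0, 0.015, 0.84, 0, 0.2]
    - [0, 0.015, 0.84, 0, -0.3]
    - [0, 0.015, 0.84, 0, -1]
    - [0, 0.015, 0.84, 0, -1]
    - [0, 0.015, 0.84, 0, -1]
    - [0, 0.015, 0.84, 0, -1]

```text
clock: 12.85
eef_pos: [0.4524, -0.1076, 0.0064]
tool_rot: [0.751, 0.66, 0.002, 0.002]
ft_force: [-0.5, 2.3, 7.0]
grip_width: 0.0569
```

```bash
python3 -c "
from h import *
obs()
m,b=shot('wrist','w12')
m2,s=shot('scene','s12')
cv2.imwrite('pics/s12c.png',cv2.resize(s[100:220,170:330],None,fx=5,fy=5,interpolation=cv2.INTER_CUBIC))
"
```

```text
t 12.85 pos [ 0.4524 -0.1076  0.0064] xaxis yaw 82.59 z [ 0.005 -0.001 -1.   ] F [-0.54  2.25  6.95] w 0.0569 q [-0.23  0.39 -0.42  0.76  0.   -0.1 ]
```

View pics/w12.png

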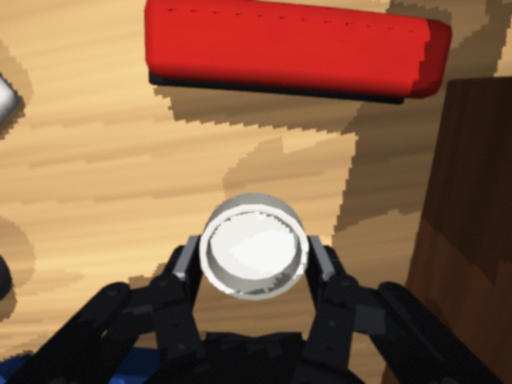

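View pics/s12c.png

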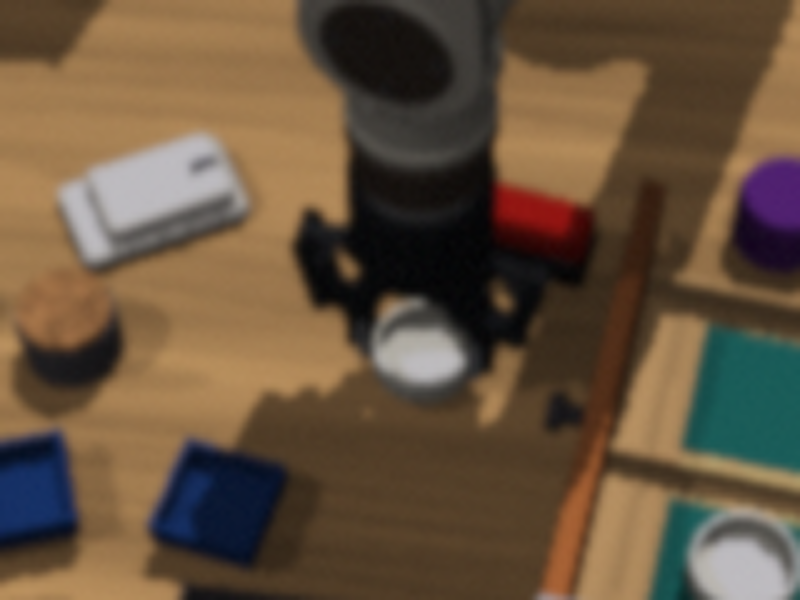

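Call:
carry_out:
  moves:
    - [0, 0, -0.1, 0, -1]
    - [0, 0, -0.4, 0, -1]
    - [0, 0, -0.8, 0, -1]
    - [0, 0, -1, 0, -1]
    - [0, 0, -1, 0, -1]

```text
clock: 13.45
eef_pos: [0.4536, -0.1082, 0.1085]
tool_rot: [0.751, 0.66, 0.003, 0.004]
ft_force: [0.8, -0.1, -1.1]
grip_width: 0.0565
```

```bash
cat >> h.py <<'E'
def edgecheck(w,rim):  # helper: numbers of rim px -> offset from TCP in tool axes
    pass
E
python3 -c "
from h import *
m=model('wrist'); o=bot.get_obs(); r=R.from_quat(o['tool_rot']).as_matrix()
a=cast(m,[(254,206),(254,306),(198,255),(311,255)],o['eef_pos'][2]+.0285)
P=cast(m,[(254,204),(254,300),(200,250),(308,250)],o['eef_pos'][2]+.0236)
print(((a-o['eef_pos'])@r).round(4)[:,:2].tolist(), ((P-o['eef_pos'])@r).round(4)[:,:2].tolist())
plan(.577,.0755,.155,82.4)
"
```

```text
[[0.0002, -0.032], [0.0001, 0.0273], [-0.0282, -0.0051], [0.029, -0.0052]] [[0.0002, -0.0311], [0.0001, 0.0274], [-0.0281, -0.0051], [0.0283, -0.0051]]
t 13.45 pos [ 0.4536 -0.1082  0.1085] xaxis yaw 82.58 z [ 0.009 -0.002 -1.   ] F [ 0.76 -0.1  -1.07] w 0.0565 q [-0.23  0.25 -0.29  1.02 -0.   -0.1 ]
PLAN tx 1.980 ty 0.991 tz -0.458 roll 0.002
```

Call:
carry_out:
  moves:
    - [0, 0, -0.3, 0, -1]
    - [0.4, 0.2, -0.48, 0, -1]
    - [0.8, 0.4, -0.48, 0, -1]
    - [1, 0.5, -0.48, 0, -1]
    - [1, 0.5, -0.48, 0, -1]

```text
clock: 13.95
eef_pos: [0.514, -0.0123, 0.1514]
tool_rot: [0.75, 0.661, 0.0, -0.0]
ft_force: [-0.6, -0.4, -0.6]
grip_width: 0.0567
```

Call:
carry_out:
  moves:
    - [0.4, 0.2, 0, 0, -1]
    - [0.8, 0.4, 0, 0, -1]
    - [0.98, 0.49, 0, 0, -1]
    - [0.98, 0.49, 0, 0, -1]
    - [0.98, 0.49, 0, 0, -1]

```text
clock: 14.45
eef_pos: [0.5729, 0.0754, 0.1509]
tool_rot: [0.751, 0.66, -0.001, -0.0]
ft_force: [0.7, -0.3, -0.8]
grip_width: 0.0568
```

```bash
python3 -c "
from h import *
plan(.5772,.0758,.075,82.4)
m,b=shot('wrist','w13')
"
```

```text
t 14.45 pos [0.5729 0.0754 0.1509] xaxis yaw 82.58 z [-0.003 -0.001 -1.   ] F [ 0.69 -0.27 -0.82] w 0.0568 q [ 0.13  0.43  0.09  1.23 -0.    0.26]
PLAN tx 0.011 ty 0.044 tz 0.759 roll 0.002
```

View pics/w13.png

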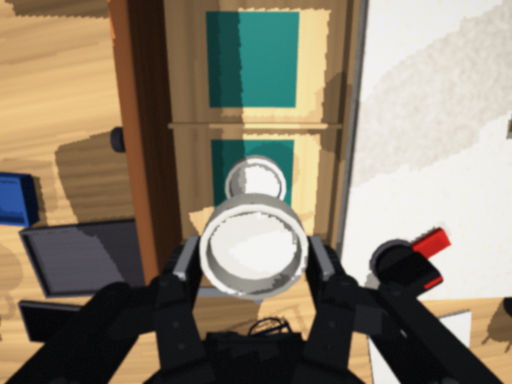

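Call:
carry_out:
  moves:
    - [0.01, 0.045, 0.4, 0, -1]
    - [0.01, 0.045, 0.75, 0, -1]
    - [0.01, 0.045, 0.88, 0, -1]
    - [0.01, 0.045, 0.88, 0, -1]
    - [0.01, 0.045, 0.88, 0, -1]

```text
clock: 15.0
eef_pos: [0.5792, 0.0759, 0.0651]
tool_rot: [0.752, 0.659, 0.0, 0.0]
ft_force: [0.6, -0.5, 0.0]
grip_width: 0.0564
```

```bash
python3 -c "
from h import *
plan(.5772,.0758,.0425,82.4)"
```

```text
t 15.00 pos [0.5792 0.0759 0.0651] xaxis yaw 82.51 z [ 0.001  0.    -1.   ] F [ 0.62 -0.5   0.03] w 0.0564 q [ 0.13  0.51 -0.02  1.04 -0.    0.26]
PLAN tx -0.003 ty -0.020 tz 0.226 roll 0.001
```

Call:
carry_out:
  moves:
    - [0, -0.015, 0.04, 0, -1]
    - [0, -0.015, 0.09, 0, -1]
    - [0, -0.015, 0.14, 0, -1]
    - [0, -0.015, 0.18, 0, -1]
    - [0, -0.015, 0.21, 0, -1]
    - [0, -0.015, 0.21, 0, -1]

```text
clock: 15.6
eef_pos: [0.5771, 0.0768, 0.0427]
tool_rot: [0.751, 0.66, -0.0, -0.0]
ft_force: [-0.5, -0.3, -1.9]
grip_width: 0.0565
```

Call:
carry_out:
  moves:
    - [0, 0, 0.01, 0, -1]
    - [0, 0, 0.02, 0, -1]
    - [0, 0, 0.02, 0, -1]

```text
clock: 15.9
eef_pos: [0.5773, 0.0768, 0.0424]
tool_rot: [0.751, 0.66, 0.0, 0.0]
ft_force: [-3.8, -1.2, 7.0]
grip_width: 0.0564
```

Contact at the nested height. Release and look.

Call:
carry_out:
  moves:
    - [0, 0, 0.02, 0, -0.3]
    - [0, 0, 0.02, 0, 0.3]
    - [0, 0, 0.02, 0, 1]
    - [0, 0, 0.02, 0, 1]
    - [0, 0, -0.2, 0, 1]
    - [0, 0, -0.6, 0, 1]
    - [0, 0, -1, 0, 1]
    - [0, 0, -1, 0, 1]
    - [0, 0, -1, 0, 1]

```text
clock: 16.8
eef_pos: [0.5781, 0.0768, 0.1418]
tool_rot: [0.751, 0.66, 0.001, 0.001]
ft_force: [0.7, -0.7, -0.3]
grip_width: 0.0853
```

```bash
python3 -c "
from h import *
plan(.5605,-.2055,.15,78.8)
m,b=shot('wrist','w14')
blobs(m,b,'white',.066,.018,300,9000)
cv2.imwrite('pics/w14c.png',cv2.resize(b[100:260,150:360],None,fx=3.5,fy=3.5))
"
```

```text
t 16.80 pos [0.5781 0.0768 0.1418] xaxis yaw 82.57 z [ 0.003  0.    -1.   ] F [ 0.73 -0.65 -0.32] w 0.0853 q [ 0.13  0.45  0.09  1.21 -0.    0.26]
PLAN tx -2.822 ty 0.191 tz -0.084 roll 0.042
white c [822.9 231.9] size 62.1 59.1 ang 78.3 uv [377 347] [425 383] bias [-11.6  -5.1]
white c [683.5  22.2] size 92.6 20.9 ang 75.7 uv [168 289] [260 306] bias [-6.6  2.3]
white c [ 626.6 -115.2] size 82.5 70.7 ang 88.3 uv [ 21 227] [119 290] bias [-4.6  7.2]
white c [575.4  77.3] size 58.6 63.2 ang 82.5 uv [220 152] [288 222] bias [-2.8  0.4]
```

View pics/w14c.png

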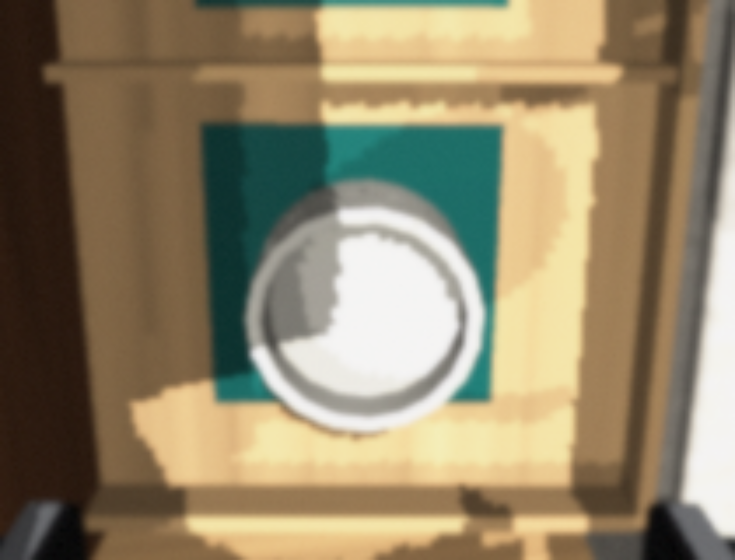

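Call:
carry_out:
  moves:
    - [-0.4, 0.03, -0.1, 0, 1]
    - [-0.8, 0.06, -0.1, 0, 1]
    - [-0.95, 0.07, -0.1, 0, 1]
    - [-0.95, 0.07, -0.1, 0, 1]

```text
clock: 17.25
eef_pos: [0.5705, -0.0203, 0.1489]
tool_rot: [0.753, 0.658, -0.001, -0.001]
ft_force: [-0.5, -0.2, 0.2]
grip_width: 0.0855
```

Call:
carry_out:
  moves:
    - [-0.4, 0.03, 0, 0, 1]
    - [-0.8, 0.06, 0, 0, 1]
    - [-0.95, 0.07, 0, 0, 1]
    - [-0.95, 0.07, 0, 0, 1]

```text
clock: 17.65
eef_pos: [0.566, -0.1142, 0.1498]
tool_rot: [0.752, 0.659, -0.0, -0.001]
ft_force: [0.1, -0.2, -0.5]
grip_width: 0.0853
```

Call:
carry_out:
  moves:
    - [-0.4, 0.03, 0, 0.04, 1]
    - [-0.8, 0.05, 0.3, 0.04, 1]
    - [-0.92, 0.05, 0.6, 0.04, 1]
    - [-0.92, 0.05, 0.6, 0.04, 1]
    - [-0.92, 0.05, 0.6, 0.04, 1]

```text
clock: 18.15
eef_pos: [0.5593, -0.2033, 0.0903]
tool_rot: [0.771, 0.636, -0.0, -0.002]
ft_force: [-0.9, -0.6, 1.4]
grip_width: 0.085
```

```bash
python3 -c "
from h import *
m,b=shot('wrist','w15')
blobs(m,b,'blue',.03,.018,300,9000)
plan(.5605,-.2055,.004,78.5)
"
```

```text
blue c [ 724.3 -411.7] size 57.1 53.1 ang 83.2 uv [ 82 348] [130 383] bias [-9.2  8.5]
blue c [ 669.2 -310.3] size 18.1 42.4 ang 88.4 uv [160 300] [179 334] bias [-7.2  4.6]
blue c [ 556.4 -417.7] size 72.8 60.0 ang 87.0 uv [  0 201] [ 67 268] bias [-2.9  8.7]
blue c [ 567.6 -316.1] size 57.8 65.5 ang 20.0 uv [ 82 185] [175 268] bias [-3.3  4.8]
blue c [ 562.5 -206.8] size 57.1 61.7 ang 78.9 uv [215 165] [286 236] bias [-3.1  0.7]
t 18.20 pos [ 0.5604 -0.2035  0.0917] xaxis yaw 79.10 z [ 0.001  0.001 -1.   ] F [0.4  0.45 0.57] w 0.0854 q [-0.35  0.51  0.05  1.11  0.   -0.16]
PLAN tx -0.020 ty 0.004 tz 0.877 roll 0.007
```

View pics/w15.png

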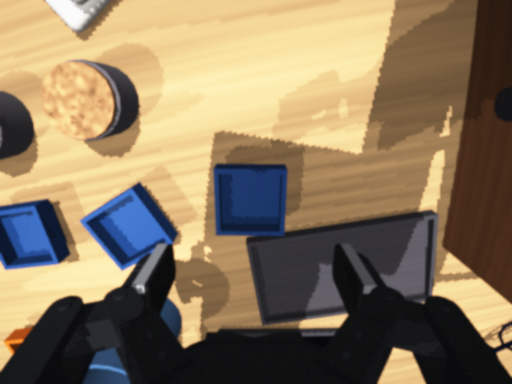

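Call:
carry_out:
  moves:
    - [-0.03, 0.015, 0.4, 0, 1]
    - [-0.03, 0.015, 0.7, 0, 1]
    - [-0.03, 0.015, 0.87, 0, 1]
    - [-0.03, 0.015, 0.87, 0, 1]
    - [-0.03, 0.015, 0.87, 0, 0.2]
    - [-0.03, 0.015, 0.87, 0, -0.3]
    - [-0.03, 0.015, 0.87, 0, -1]
    - [-0.03, 0.015, 0.87, 0, -1]
    - [-0.03, 0.015, 0.87, 0, -1]
    - [-0.03, 0.015, 0.87, 0, -1]

```text
clock: 19.2
eef_pos: [0.5629, -0.2089, 0.0069]
tool_rot: [0.772, 0.636, 0.002, 0.002]
ft_force: [0.4, 1.6, 6.6]
grip_width: 0.0566
```

```bash
python3 -c "
from h import *
obs()
m,b=shot('wrist','w16')
blobs(m,b,'blue',.03,.018,300,19000)
"
```

```text
t 19.20 pos [ 0.5629 -0.2089  0.0069] xaxis yaw 79.00 z [ 0.006 -0.001 -1.   ] F [0.41 1.58 6.61] w 0.0566 q [-0.36  0.6  -0.04  0.93  0.   -0.16]
blue c [ 648.  -313.6] size 22.0 32.8 ang 44.4 uv [108 357] [153 383] bias [-9.7  7. ]
blue c [ 562.6 -318.1] size 47.4 72.1 ang 19.1 uv [  7 219] [146 327] bias [-4.7  7.3]
blue c [ 562.5 -208.3] size 58.5 63.0 ang 78.8 uv [197 193] [311 298] bias [-4.7  0.9]
```

View pics/w16.png

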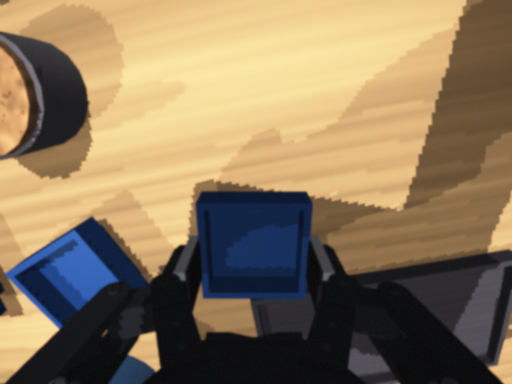

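Call:
carry_out:
  moves:
    - [0, 0, -0.1, 0, -1]
    - [0, 0, -0.4, 0, -1]
    - [0, 0, -0.8, 0, -1]
    - [0, 0, -1, 0, -1]
    - [0, 0, -1, 0, -1]

```text
clock: 19.75
eef_pos: [0.5632, -0.2098, 0.1089]
tool_rot: [0.772, 0.636, 0.002, 0.004]
ft_force: [1.2, -0.3, -0.4]
grip_width: 0.0565
```

```bash
python3 -c "
from h import *
plan(.460,.0885,.155,82.4)"
```

```text
t 19.75 pos [ 0.5632 -0.2098  0.1089] xaxis yaw 78.96 z [ 0.008 -0.003 -1.   ] F [ 1.17 -0.34 -0.39] w 0.0565 q [-0.36  0.5   0.08  1.14 -0.   -0.16]
PLAN tx 2.729 ty -1.580 tz -0.479 roll -0.038
```

Call:
carry_out:
  moves:
    - [0.3, -0.2, -0.2, -0.038, -1]
    - [0.65, -0.4, -0.48, -0.038, -1]
    - [0.9, -0.52, -0.48, -0.038, -1]
    - [0.9, -0.52, -0.48, -0.038, -1]

```text
clock: 20.15
eef_pos: [0.5252, -0.1073, 0.1521]
tool_rot: [0.751, 0.66, -0.0, -0.001]
ft_force: [0.3, 0.4, -2.3]
grip_width: 0.0562
```

Call:
carry_out:
  moves:
    - [0.4, -0.25, 0, 0, -1]
    - [0.75, -0.5, 0, 0, -1]
    - [0.9, -0.58, 0, 0, -1]
    - [0.9, -0.58, 0, 0, -1]

```text
clock: 20.55
eef_pos: [0.4793, -0.0121, 0.1509]
tool_rot: [0.752, 0.66, -0.001, -0.001]
ft_force: [0.8, -0.3, -1.2]
grip_width: 0.0563
```

Call:
carry_out:
  moves:
    - [0.4, -0.25, 0, 0, -1]
    - [0.75, -0.5, 0, 0, -1]
    - [0.9, -0.58, 0, 0, -1]
    - [0.9, -0.58, 0, 0, -1]
    - [0.9, -0.58, 0, 0, -1]

```text
clock: 21.05
eef_pos: [0.4361, 0.0826, 0.1516]
tool_rot: [0.753, 0.659, -0.0, 0.0]
ft_force: [0.9, -0.5, -1.2]
grip_width: 0.0563
```

```bash
python3 -c "
from h import *
plan(.460,.0885,.06,82.4)
m,b=shot('wrist','w17')
blobs(m,b,'teal',.018,0,300,30000)
"
```

```text
t 21.05 pos [0.4361 0.0826 0.1516] xaxis yaw 82.37 z [ 0.    -0.001 -1.   ] F [ 0.91 -0.52 -1.16] w 0.0563 q [ 0.19  0.18 -0.27  1.13 -0.    0.32]
PLAN tx 0.091 ty 0.229 tz 0.915 roll -0.000
teal c [436.9  91.8] size 82.8 34.1 ang 82.4 uv [224 160] [302 191] bias [-0.  0.]
```

View pics/w17.png

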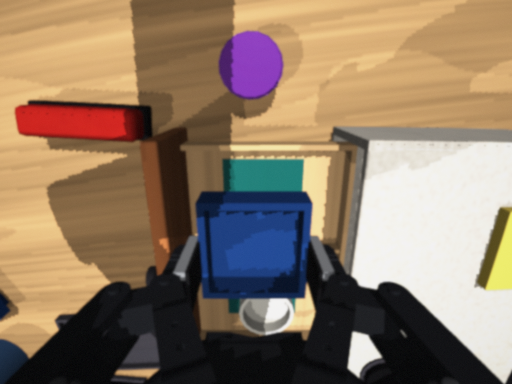

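Over the drawer, pad A is partly visible at (262,175) above the held dish. Shift and descend.

Call:
carry_out:
  moves:
    - [0.09, 0.23, 0.3, 0, -1]
    - [0.09, 0.23, 0.7, 0, -1]
    - [0.09, 0.23, 0.95, 0, -1]
    - [0.09, 0.23, 0.95, 0, -1]
    - [0.09, 0.23, 0.95, 0, -1]

```text
clock: 21.6
eef_pos: [0.4598, 0.0883, 0.0569]
tool_rot: [0.753, 0.658, -0.001, -0.0]
ft_force: [-0.4, 0.1, -0.5]
grip_width: 0.0563
```

```bash
python3 -c "
from h import *
plan(.460,.0885,.025,82.4)"
```

```text
t 21.60 pos [0.4598 0.0883 0.0569] xaxis yaw 82.29 z [-0.001 -0.    -1.   ] F [-0.39  0.08 -0.45] w 0.0563 q [ 0.19  0.33 -0.35  0.9  -0.    0.32]
PLAN tx 0.003 ty 0.002 tz 0.319 roll -0.001
```

Call:
carry_out:
  moves:
    - [0, 0, 0.15, 0, -1]
    - [0, 0, 0.27, 0, -1]
    - [0, 0, 0.31, 0, -1]
    - [0, 0, 0.33, 0, -1]
    - [0, 0, 0.34, 0, -1]

```text
clock: 22.1
eef_pos: [0.4607, 0.0893, 0.0248]
tool_rot: [0.753, 0.659, 0.001, 0.001]
ft_force: [-3.7, -0.7, 12.4]
grip_width: 0.0562
```

Contact (12 N). Release.

Call:
carry_out:
  moves:
    - [0, 0, -0.01, 0, -0.3]
    - [0, 0, -0.01, 0, 0.5]
    - [0, 0, -0.01, 0, 1]
    - [0, 0, -0.01, 0, 1]
    - [0, 0, -0.2, 0, 1]
    - [0, 0, -0.6, 0, 1]
    - [0, 0, -1, 0, 1]
    - [0, 0, -1, 0, 1]
    - [0, 0, -1, 0, 1]

```text
clock: 23.0
eef_pos: [0.4604, 0.0895, 0.124]
tool_rot: [0.752, 0.659, 0.001, 0.001]
ft_force: [-0.1, 0.8, -0.8]
grip_width: 0.0854
```

```bash
python3 -c "
from h import *
plan(.5675,-.3165,.155,109.7)
m,b=shot('wrist','w18')
blobs(m,b,'blue',.048,.018,300,9000)
blobs(m,b,'white',.066,.018,300,9000)
"
```

```text
t 23.00 pos [0.4604 0.0895 0.124 ] xaxis yaw 82.40 z [ 0.003  0.001 -1.   ] F [-0.1   0.78 -0.83] w 0.0854 q [ 0.19  0.25 -0.26  1.06  0.    0.32]
PLAN tx -3.883 ty 1.600 tz -0.310 roll -0.303
blue c [459.6  89.4] size 57.3 60.0 ang 82.3 uv [219 156] [287 222] bias [-2.9  0.4]
white c [667.  225.4] size 33.9 27.4 ang 69.7 uv [386 347] [415 367] bias [-11.   -4.8]
white c [569.6  76. ] size 76.9 58.3 ang 3.5 uv [226 270] [288 336] bias [-7.3  0.9]
```

View pics/w18.png

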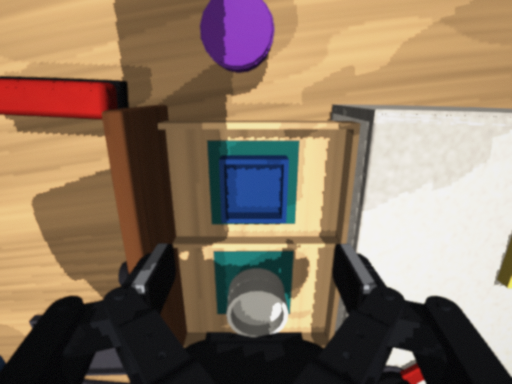

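Call:
carry_out:
  moves:
    - [-0.3, 0.1, -0.3, 0, 1]
    - [-0.7, 0.3, -0.3, 0, 1]
    - [-0.98, 0.4, -0.3, 0, 1]
    - [-0.98, 0.4, -0.3, 0, 1]

```text
clock: 23.45
eef_pos: [0.4858, -0.016, 0.1512]
tool_rot: [0.754, 0.657, -0.001, -0.001]
ft_force: [-0.5, 0.3, -0.1]
grip_width: 0.0852
```

Call:
carry_out:
  moves:
    - [-0.45, 0.18, 0, 0, 1]
    - [-0.9, 0.36, 0, 0, 1]
    - [-0.98, 0.4, 0, 0, 1]
    - [-0.98, 0.4, 0, 0, 1]

```text
clock: 23.85
eef_pos: [0.5121, -0.1161, 0.1512]
tool_rot: [0.753, 0.658, -0.001, -0.001]
ft_force: [-0.4, 0.8, -0.1]
grip_width: 0.0855
```

Call:
carry_out:
  moves:
    - [-0.45, 0.18, 0, 0, 1]
    - [-0.9, 0.36, 0, 0, 1]
    - [-0.98, 0.4, 0, 0, 1]
    - [-0.98, 0.4, 0, 0, 1]

```text
clock: 24.25
eef_pos: [0.5391, -0.2174, 0.1517]
tool_rot: [0.753, 0.658, -0.0, -0.001]
ft_force: [0.4, 0.6, -0.1]
grip_width: 0.0853
```

```bash
python3 -c "
from h import *
plan(.5675,-.3165,.09,109.7)"
```

```text
t 24.25 pos [ 0.5391 -0.2174  0.1517] xaxis yaw 82.35 z [-0.002  0.002 -1.   ] F [ 0.41  0.63 -0.14] w 0.0853 q [-0.38  0.44  0.1   1.24  0.   -0.25]
PLAN tx -0.946 ty 0.415 tz 0.615 roll -0.304
```

Call:
carry_out:
  moves:
    - [-0.4, 0.2, 0, -0.09, 1]
    - [-0.8, 0.35, 0.2, -0.18, 1]
    - [-0.95, 0.415, 0.5, -0.27, 1]
    - [-0.95, 0.415, 0.6, -0.304, 1]
    - [-0.95, 0.415, 0.6, -0.304, 1]
    - [-0.95, 0.415, 0.6, -0.304, 1]

```text
clock: 24.85
eef_pos: [0.5681, -0.3152, 0.0929]
tool_rot: [0.575, 0.818, 0.0, -0.001]
ft_force: [-1.2, 0.3, 0.1]
grip_width: 0.0855
```

```bash
python3 -c "
from h import *
m,b=shot('wrist','w19')
blobs(m,b,'blue',.03,.018,300,9000)
plan(.567,-.3165,.005,109.7)
"
```

```text
blue c [ 692.7 -337.6] size 118.3 55.9 ang 10.3 uv [160 246] [222 346] bias [-7.5 -0.2]
blue c [ 567.  -315.6] size 58.9 57.1 ang 19.8 uv [219 160] [290 228] bias [-2.8 -1. ]
blue c [ 556.7 -418.5] size 59.2 59.3 ang 87.4 uv [95 95] [185 188] bias [-2.4  2.8]
t 24.90 pos [ 0.5687 -0.3157  0.0939] xaxis yaw 109.83 z [ 0.001  0.    -1.   ] F [0.64 0.17 0.65] w 0.0853 q [-0.51  0.61  0.23  1.19  0.   -0.85]
PLAN tx -0.001 ty -0.019 tz 0.889 roll 0.001
```

View pics/w19.png

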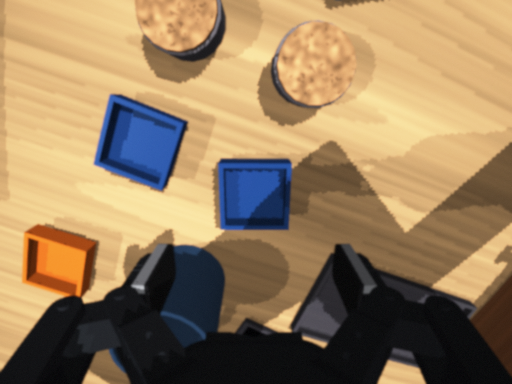

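Call:
carry_out:
  moves:
    - [0, -0.015, 0.4, 0, 1]
    - [0, -0.015, 0.7, 0, 1]
    - [0, -0.015, 0.89, 0, 1]
    - [0, -0.015, 0.89, 0, 1]
    - [0, -0.015, 0.89, 0, 0.2]
    - [0, -0.015, 0.89, 0, -0.3]
    - [0, -0.015, 0.89, 0, -1]
    - [0, -0.015, 0.89, 0, -1]
    - [0, -0.015, 0.89, 0, -1]
    - [0, -0.015, 0.89, 0, -1]

```text
clock: 25.9
eef_pos: [0.5688, -0.3189, 0.007]
tool_rot: [0.575, 0.818, 0.001, 0.003]
ft_force: [0.3, 1.2, 6.6]
grip_width: 0.0567
```

```bash
python3 -c "
from h import *
obs()
m,b=shot('wrist','w20')
blobs(m,b,'blue',.03,.018,300,19000)
"
```

```text
t 25.90 pos [ 0.5688 -0.3189  0.007 ] xaxis yaw 109.76 z [ 0.005 -0.002 -1.   ] F [0.26 1.24 6.6 ] w 0.0567 q [-0.51  0.69  0.13  1.01  0.   -0.86]
blue c [ 680.9 -361.4] size 23.0 60.7 ang 76.7 uv [109 332] [159 383] bias [-11.    0.9]
blue c [ 569.4 -319.6] size 62.6 58.2 ang 19.6 uv [196 195] [311 299] bias [-4.5 -1.6]
blue c [ 557.  -418.8] size 61.6 61.3 ang 87.4 uv [15 97] [155 241] bias [-3.8  4.2]
```

View pics/w20.png

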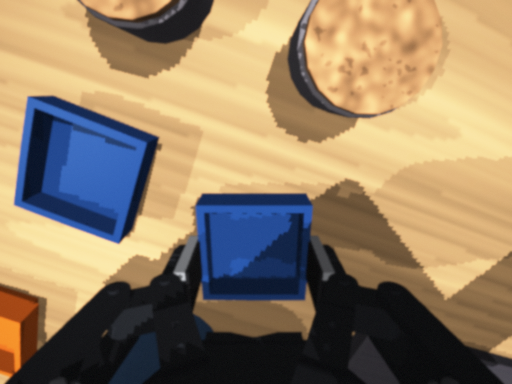

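Call:
carry_out:
  moves:
    - [0, 0, -0.1, 0, -1]
    - [0, 0, -0.4, 0, -1]
    - [0, 0, -0.8, 0.09, -1]
    - [0, 0, -1, 0.18, -1]
    - [0, 0, -1, 0.27, -1]
    - [0, 0, -1, 0.304, -1]
    - [0, 0, -1, 0.304, -1]

```text
clock: 26.65
eef_pos: [0.5666, -0.3183, 0.1049]
tool_rot: [0.752, 0.659, 0.0, 0.0]
ft_force: [-0.1, 0.7, -1.0]
grip_width: 0.0564
```

```bash
python3 -c "
from h import *
plan(.4596,.0892,.165,82.4)"
```

```text
t 26.65 pos [ 0.5666 -0.3183  0.1049] xaxis yaw 82.39 z [ 0.001 -0.001 -1.   ] F [-0.12  0.71 -1.03] w 0.0564 q [-0.51  0.6   0.25  1.21 -0.   -0.38]
PLAN tx 3.897 ty -1.600 tz -0.604 roll -0.000
```

Call:
carry_out:
  moves:
    - [0.3, -0.1, -0.3, 0, -1]
    - [0.7, -0.3, -0.6, 0, -1]
    - [0.98, -0.4, -0.6, 0, -1]
    - [0.98, -0.4, -0.6, 0, -1]

```text
clock: 27.05
eef_pos: [0.5395, -0.2122, 0.1658]
tool_rot: [0.751, 0.661, 0.001, 0.0]
ft_force: [0.7, -0.8, -1.2]
grip_width: 0.0566
```

Call:
carry_out:
  moves:
    - [0.45, -0.18, 0, 0, -1]
    - [0.9, -0.36, 0, 0, -1]
    - [0.98, -0.4, 0, 0, -1]
    - [0.98, -0.4, 0, 0, -1]

```text
clock: 27.45
eef_pos: [0.5129, -0.1123, 0.164]
tool_rot: [0.751, 0.66, -0.0, 0.0]
ft_force: [-0.1, -0.0, -1.4]
grip_width: 0.0564
```

Call:
carry_out:
  moves:
    - [0.45, -0.18, 0, 0, -1]
    - [0.9, -0.36, 0, 0, -1]
    - [0.98, -0.4, 0, 0, -1]
    - [0.98, -0.4, 0, 0, -1]

```text
clock: 27.85
eef_pos: [0.4871, -0.0109, 0.164]
tool_rot: [0.752, 0.659, -0.0, 0.0]
ft_force: [-0.3, -0.4, -0.7]
grip_width: 0.0563
```

Call:
carry_out:
  moves:
    - [0.45, -0.18, 0, 0, -1]
    - [0.9, -0.36, 0, 0, -1]
    - [0.95, -0.4, 0, 0, -1]
    - [0.95, -0.4, 0, 0, -1]
    - [0.95, -0.4, 0, 0, -1]

```text
clock: 28.35
eef_pos: [0.4606, 0.087, 0.1639]
tool_rot: [0.753, 0.658, -0.0, 0.001]
ft_force: [-0.5, -1.2, -1.1]
grip_width: 0.0561
```

```bash
python3 -c "
from h import *
plan(.4596,.0892,.065,82.4)
m,b=shot('wrist','w21')"
```

```text
t 28.35 pos [0.4606 0.087  0.1639] xaxis yaw 82.29 z [ 0.001 -0.001 -1.   ] F [-0.53 -1.24 -1.09] w 0.0561 q [ 0.19  0.21 -0.19  1.17 -0.    0.32]
PLAN tx 0.021 ty -0.014 tz 0.989 roll -0.001
```

View pics/w21.png

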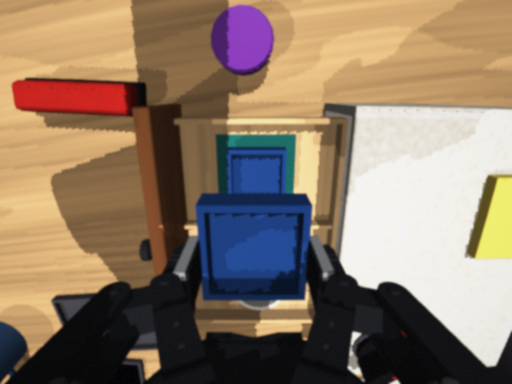

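The held dish is aligned with the one below (257,172). Descend.

Call:
carry_out:
  moves:
    - [0.02, -0.012, 0.4, 0, -1]
    - [0.02, -0.012, 0.8, 0, -1]
    - [0.02, -0.012, 1, 0, -1]
    - [0.02, -0.012, 1, 0, -1]
    - [0.02, -0.012, 1, 0, -1]

```text
clock: 28.9
eef_pos: [0.4593, 0.0896, 0.0642]
tool_rot: [0.753, 0.658, -0.0, 0.0]
ft_force: [0.1, -0.2, -0.4]
grip_width: 0.0562
```

```bash
python3 -c "
from h import *
plan(.4596,.0892,.043,82.4)"
```

```text
t 28.90 pos [0.4593 0.0896 0.0642] xaxis yaw 82.27 z [-0. -0. -1.] F [ 0.13 -0.18 -0.4 ] w 0.0562 q [ 0.19  0.32 -0.34  0.92 -0.    0.33]
PLAN tx -0.004 ty 0.004 tz 0.212 roll -0.001
```

Call:
carry_out:
  moves:
    - [0, 0, 0.04, 0, -1]
    - [0, 0, 0.09, 0, -1]
    - [0, 0, 0.14, 0, -1]
    - [0, 0, 0.18, 0, -1]
    - [0, 0, 0.2, 0, -1]
    - [0, 0, 0.21, 0, -1]
    - [0, 0, 0.21, 0, -1]

```text
clock: 29.6
eef_pos: [0.4585, 0.0908, 0.0431]
tool_rot: [0.752, 0.659, -0.0, 0.0]
ft_force: [-0.8, 0.0, 0.8]
grip_width: 0.0562
```

Call:
carry_out:
  moves:
    - [0, 0, 0.01, 0, -1]
    - [0, 0, 0.01, 0, -1]

```text
clock: 29.8
eef_pos: [0.4587, 0.0908, 0.0429]
tool_rot: [0.752, 0.659, 0.0, 0.0]
ft_force: [-2.9, 0.2, 8.3]
grip_width: 0.0562
```

Call:
carry_out:
  moves:
    - [0, 0, 0, 0, -0.3]
    - [0, 0, 0, 0, 0.5]
    - [0, 0, 0, 0, 1]
    - [0, 0, 0, 0, 1]
    - [0, 0, -0.2, 0, 1]
    - [0, 0, -0.6, 0, 1]
    - [0, 0, -1, 0, 1]
    - [0, 0, -1, 0, 1]
    - [0, 0, -1, 0, 1]

```text
clock: 30.7
eef_pos: [0.4596, 0.091, 0.1428]
tool_rot: [0.752, 0.659, 0.001, 0.001]
ft_force: [-0.8, 0.3, -0.4]
grip_width: 0.0857
```

```bash
python3 -c "
from h import *
plan(.557,-.4183,.165,87.4)
m,b=shot('wrist','w22')
blobs(m,b,'blue',.066,.036,300,9000)
cv2.imwrite('pics/w22c.png',cv2.resize(b[100:360,130:390],None,fx=2.3,fy=2.3))
"
```

```text
t 30.70 pos [0.4596 0.091  0.1428] xaxis yaw 82.40 z [ 0.003  0.001 -1.   ] F [-0.77  0.3  -0.4 ] w 0.0857 q [ 0.2   0.23 -0.23  1.11  0.    0.33]
PLAN tx -4.919 ty 1.640 tz -0.222 roll -0.056
blue c [460.1  90.4] size 57.4 62.7 ang 82.4 uv [219 153] [287 222] bias [-5.2  0.7]
```

View pics/w22c.png

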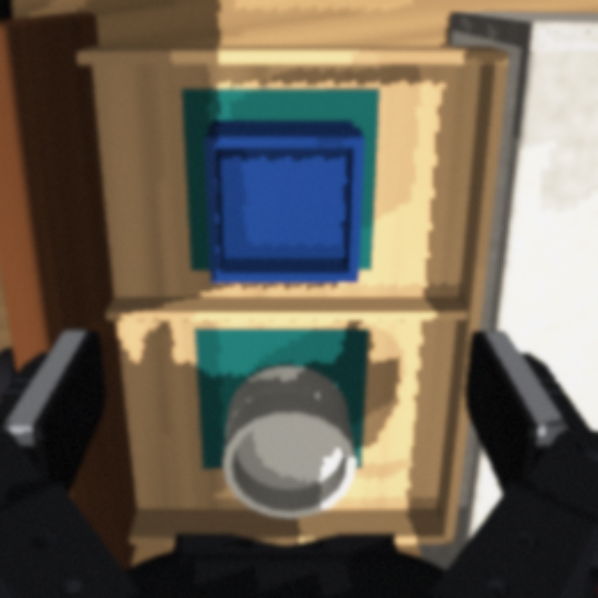

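Call:
carry_out:
  moves:
    - [-0.3, 0.1, -0.22, 0, 1]
    - [-0.7, 0.25, -0.22, 0, 1]
    - [-1, 0.33, -0.22, 0, 1]
    - [-1, 0.33, -0.22, 0, 1]

```text
clock: 31.15
eef_pos: [0.4774, -0.0157, 0.1621]
tool_rot: [0.754, 0.657, -0.001, -0.001]
ft_force: [-0.5, 0.7, -0.7]
grip_width: 0.0853
```

Call:
carry_out:
  moves:
    - [-0.45, 0.15, 0, 0, 1]
    - [-0.9, 0.3, 0, 0, 1]
    - [-1, 0.33, 0, 0, 1]
    - [-1, 0.33, 0, 0, 1]

```text
clock: 31.55
eef_pos: [0.4968, -0.1168, 0.1623]
tool_rot: [0.753, 0.658, -0.001, -0.001]
ft_force: [-0.2, 0.3, -0.2]
grip_width: 0.0854
```

Call:
carry_out:
  moves:
    - [-0.45, 0.15, 0, 0, 1]
    - [-0.9, 0.3, 0, 0, 1]
    - [-1, 0.33, 0, 0, 1]
    - [-1, 0.33, 0, 0, 1]

```text
clock: 31.95
eef_pos: [0.5167, -0.2191, 0.1628]
tool_rot: [0.753, 0.658, -0.0, -0.001]
ft_force: [0.6, 0.5, 0.4]
grip_width: 0.0857
```

Call:
carry_out:
  moves:
    - [-0.45, 0.15, 0, 0, 1]
    - [-0.9, 0.3, 0, 0, 1]
    - [-1, 0.33, 0, 0, 1]
    - [-1, 0.33, 0, 0, 1]

```text
clock: 32.35
eef_pos: [0.5365, -0.3221, 0.163]
tool_rot: [0.752, 0.659, 0.0, -0.001]
ft_force: [-1.1, 0.9, -1.7]
grip_width: 0.0851
```

```bash
python3 -c "
from h import *
plan(.557,-.4183,.09,87.4)"
```

```text
t 32.35 pos [ 0.5365 -0.3221  0.163 ] xaxis yaw 82.39 z [-0.001  0.002 -1.   ] F [-1.14  0.9  -1.7 ] w 0.0851 q [-0.54  0.52  0.26  1.32  0.   -0.41]
PLAN tx -0.927 ty 0.332 tz 0.728 roll -0.056
```

Call:
carry_out:
  moves:
    - [-0.4, 0.15, 0, -0.056, 1]
    - [-0.8, 0.3, 0.3, -0.056, 1]
    - [-0.93, 0.33, 0.72, -0.056, 1]
    - [-0.93, 0.33, 0.72, -0.056, 1]
    - [-0.93, 0.33, 0.72, -0.056, 1]

```text
clock: 32.85
eef_pos: [0.5563, -0.4163, 0.0907]
tool_rot: [0.722, 0.692, 0.0, -0.003]
ft_force: [0.5, -0.6, 1.4]
grip_width: 0.0851
```

```bash
python3 -c "
from h import *
m,b=shot('wrist','w23')
blobs(m,b,'blue',.03,.018,300,9000)
plan(.557,-.4183,.005,87.4)"
```

```text
blue c [ 766.7 -270.9] size 20.9 47.4 ang 83.6 uv [379 352] [400 383] bias [-11.   -5.4]
blue c [ 680.9 -360.7] size 89.7 56.9 ang 20.6 uv [288 271] [347 346] bias [-7.7 -2. ]
blue c [ 556.5 -417.2] size 56.4 59.5 ang 87.4 uv [217 162] [288 231] bias [-3.1  0.1]
t 32.90 pos [ 0.5576 -0.4172  0.0931] xaxis yaw 87.58 z [ 0.     0.001 -1.   ] F [ 0.63  0.64 -0.31] w 0.0853 q [-0.64  0.71  0.4   1.27  0.   -0.6 ]
PLAN tx -0.013 ty -0.006 tz 0.881 roll 0.002
```

View pics/w23.png

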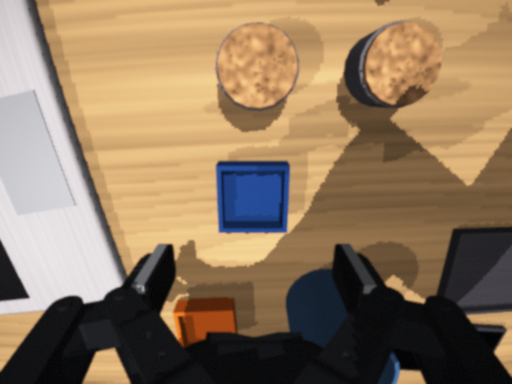

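Call:
carry_out:
  moves:
    - [-0.01, -0.008, 0.4, 0, 1]
    - [-0.01, -0.008, 0.7, 0, 1]
    - [-0.01, -0.008, 0.88, 0, 1]
    - [-0.01, -0.008, 0.88, 0, 1]
    - [-0.01, -0.008, 0.88, 0, 0.2]
    - [-0.01, -0.008, 0.88, 0, -0.3]
    - [-0.01, -0.008, 0.88, 0, -1]
    - [-0.01, -0.008, 0.88, 0, -1]
    - [-0.01, -0.008, 0.88, 0, -1]
    - [-0.01, -0.008, 0.88, 0, -1]

```text
clock: 33.9
eef_pos: [0.5585, -0.4217, 0.0081]
tool_rot: [0.723, 0.691, 0.001, 0.003]
ft_force: [0.1, 2.6, 6.7]
grip_width: 0.0562
```

```bash
python3 -c "
from h import *
obs()
m,b=shot('wrist','w24')
blobs(m,b,'blue',.03,.018,300,19000)
"
```

```text
t 33.90 pos [ 0.5585 -0.4217  0.0081] xaxis yaw 87.46 z [ 0.006 -0.003 -1.   ] F [0.09 2.55 6.67] w 0.0562 q [-0.65  0.78  0.3   1.09  0.   -0.6 ]
blue c [ 653.7 -348.7] size 61.0 22.6 ang 30.7 uv [348 332] [398 383] bias [-10.3  -4. ]
blue c [ 556.9 -421.7] size 58.2 62.4 ang 87.1 uv [197 191] [310 295] bias [-4.7  0.2]
```

View pics/w24.png

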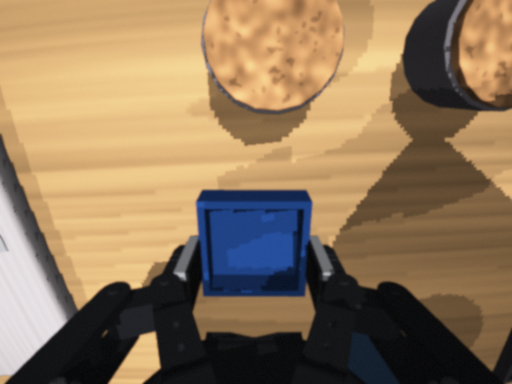

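Call:
carry_out:
  moves:
    - [0, 0, -0.1, 0, -1]
    - [0, 0, -0.4, 0, -1]
    - [0, 0, -0.8, 0.056, -1]
    - [0, 0, -1, 0.056, -1]
    - [0, 0, -1, 0.056, -1]
    - [0, 0, -1, 0.056, -1]

```text
clock: 34.55
eef_pos: [0.5562, -0.4209, 0.1047]
tool_rot: [0.752, 0.659, 0.0, 0.001]
ft_force: [0.4, -0.0, -1.3]
grip_width: 0.0563
```

```bash
python3 -c "
from h import *
plan(.461,.0903,.17,82.4)"
```

```text
t 34.55 pos [ 0.5562 -0.4209  0.1047] xaxis yaw 82.40 z [ 0.001 -0.001 -1.   ] F [ 0.44 -0.05 -1.3 ] w 0.0563 q [-0.65  0.7   0.42  1.29 -0.   -0.52]
PLAN tx 4.941 ty -1.619 tz -0.658 roll -0.000
```

Call:
carry_out:
  moves:
    - [0.3, -0.1, -0.3, 0, -1]
    - [0.7, -0.25, -0.66, 0, -1]
    - [0.99, -0.33, -0.66, 0, -1]
    - [0.99, -0.33, -0.66, 0, -1]

```text
clock: 34.95
eef_pos: [0.5355, -0.3139, 0.1699]
tool_rot: [0.751, 0.66, 0.0, -0.002]
ft_force: [0.2, -1.0, -3.0]
grip_width: 0.0563
```

Call:
carry_out:
  moves:
    - [0.45, -0.15, 0, 0, -1]
    - [0.9, -0.3, 0, 0, -1]
    - [0.99, -0.33, 0, 0, -1]
    - [0.99, -0.33, 0, 0, -1]

```text
clock: 35.35
eef_pos: [0.5158, -0.2143, 0.1684]
tool_rot: [0.752, 0.66, -0.001, -0.001]
ft_force: [0.4, -1.1, -1.3]
grip_width: 0.0561
```

Call:
carry_out:
  moves:
    - [0.45, -0.15, 0, 0, -1]
    - [0.9, -0.3, 0, 0, -1]
    - [0.99, -0.33, 0, 0, -1]
    - [0.99, -0.33, 0, 0, -1]

```text
clock: 35.75
eef_pos: [0.4974, -0.1132, 0.1694]
tool_rot: [0.752, 0.659, -0.0, -0.0]
ft_force: [0.1, -0.2, -1.0]
grip_width: 0.0561
```

Call:
carry_out:
  moves:
    - [0.45, -0.15, 0, 0, -1]
    - [0.9, -0.3, 0, 0, -1]
    - [0.99, -0.33, 0, 0, -1]
    - [0.99, -0.33, 0, 0, -1]

```text
clock: 36.15
eef_pos: [0.4784, -0.0111, 0.1698]
tool_rot: [0.752, 0.659, -0.0, 0.0]
ft_force: [0.7, 0.1, -1.7]
grip_width: 0.0562
```

Call:
carry_out:
  moves:
    - [0.45, -0.15, 0, 0, -1]
    - [0.9, -0.3, 0, 0, -1]
    - [0.97, -0.3, 0, 0, -1]
    - [0.97, -0.3, 0, 0, -1]
    - [0.97, -0.3, 0, 0, -1]

```text
clock: 36.65
eef_pos: [0.4617, 0.0876, 0.1697]
tool_rot: [0.753, 0.658, -0.0, 0.0]
ft_force: [0.1, 0.1, -1.7]
grip_width: 0.0561
```

```bash
python3 -c "
from h import *
plan(.461,.0903,.085,82.4)
m,b=shot('wrist','w25')"
```

```text
t 36.65 pos [0.4617 0.0876 0.1697] xaxis yaw 82.27 z [ 0.    -0.001 -1.   ] F [ 0.11  0.06 -1.72] w 0.0561 q [ 0.19  0.21 -0.17  1.19 -0.    0.32]
PLAN tx 0.026 ty -0.011 tz 0.847 roll -0.001
```

View pics/w25.png

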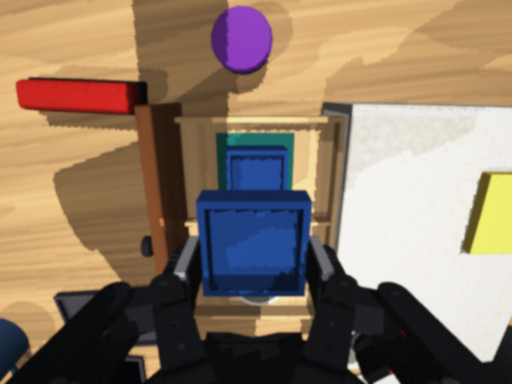

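Call:
carry_out:
  moves:
    - [0.025, -0.005, 0.4, 0, -1]
    - [0.025, -0.005, 0.75, 0, -1]
    - [0.025, -0.005, 0.85, 0, -1]
    - [0.025, -0.005, 0.85, 0, -1]
    - [0.025, -0.005, 0.85, 0, -1]

```text
clock: 37.2
eef_pos: [0.4618, 0.0914, 0.086]
tool_rot: [0.753, 0.658, 0.001, 0.0]
ft_force: [0.9, 0.1, -0.9]
grip_width: 0.0563
```

```bash
python3 -c "
from h import *
plan(.461,.0903,.0625,82.4)"
```

```text
t 37.20 pos [0.4618 0.0914 0.086 ] xaxis yaw 82.31 z [ 0.002  0.    -1.   ] F [ 0.94  0.14 -0.94] w 0.0563 q [ 0.2   0.29 -0.31  0.97 -0.    0.33]
PLAN tx -0.012 ty -0.007 tz 0.235 roll -0.001
```

Call:
carry_out:
  moves:
    - [-0.01, -0.005, 0.05, 0, -1]
    - [-0.01, -0.005, 0.1, 0, -1]
    - [-0.01, -0.005, 0.15, 0, -1]
    - [-0.01, -0.005, 0.19, 0, -1]
    - [-0.01, -0.005, 0.22, 0, -1]
    - [-0.01, -0.005, 0.23, 0, -1]
    - [-0.01, -0.005, 0.23, 0, -1]

```text
clock: 37.9
eef_pos: [0.4598, 0.091, 0.062]
tool_rot: [0.752, 0.659, -0.0, -0.0]
ft_force: [-1.1, -0.2, 1.9]
grip_width: 0.0565
```

Call:
carry_out:
  moves:
    - [0, 0, 0.01, 0, -1]
    - [0, 0, 0.01, 0, -1]

```text
clock: 38.1
eef_pos: [0.46, 0.0911, 0.062]
tool_rot: [0.752, 0.659, 0.0, 0.0]
ft_force: [-2.9, -1.1, 9.6]
grip_width: 0.0562
```

Call:
carry_out:
  moves:
    - [0, 0, 0, 0, -0.3]
    - [0, 0, 0, 0, 0.5]
    - [0, 0, 0, 0, 1]
    - [0, 0, 0, 0, 1]
    - [0, 0, -0.2, 0, 1]
    - [0, 0, -0.6, 0, 1]
    - [0, 0, -1, 0, 1]
    - [0, 0, -1, 0, 1]
    - [0, 0, -1, 0, 1]

```text
clock: 39.0
eef_pos: [0.4608, 0.0912, 0.1618]
tool_rot: [0.752, 0.659, 0.001, 0.001]
ft_force: [-0.3, -0.5, -0.5]
grip_width: 0.0851
```

```bash
python3 -c "
from h import *
plan(.457,-.308,.17,90)
m,b=shot('wrist','w26')
blobs(m,b,'blue',.084,.054,300,9000)
cv2.imwrite('pics/w26c.png',cv2.resize(b[100:360,130:390],None,fx=2,fy=2))
m,t=shot('top','t26'); cv2.imwrite('pics/t26c.png',cv2.resize(t[135:300,80:420],None,fx=2.3,fy=2.3,interpolation=cv2.INTER_CUBIC))
"
```

```text
t 39.00 pos [0.4608 0.0912 0.1618] xaxis yaw 82.40 z [ 0.003  0.001 -1.   ] F [-0.25 -0.49 -0.48] w 0.0851 q [ 0.2   0.22 -0.19  1.16  0.    0.33]
PLAN tx -3.962 ty 0.491 tz -0.085 roll -0.084
blue c [ 642.7 -255.4] size 23.7 77.9 ang 61.2 uv [  0 326] [ 19 368] bias [-23.   31.2]
blue c [460.5  90.8] size 57.3 65.2 ang 82.3 uv [219 148] [287 220] bias [-7.1  1. ]
```

View pics/w26c.png

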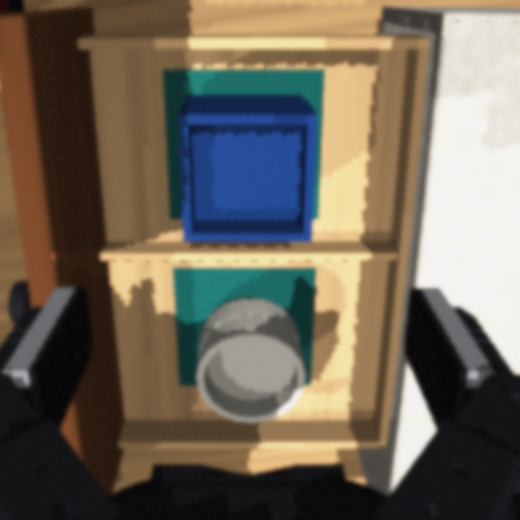

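View pics/t26c.png

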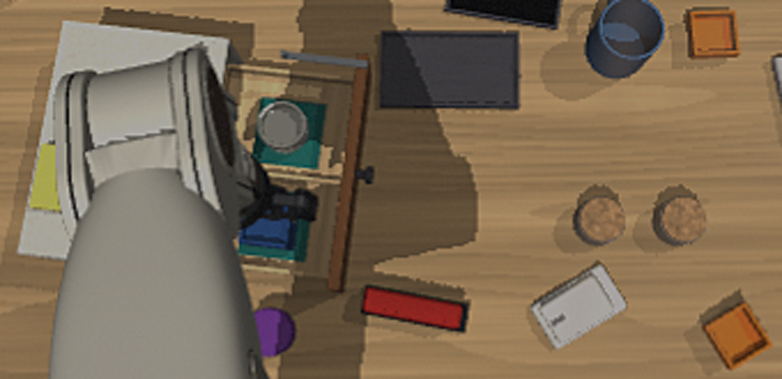

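Call:
carry_out:
  moves:
    - [-0.4, 0.05, -0.1, 0, 1]
    - [-0.8, 0.1, -0.1, 0, 1]
    - [-1, 0.12, -0.1, 0, 1]
    - [-1, 0.12, -0.1, 0, 1]

```text
clock: 39.5
eef_pos: [0.4573, -0.0118, 0.1693]
tool_rot: [0.754, 0.657, -0.001, -0.001]
ft_force: [-0.1, 1.1, -0.3]
grip_width: 0.0853
```

Call:
carry_out:
  moves:
    - [-0.45, 0.06, 0, 0, 1]
    - [-0.9, 0.11, 0, 0, 1]
    - [-1, 0.12, 0, 0, 1]
    - [-1, 0.12, 0, 0, 1]

```text
clock: 39.9
eef_pos: [0.4566, -0.1109, 0.1697]
tool_rot: [0.753, 0.658, -0.0, -0.001]
ft_force: [-0.9, 0.1, 0.0]
grip_width: 0.0855
```

Call:
carry_out:
  moves:
    - [-0.45, 0.06, 0, 0, 1]
    - [-0.9, 0.11, 0, 0, 1]
    - [-1, 0.12, 0, 0, 1]
    - [-1, 0.12, 0, 0, 1]

```text
clock: 40.3
eef_pos: [0.4559, -0.2107, 0.1701]
tool_rot: [0.753, 0.658, 0.0, -0.001]
ft_force: [0.7, 0.1, -0.2]
grip_width: 0.0852
```

Call:
carry_out:
  moves:
    - [-0.45, 0.06, 0, 0, 0.7]
    - [-0.9, 0.11, 0.3, 0, 0.7]
    - [-0.96, 0.12, 0.6, 0, 0.7]
    - [-0.96, 0.12, 0.6, 0, 0.7]
    - [-0.96, 0.12, 0.6, 0, 0.7]

```text
clock: 40.8
eef_pos: [0.4549, -0.3053, 0.1104]
tool_rot: [0.752, 0.659, 0.0, -0.002]
ft_force: [-0.0, -1.1, 0.1]
grip_width: 0.0726
```

```bash
python3 -c "
from h import *
plan(.457,-.308,.01,82.4)
m,b=shot('wrist','w27')
"
```

```text
t 40.80 pos [ 0.4549 -0.3053  0.1104] xaxis yaw 82.51 z [-0.002  0.003 -1.   ] F [-0.03 -1.07  0.09] w 0.0726 q [-0.59  0.41 -0.06  1.11  0.   -0.46]
PLAN tx -0.027 ty 0.027 tz 1.003 roll 0.001
```

View pics/w27.png

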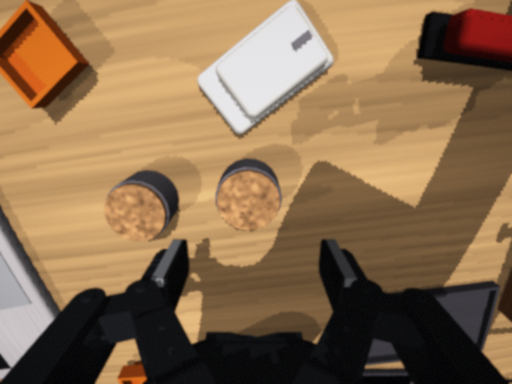

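```bash
python3 -c "
from h import *
m=model('wrist')
P=cast(m,[(248.5,200),(217,199),(280,199),(248,168),(248,231.5),(135,211),(106,205),(166,215)],.042); print(P.round(4)[:,:2].tolist())
t,b=model('top'),0; print(cast(t,[(340,229.3),(375.2,229.8)],.042).round(4))
plan(P[0,0],P[0,1],.01,82.4)
"
```

```text
[[0.4578, -0.3106], [0.4534, -0.3368], [0.4604, -0.2841], [0.4301, -0.3072], [0.4871, -0.3151], [0.4551, -0.4096], [0.4464, -0.4336], [0.4623, -0.3834]]
[[ 0.4586 -0.305   0.042 ]
 [ 0.4559 -0.4027  0.042 ]]
t 40.85 pos [ 0.4558 -0.3058  0.1116] xaxis yaw 82.54 z [ 0.     0.001 -1.   ] F [-0.14  0.56  0.08] w 0.0727 q [-0.59  0.41 -0.06  1.11  0.   -0.46]
PLAN tx -0.045 ty 0.026 tz 1.016 roll 0.002
```

Call:
carry_out:
  moves:
    - [-0.04, 0.026, 0.2, 0, 0.8]
    - [-0.04, 0.026, 0.5, 0, 0.8]
    - [-0.04, 0.026, 0.8, 0, 0.8]
    - [-0.04, 0.026, 1, 0, 0.8]
    - [-0.04, 0.026, 1, 0, 0.8]
    - [-0.04, 0.026, 1, 0, 0.2]
    - [-0.04, 0.026, 1, 0, -0.3]
    - [-0.04, 0.026, 1, 0, -1]
    - [-0.04, 0.026, 1, 0, -1]
    - [-0.04, 0.026, 1, 0, -1]
    - [-0.04, 0.026, 1, 0, -1]

```text
clock: 41.95
eef_pos: [0.4594, -0.3128, 0.0139]
tool_rot: [0.752, 0.659, 0.001, 0.002]
ft_force: [-0.1, 2.9, 7.2]
grip_width: 0.0553
```

```bash
python3 -c "
from h import *
obs()
m,b=shot('wrist','w28')
"
```

```text
t 41.95 pos [ 0.4594 -0.3128  0.0139] xaxis yaw 82.43 z [ 0.005 -0.002 -1.   ] F [-0.06  2.93  7.23] w 0.0553 q [-0.6   0.52 -0.16  0.88  0.   -0.47]
```

View pics/w28.png

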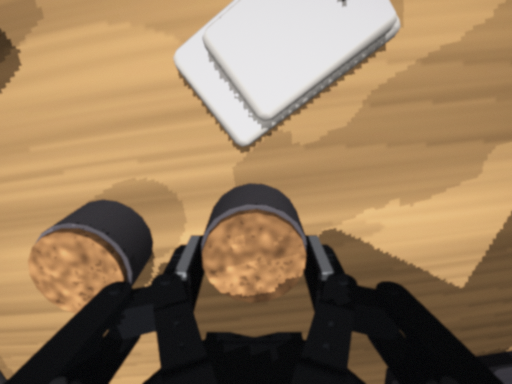

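Call:
carry_out:
  moves:
    - [0, 0, -0.1, 0, -1]
    - [0, 0, -0.4, 0, -1]
    - [0, 0, -0.8, 0, -1]
    - [0, 0, -0.9, 0, -1]
    - [0, 0, -0.9, 0, -1]

```text
clock: 42.5
eef_pos: [0.4589, -0.3134, 0.104]
tool_rot: [0.752, 0.659, 0.001, 0.003]
ft_force: [0.0, 0.3, -1.5]
grip_width: 0.055
```

```bash
python3 -c "
from h import *
m=model('top'); b=cv2.imread('pics/t26.png')
uv=np.array([(381,32),(520,32),(518,108),(378,106)])/2.3+[80,135]
P=cast(m,uv,.012); print(P.round(4)[:,:2].tolist(), P.mean(0).round(4))
print(np.linalg.norm(P[0]-P[1]),np.linalg.norm(P[1]-P[2]), np.degrees(np.arctan2(*(P[0]-P[1])[[1,0]])),np.degrees(np.arctan2(*(P[3]-P[2])[[1,0]])))
obs()
"
```

```text
[[0.7066, -0.043], [0.7039, -0.2234], [0.6027, -0.217], [0.608, -0.0383]] [ 0.6553 -0.1304  0.012 ]
0.1803972327072597 0.1013326182850287 89.1153709203523 88.29784575011138
t 42.50 pos [ 0.4589 -0.3134  0.104 ] xaxis yaw 82.39 z [ 0.005 -0.004 -1.   ] F [ 0.02  0.28 -1.47] w 0.0550 q [-0.6   0.42 -0.06  1.09 -0.   -0.47]
```

```bash
python3 -c "
from h import *
plan(.656,-.178,.10,82.4)"
```

```text
t 42.50 pos [ 0.4589 -0.3134  0.104 ] xaxis yaw 82.39 z [ 0.005 -0.004 -1.   ] F [ 0.02  0.28 -1.47] w 0.0550 q [-0.6   0.42 -0.06  1.09 -0.   -0.47]
PLAN tx 1.603 ty 1.774 tz 0.045 roll -0.000
```

Call:
carry_out:
  moves:
    - [0.35, 0.35, 0, 0, -1]
    - [0.7, 0.7, 0, 0, -1]
    - [0.85, 0.9, 0, 0, -1]
    - [0.85, 0.9, 0, 0, -1]

```text
clock: 42.9
eef_pos: [0.5595, -0.2371, 0.0989]
tool_rot: [0.751, 0.66, -0.0, -0.001]
ft_force: [-0.4, -0.2, -1.1]
grip_width: 0.0552
```

Call:
carry_out:
  moves:
    - [0.35, 0.35, 0, 0, -1]
    - [0.7, 0.7, 0, 0, -1]
    - [0.76, 0.88, 0, 0, -1]
    - [0.76, 0.88, 0, 0, -1]
    - [0.76, 0.88, 0, 0, -1]

```text
clock: 43.4
eef_pos: [0.6531, -0.1764, 0.099]
tool_rot: [0.753, 0.658, -0.001, -0.001]
ft_force: [-0.1, 0.2, -1.2]
grip_width: 0.0557
```

```bash
python3 -c "
from h import *
plan(.656,-.178,.019,82.4)
m,b=shot('wrist','w29')
"
```

```text
t 43.40 pos [ 0.6531 -0.1764  0.099 ] xaxis yaw 82.37 z [-0.004  0.    -1.   ] F [-0.11  0.17 -1.18] w 0.0557 q [-0.26  0.67  0.34  1.25 -0.   -0.13]
PLAN tx -0.011 ty 0.034 tz 0.800 roll -0.000
```

View pics/w29.png

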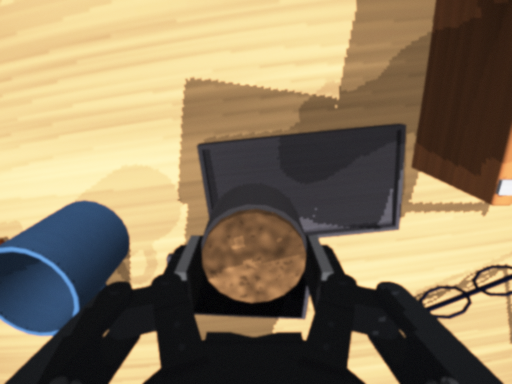

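```bash
python3 -c "
from h import *
P=cast(model('wrist'),[(200,145),(404,125),(398,230)],.012); print(P.round(4)[:,:2].tolist(),(P[0]/2+P[2]/2).round(4),np.linalg.norm(P[0]-P[1]),np.linalg.norm(P[2]-P[1]))
d=P[1]-P[0];print(np.degrees(np.arctan2(d[1],d[0])))"
```

```text
[[0.6055, -0.2172], [0.6114, -0.042], [0.7112, -0.0444]] [ 0.6583 -0.1308  0.012 ] 0.17522812655677591 0.09983345353797028
88.088634451081
```

Call:
carry_out:
  moves:
    - [-0.01, 0.04, 0.3, 0, -1]
    - [-0.01, 0.04, 0.6, 0, -1]
    - [-0.01, 0.04, 0.73, 0, -1]
    - [-0.01, 0.04, 0.77, 0, -1]
    - [-0.01, 0.04, 0.8, 0, -1]
    - [-0.01, 0.04, 0.8, 0, -1]

```text
clock: 44.05
eef_pos: [0.6593, -0.1782, 0.0221]
tool_rot: [0.753, 0.658, 0.001, 0.001]
ft_force: [-0.6, -0.2, -1.9]
grip_width: 0.0554
```

Call:
carry_out:
  moves:
    - [0, -0.02, 0.015, 0, -1]
    - [0, -0.02, 0.03, 0, -1]
    - [0, -0.02, 0.04, 0, -1]
    - [0, -0.02, 0.04, 0, -1]

```text
clock: 44.45
eef_pos: [0.6571, -0.1774, 0.0179]
tool_rot: [0.752, 0.659, 0.0, 0.0]
ft_force: [-1.2, 0.2, 3.4]
grip_width: 0.0553
```

Touching the tray floor. Release with a partial opening and rise.

Call:
carry_out:
  moves:
    - [0, 0, 0.04, 0, 0.3]
    - [0, 0, 0.04, 0, 0.6]
    - [0, 0, 0.04, 0, 0.8]
    - [0, 0, 0, 0, 0.8]
    - [0, 0, -0.3, 0, 0.8]
    - [0, 0, -0.7, 0, 0.8]
    - [0, 0, -0.9, 0, 0.8]
    - [0, 0, -0.9, 0, 0.8]

```text
clock: 45.25
eef_pos: [0.6596, -0.1781, 0.1115]
tool_rot: [0.752, 0.659, 0.002, 0.003]
ft_force: [-0.2, -0.2, 0.0]
grip_width: 0.0769
```

```bash
python3 -c "
from h import *
plan(.455,-.406,.11,82.4)
m,b=shot('wrist','w30')
m,t=shot('top','t30'); cv2.imwrite('pics/t30c.png',cv2.resize(t[135:300,80:420],None,fx=2.3,fy=2.3,interpolation=cv2.INTER_CUBIC))
"
```

```text
t 45.25 pos [ 0.6596 -0.1781  0.1115] xaxis yaw 82.40 z [ 0.008 -0.002 -1.   ] F [-0.19 -0.24  0.05] w 0.0769 q [-0.26  0.66  0.37  1.27  0.   -0.13]
PLAN tx -2.530 ty -1.727 tz 0.004 roll -0.000
```

View pics/w30.png

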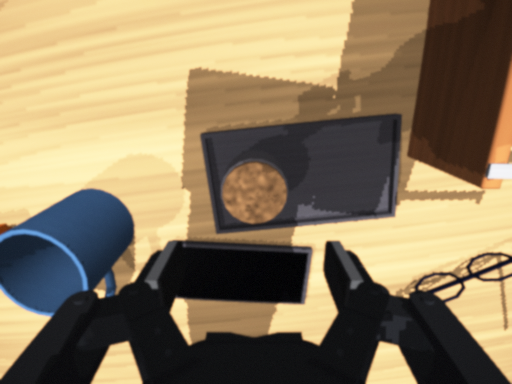

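View pics/t30c.png

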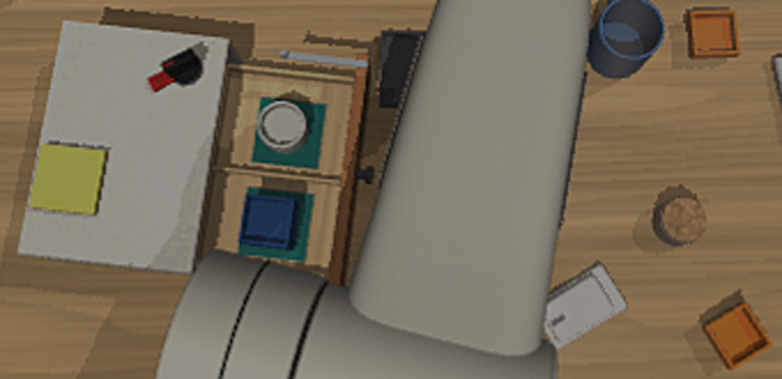

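Call:
carry_out:
  moves:
    - [-0.3, -0.4, -0.2, 0, 0.7]
    - [-0.6, -0.7, -0.2, 0, 0.7]
    - [-0.85, -0.7, -0.2, 0, 0.7]
    - [-0.85, -0.7, -0.2, 0, 0.7]

```text
clock: 45.75
eef_pos: [0.5732, -0.2549, 0.1246]
tool_rot: [0.754, 0.657, -0.001, -0.002]
ft_force: [0.1, 0.3, 0.5]
grip_width: 0.0727
```

Call:
carry_out:
  moves:
    - [-0.4, -0.25, 0, 0, 0.7]
    - [-0.75, -0.5, 0, 0, 0.7]
    - [-0.85, -0.55, 0, 0, 0.7]
    - [-0.85, -0.55, 0, 0, 0.7]

```text
clock: 46.15
eef_pos: [0.5091, -0.33, 0.1255]
tool_rot: [0.753, 0.658, -0.0, -0.001]
ft_force: [1.3, -0.4, -0.3]
grip_width: 0.0726
```

Call:
carry_out:
  moves:
    - [-0.4, -0.25, 0, 0, 0.7]
    - [-0.75, -0.48, 0.1, 0, 0.7]
    - [-0.83, -0.48, 0.2, 0, 0.7]
    - [-0.83, -0.48, 0.2, 0, 0.7]
    - [-0.83, -0.48, 0.2, 0, 0.7]

```text
clock: 46.65
eef_pos: [0.4529, -0.4037, 0.1061]
tool_rot: [0.752, 0.659, 0.0, -0.001]
ft_force: [0.9, -0.8, 0.1]
grip_width: 0.073
```

```bash
python3 -c "
from h import *
plan(.455,-.406,.014,82.4)
m,b=shot('wrist','w31')
"
```

```text
t 46.65 pos [ 0.4529 -0.4037  0.1061] xaxis yaw 82.50 z [-0.001  0.002 -1.   ] F [ 0.93 -0.8   0.08] w 0.0730 q [-0.73  0.52  0.11  1.16  0.   -0.6 ]
PLAN tx -0.022 ty 0.025 tz 0.921 roll 0.001
```

View pics/w31.png

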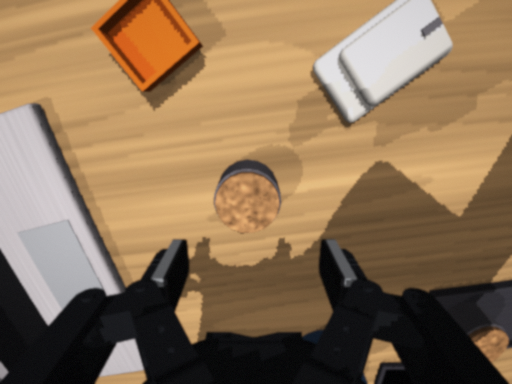

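```bash
python3 -c "
from h import *
m=model('wrist')
P=cast(m,[(247,201),(214,199),(281,199),(40,105),(123,290)],[.042,.042,.042,.015,.015]); print(P.round(4)[:,:2].tolist())
plan(P[0,0],P[0,1],.014,82.4)
"
```

```text
[[0.454, -0.4094], [0.4487, -0.4362], [0.456, -0.3814], [0.353, -0.5773], [0.5483, -0.5576]]
t 46.70 pos [ 0.4533 -0.4037  0.1067] xaxis yaw 82.53 z [ 0.     0.001 -1.   ] F [0.42 0.4  0.78] w 0.0726 q [-0.73  0.52  0.11  1.16  0.   -0.6 ]
PLAN tx -0.056 ty 0.015 tz 0.927 roll 0.001
```

Laptop edge is about 0.15 m away. Grasp tub2 at (454,−409).

Call:
carry_out:
  moves:
    - [-0.055, 0.018, 0.2, 0, 0.8]
    - [-0.055, 0.018, 0.5, 0, 0.8]
    - [-0.055, 0.018, 0.8, 0, 0.8]
    - [-0.055, 0.018, 0.94, 0, 0.8]
    - [-0.055, 0.018, 0.94, 0, 0.8]
    - [-0.055, 0.018, 0.94, 0, 0.2]
    - [-0.055, 0.018, 0.94, 0, -0.3]
    - [-0.055, 0.018, 0.94, 0, -1]
    - [-0.055, 0.018, 0.94, 0, -1]
    - [-0.055, 0.018, 0.94, 0, -1]
    - [-0.055, 0.018, 0.94, 0, -1]

```text
clock: 47.8
eef_pos: [0.4545, -0.412, 0.0153]
tool_rot: [0.752, 0.659, 0.001, 0.002]
ft_force: [0.1, 0.1, 6.2]
grip_width: 0.055
```

Call:
carry_out:
  moves:
    - [0, 0, -0.1, 0, -1]
    - [0, 0, -0.4, 0, -1]
    - [0, 0, -0.8, 0, -1]
    - [0, 0, -1, 0, -1]
    - [0, 0, -1, 0, -1]

```text
clock: 48.3
eef_pos: [0.4547, -0.413, 0.1176]
tool_rot: [0.753, 0.659, 0.0, 0.004]
ft_force: [0.4, -0.6, -1.9]
grip_width: 0.055
```

```bash
python3 -c "
from h import *
plan(.659,-.082,.12,82.4)
m,b=shot('wrist','w32')
"
```

```text
t 48.30 pos [ 0.4547 -0.413   0.1176] xaxis yaw 82.38 z [ 0.006 -0.006 -1.   ] F [ 0.45 -0.59 -1.85] w 0.0550 q [-0.74  0.52  0.14  1.18 -0.   -0.6 ]
PLAN tx 3.551 ty 1.586 tz -0.031 roll -0.000
```

View pics/w32.png

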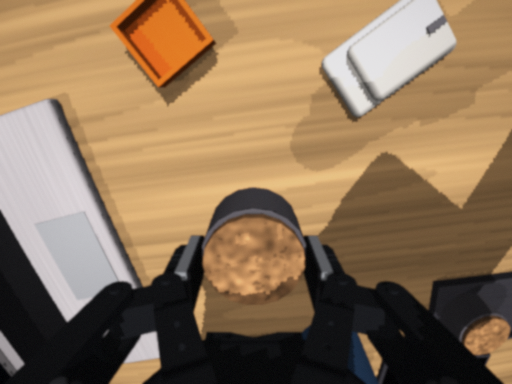

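Call:
carry_out:
  moves:
    - [0.4, 0.1, -0.05, 0, -1]
    - [0.8, 0.2, -0.05, 0, -1]
    - [0.9, 0.2, -0.05, 0, -1]
    - [0.9, 0.2, -0.05, 0, -1]

```text
clock: 48.75
eef_pos: [0.4838, -0.3221, 0.1163]
tool_rot: [0.751, 0.66, -0.001, -0.002]
ft_force: [0.3, -0.2, -1.3]
grip_width: 0.0551
```

Call:
carry_out:
  moves:
    - [0.4, 0.2, 0, 0, -1]
    - [0.8, 0.4, 0, 0, -1]
    - [0.9, 0.45, 0, 0, -1]
    - [0.9, 0.45, 0, 0, -1]

```text
clock: 49.15
eef_pos: [0.5413, -0.2406, 0.1169]
tool_rot: [0.752, 0.659, -0.001, -0.001]
ft_force: [-1.3, -0.4, -0.6]
grip_width: 0.0551
```

Call:
carry_out:
  moves:
    - [0.4, 0.2, 0, 0, -1]
    - [0.8, 0.4, 0, 0, -1]
    - [0.9, 0.47, 0, 0, -1]
    - [0.9, 0.47, 0, 0, -1]

```text
clock: 49.55
eef_pos: [0.5998, -0.1585, 0.1172]
tool_rot: [0.752, 0.659, -0.001, -0.0]
ft_force: [-0.0, -0.2, -1.5]
grip_width: 0.0548
```

Call:
carry_out:
  moves:
    - [0.4, 0.2, 0, 0, -1]
    - [0.8, 0.4, 0, 0, -1]
    - [0.83, 0.45, 0, 0, -1]
    - [0.83, 0.45, 0, 0, -1]
    - [0.83, 0.45, 0, 0, -1]

```text
clock: 50.05
eef_pos: [0.6539, -0.0843, 0.1174]
tool_rot: [0.753, 0.658, -0.001, -0.0]
ft_force: [-0.4, -0.0, -1.2]
grip_width: 0.0549
```

```bash
python3 -c "
from h import *
plan(.659,-.082,.021,82.4)
m,b=shot('wrist','w33')
"
```

```text
t 50.05 pos [ 0.6539 -0.0843  0.1174] xaxis yaw 82.25 z [-0.002 -0.001 -1.   ] F [-0.43 -0.04 -1.22] w 0.0549 q [-0.13  0.62  0.3   1.26 -0.    0.01]
PLAN tx 0.030 ty 0.049 tz 0.964 roll -0.002
```

View pics/w33.png

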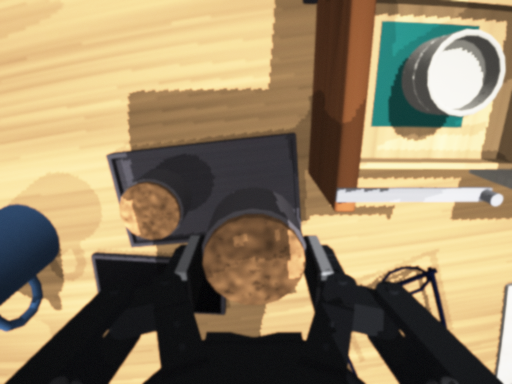

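Call:
carry_out:
  moves:
    - [0, 0.05, 0, -0.09, -1]
    - [0, 0.05, 0, -0.18, -1]
    - [0, 0.05, 0, -0.27, -1]
    - [0, 0.05, 0, -0.36, -1]
    - [0, 0.05, 0, -0.45, -1]
    - [0, 0.05, 0, -0.54, -1]
    - [0, 0.05, 0, -0.63, -1]
    - [0, 0.05, 0, -0.72, -1]
    - [0, 0.05, 0, -0.81, -1]
    - [0, 0.05, 0, -0.9, -1]
    - [0, 0.05, 0, -0.99, -1]
    - [0, 0.05, 0, -1, -1]
    - [0, 0.05, 0, -1, -1]

```text
clock: 51.4
eef_pos: [0.6595, -0.0839, 0.118]
tool_rot: [0.068, 0.998, -0.0, -0.0]
ft_force: [0.2, -0.3, -0.7]
grip_width: 0.0552
```

```bash
python3 -c "
from h import *
plan(.657,-.085,.021,172)
m,b=shot('wrist','w34')
"
```

```text
t 51.40 pos [ 0.6595 -0.0839  0.118 ] xaxis yaw 172.15 z [-0. -0. -1.] F [ 0.24 -0.25 -0.68] w 0.0552 q [-0.13  0.63  0.32  1.27 -0.   -1.56]
PLAN tx 0.023 ty -0.014 tz 0.970 roll 0.002
```

View pics/w34.png

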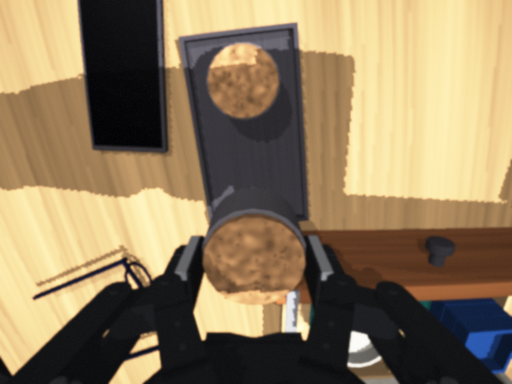

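Call:
carry_out:
  moves:
    - [0.02, 0, 0.3, 0, -1]
    - [0.02, 0, 0.6, 0, -1]
    - [0.02, 0, 0.85, 0, -1]
    - [0.02, 0, 0.93, 0, -1]
    - [0.02, 0, 0.96, 0, -1]
    - [0.02, 0, 0.98, 0, -1]
    - [0.02, 0, 0.98, 0, -1]

```text
clock: 52.15
eef_pos: [0.6593, -0.0824, 0.0213]
tool_rot: [0.067, 0.998, -0.0, 0.001]
ft_force: [0.1, -0.5, -0.5]
grip_width: 0.0552
```

Call:
carry_out:
  moves:
    - [0, -0.01, 0.01, 0, -1]
    - [0, -0.01, 0.025, 0, -1]
    - [0, -0.01, 0.03, 0, -1]
    - [0, -0.01, 0.03, 0, -1]

```text
clock: 52.55
eef_pos: [0.6591, -0.0836, 0.0193]
tool_rot: [0.066, 0.998, -0.0, 0.002]
ft_force: [-0.2, -0.6, 5.5]
grip_width: 0.0551
```

Call:
carry_out:
  moves:
    - [0, 0, 0.03, 0, 0.3]
    - [0, 0, 0.03, 0, 0.6]
    - [0, 0, 0.03, 0, 0.8]
    - [0, 0, 0, 0, 0.8]
    - [0, 0, -0.3, 0, 0.8]
    - [0, 0, -0.7, 0, 0.8]
    - [0, 0, -1, 0, 0.8]
    - [0, 0, -1, 0, 0.8]

```text
clock: 53.35
eef_pos: [0.6617, -0.0837, 0.123]
tool_rot: [0.066, 0.998, -0.0, 0.005]
ft_force: [0.4, -0.6, 1.1]
grip_width: 0.0769
```

```bash
python3 -c "
from h import *
obs()
m,b=shot('wrist','w35')
"
```

```text
t 53.35 pos [ 0.6617 -0.0837  0.123 ] xaxis yaw 172.40 z [ 0.011 -0.001 -1.   ] F [ 0.43 -0.56  1.12] w 0.0769 q [-0.13  0.62  0.32  1.26  0.   -1.56]
```

View pics/w35.png

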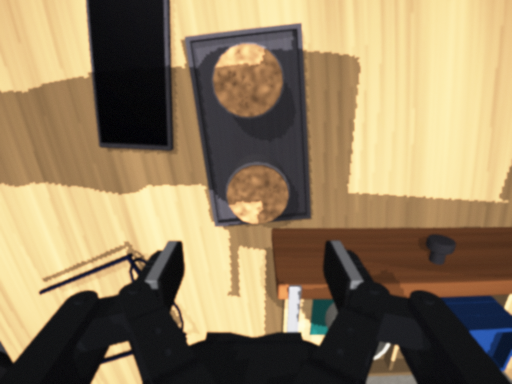

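```bash
python3 -c "
from h import *
m=model('wrist')
print(cast(m,[(257,193),(226,193),(289,193),(257,163),(257,224),(248,80)],.046).round(4)[:,:2].tolist())
print(cast(m,[(187,38),(300,25),(310,217),(216,225)],.012).round(4)[:,:2].tolist())
"
```

```text
[[0.6586, -0.0868], [0.6848, -0.0903], [0.6315, -0.0832], [0.6552, -0.1128], [0.6623, -0.0578], [0.6536, -0.1776]]
[[0.7005, -0.2201], [0.6052, -0.2171], [0.61, -0.0423], [0.7062, -0.0459]]
```

```bash
python3 -c "
from h import *
plan(.505,-.07,.123,172.4)
m=model('top'); b=cv2.imread('pics/t30.png')
# knob tip in top crop (366,175)/2.3
print(cast(m,[(80+370/2.3,135+175/2.3),(80+358/2.3,135+174/2.3)],.07).round(4))
mw=model('wrist'); print(cast(mw,[(440,243)],.07).round(4))
"
```

```text
t 53.40 pos [ 0.6602 -0.0835  0.1201] xaxis yaw 172.39 z [ 0.006 -0.001 -1.   ] F [ 0.81  1.02 -0.64] w 0.0769 q [-0.13  0.62  0.32  1.26  0.   -1.56]
PLAN tx 1.556 ty -0.072 tz -0.038 roll -0.000
[[ 0.5097 -0.0296  0.07  ]
 [ 0.5111 -0.0153  0.07  ]]
[[ 0.5118 -0.0312  0.07  ]]
```

Call:
carry_out:
  moves:
    - [0.4, -0.02, 0, 0, 1]
    - [0.75, -0.04, 0, 0, 1]
    - [0.78, -0.04, 0, 0, 1]
    - [0.78, -0.04, 0, 0, 1]

```text
clock: 53.8
eef_pos: [0.5786, -0.0767, 0.1157]
tool_rot: [0.066, 0.998, 0.0, -0.001]
ft_force: [0.5, -0.7, 0.7]
grip_width: 0.0851
```

Call:
carry_out:
  moves:
    - [0.4, -0.02, 0, 0, 1]
    - [0.73, -0.04, 0.3, 0, 1]
    - [0.73, -0.04, 0.6, 0, 1]
    - [0.73, -0.04, 0.8, 0, 1]
    - [0.73, -0.04, 0.8, 0, 1]

```text
clock: 54.3
eef_pos: [0.5059, -0.0709, 0.034]
tool_rot: [0.066, 0.998, 0.0, -0.003]
ft_force: [-0.6, 0.9, 0.3]
grip_width: 0.085
```

```bash
python3 -c "
from h import *
plan(.507,-.05,.042,172.4)
m,s=shot('scene','s36')
cv2.imwrite('pics/s36c.png',cv2.resize(s[100:260,170:380],None,fx=3.7,fy=3.7,interpolation=cv2.INTER_CUBIC))
m,b=shot('wrist','w36')
"
```

```text
t 54.30 pos [ 0.5059 -0.0709  0.034 ] xaxis yaw 172.39 z [-0.005  0.001 -1.   ] F [-0.62  0.94  0.3 ] w 0.0850 q [-0.14  0.43 -0.26  0.89  0.   -1.58]
PLAN tx 0.017 ty 0.209 tz -0.080 roll -0.000
```

View pics/s36c.png

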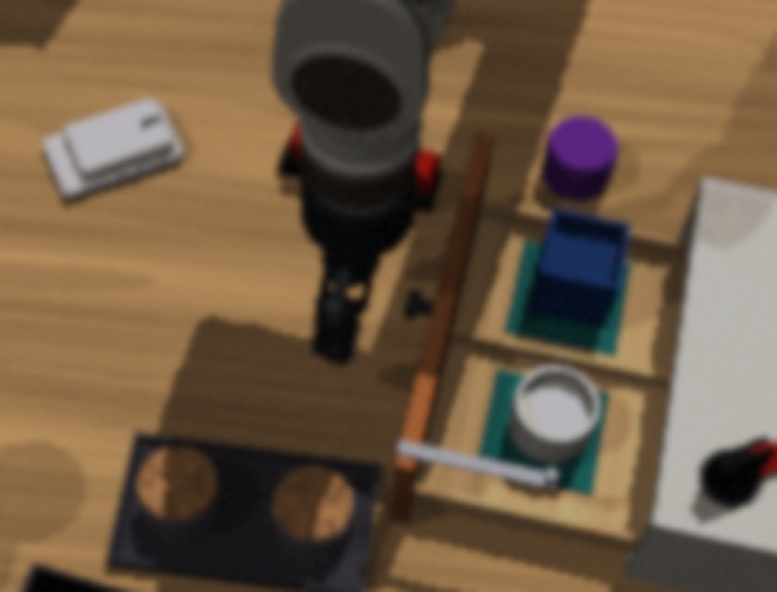

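View pics/w36.png

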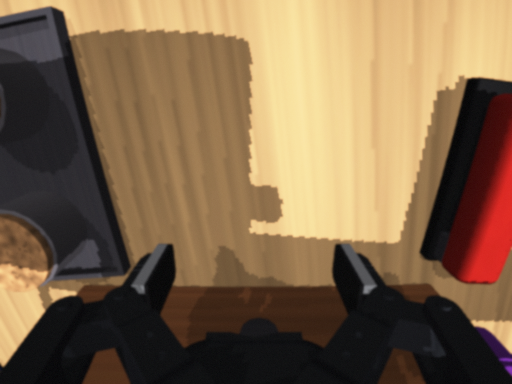

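Call:
carry_out:
  moves:
    - [0, 0.1, -0.08, 0, 1]
    - [0, 0.2, -0.08, 0, 1]
    - [0, 0.3, -0.08, 0, 1]
    - [0, 0.38, -0.08, 0, 1]
    - [0, 0.42, -0.08, 0, 1]
    - [0, 0.46, -0.08, 0, 1]
    - [0, 0.5, -0.08, 0, 1]
    - [0, 0.54, -0.08, 0, 1]

```text
clock: 55.2
eef_pos: [0.5143, -0.0177, 0.0449]
tool_rot: [0.066, 0.998, -0.0, -0.0]
ft_force: [-1.0, -1.1, 0.1]
grip_width: 0.0858
```

```bash
python3 -c "
from h import *
obs()
m,b=shot('wrist','w37')
"
```

```text
t 55.20 pos [ 0.5143 -0.0177  0.0449] xaxis yaw 172.38 z [-0.    -0.001 -1.   ] F [-0.95 -1.15  0.12] w 0.0858 q [-0.03  0.42 -0.24  0.91 -0.   -1.47]
```

View pics/w37.png

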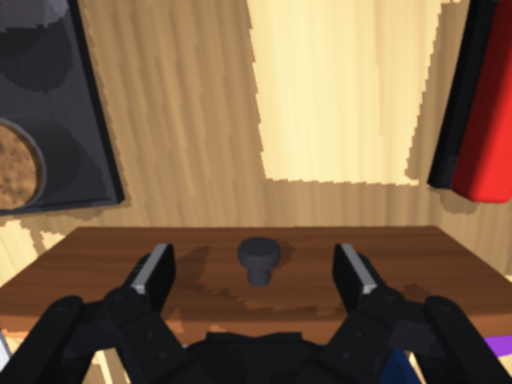

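Call:
carry_out:
  moves:
    - [0, 0.04, 0, 0, 1]
    - [0, 0.08, 0, 0, 1]
    - [0, 0.12, 0, 0, 1]
    - [0, 0.16, 0, 0, 1]
    - [0, 0.2, 0, 0, 1]
    - [0, 0.24, 0, 0, 1]
    - [0, 0.28, 0, 0, 1]
    - [0, 0.32, 0, 0, 1]
    - [0, 0.36, 0, 0, 1]
    - [0, 0.4, 0, 0, 1]

```text
clock: 56.25
eef_pos: [0.5197, 0.0223, 0.0448]
tool_rot: [0.066, 0.998, -0.0, -0.0]
ft_force: [-1.5, -0.8, -0.2]
grip_width: 0.0852
```

```bash
python3 -c "
from h import *
obs()
m,b=shot('wrist','w38')
m,s=shot('scene','s38')
cv2.imwrite('pics/s38c.png',cv2.resize(s[100:260,170:380],None,fx=3.7,fy=3.7,interpolation=cv2.INTER_CUBIC))
"
```

```text
t 56.25 pos [0.5197 0.0223 0.0448] xaxis yaw 172.40 z [-0. -0. -1.] F [-1.48 -0.85 -0.16] w 0.0852 q [ 0.04  0.43 -0.23  0.92  0.   -1.4 ]
```

View pics/s38c.png

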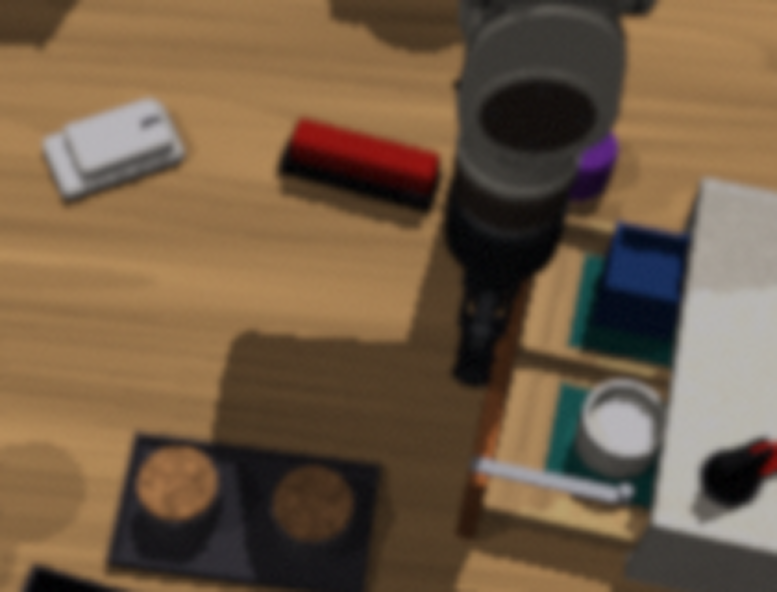

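Call:
carry_out:
  moves:
    - [0, 0.04, 0, 0, 1]
    - [0, 0.08, 0, 0, 1]
    - [0, 0.12, 0, 0, 1]
    - [0, 0.16, 0, 0, 1]
    - [0, 0.2, 0, 0, 1]
    - [0, 0.24, 0, 0, 1]
    - [0, 0.28, 0, 0, 1]
    - [0, 0.32, 0, 0, 1]
    - [0, 0.36, 0, 0, 1]
    - [0, 0.4, 0, 0, 1]
    - [0, 0.44, 0, 0, 1]
    - [0, 0.48, 0, 0, 1]
    - [0, 0.52, 0, 0, 1]
    - [0, 0.56, 0, 0, 1]
    - [0, 0.6, 0, 0, 1]
    - [0, 0.64, 0, 0, 1]

```text
clock: 57.95
eef_pos: [0.5282, 0.0858, 0.0449]
tool_rot: [0.066, 0.998, 0.0, -0.0]
ft_force: [-0.4, -1.3, 0.4]
grip_width: 0.0857
```

```bash
python3 -c "
from h import *
obs()
m,b=shot('wrist','w39')
m,s=shot('scene','s39')
cv2.imwrite('pics/s39c.png',cv2.resize(s[100:260,170:380],None,fx=3.7,fy=3.7,interpolation=cv2.INTER_CUBIC))
"
```

```text
t 57.95 pos [0.5282 0.0858 0.0449] xaxis yaw 172.39 z [-0.  0. -1.] F [-0.36 -1.31  0.43] w 0.0857 q [ 0.16  0.45 -0.18  0.93  0.   -1.28]
```

View pics/s39c.png

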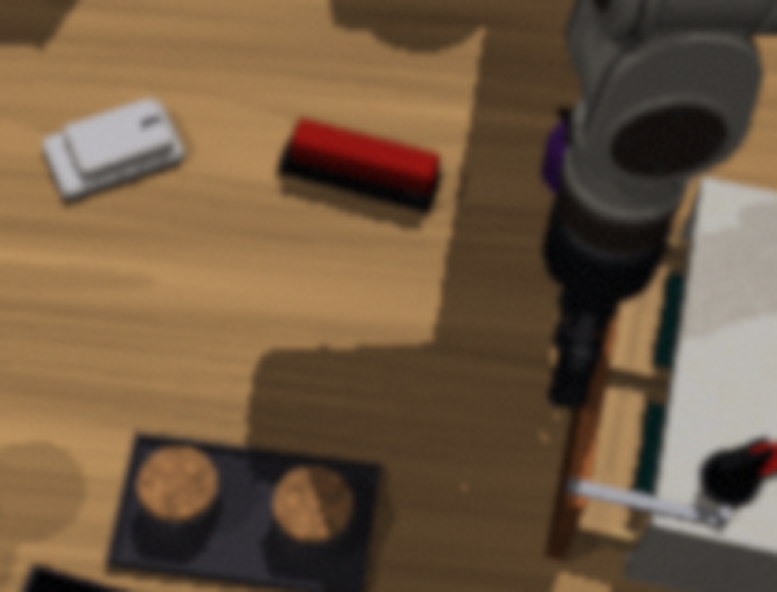

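View pics/w39.png

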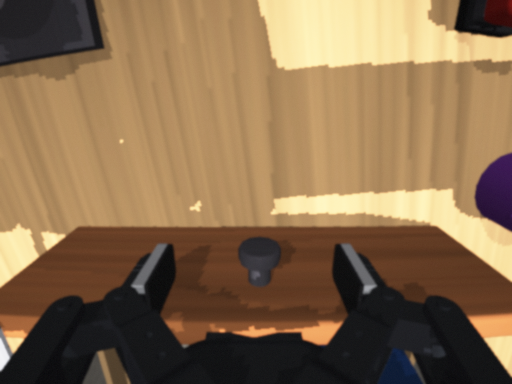

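Call:
carry_out:
  moves:
    - [0, 0.04, 0, 0, 1]
    - [0, 0.08, 0, 0, 1]
    - [0, 0.12, 0, 0, 1]
    - [0, 0.16, 0, 0, 1]
    - [0, 0.2, 0, 0, 1]
    - [0, 0.24, 0, 0, 1]
    - [0, 0.28, 0, 0, 1]
    - [0, 0.32, 0, 0, 1]
    - [0, 0.35, 0, 0, 1]
    - [0, 0.37, 0, 0, 1]

```text
clock: 59.05
eef_pos: [0.5326, 0.1191, 0.0449]
tool_rot: [0.066, 0.998, -0.004, -0.0]
ft_force: [-2.2, -13.9, 4.0]
grip_width: 0.0856
```

```bash
python3 -c "
from h import *
obs()
m,s=shot('scene','s40')
cv2.imwrite('pics/s40c.png',cv2.resize(s[100:260,170:380],None,fx=3.7,fy=3.7,interpolation=cv2.INTER_CUBIC))
"
```

```text
t 59.05 pos [0.5326 0.1191 0.0449] xaxis yaw 172.38 z [-0.001 -0.007 -1.   ] F [ -2.19 -13.92   4.04] w 0.0856 q [ 0.22  0.47 -0.15  0.95 -0.01 -1.21]
```

View pics/s40c.png

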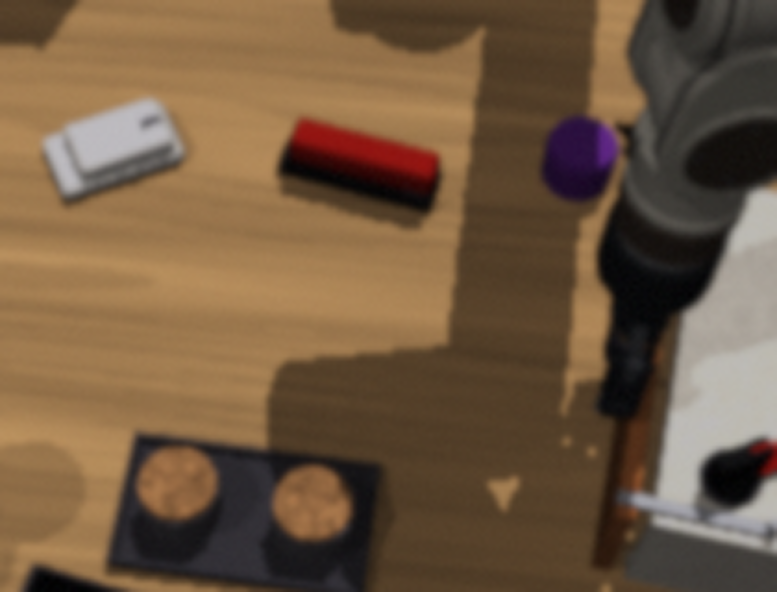

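Call:
carry_out:
  moves:
    - [0, -0.2, 0, 0, 1]
    - [0, -0.5, -0.1, 0, 1]
    - [0, -0.8, -0.5, 0, 1]
    - [0, -0.8, -0.9, 0, 1]
    - [0, -0.8, -0.9, 0, 1]

```text
clock: 59.6
eef_pos: [0.5273, 0.0427, 0.1413]
tool_rot: [0.067, 0.998, 0.001, 0.006]
ft_force: [0.8, 0.2, 0.9]
grip_width: 0.0855
```

```bash
python3 -c "
from h import *
obs()
m,b=shot('wrist','w41')
m,s=shot('scene','s41')
cv2.imwrite('pics/s41c.png',cv2.resize(s[120:280,260:440],None,fx=4,fy=4,interpolation=cv2.INTER_CUBIC))
"
```

```text
t 59.60 pos [0.5273 0.0427 0.1413] xaxis yaw 172.28 z [ 0.013  0.002 -1.   ] F [0.8  0.24 0.9 ] w 0.0855 q [ 0.08  0.34 -0.08  1.14  0.   -1.36]
```

View pics/s41c.png

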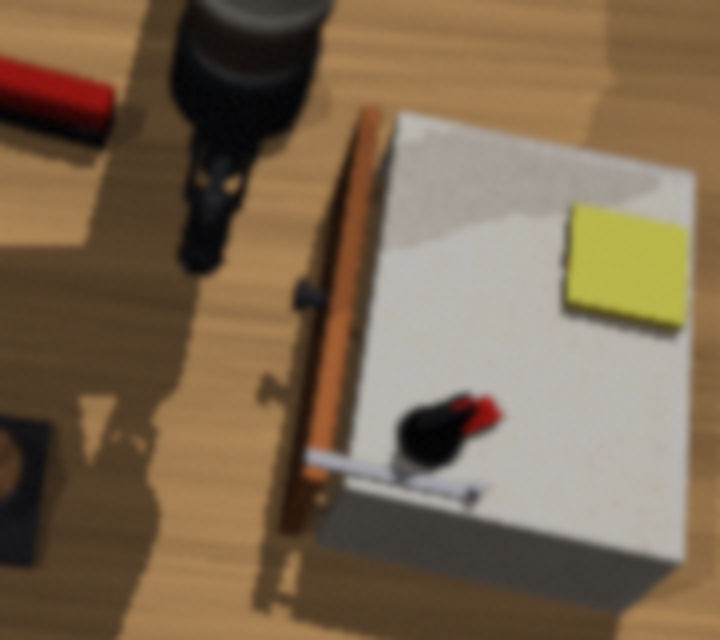

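View pics/w41.png

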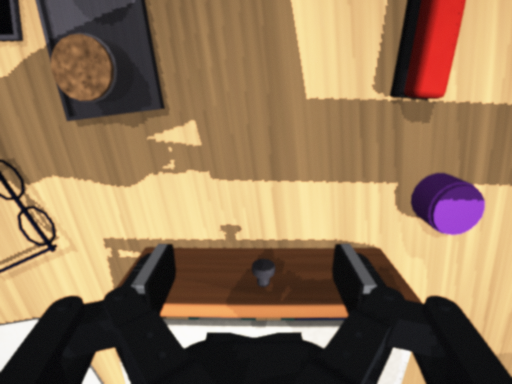

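```bash
python3 -c "
from h import *
m=model('wrist'); print(cast(m,[(262,266),(163,305),(347,305)],[.07,.099,.099]).round(4).tolist())
ms=model('scene'); 
P=cast(ms,[(260+302/4,120+297/4),(260+375/4,120+110/4),(260+400/4,120+112/4)],[.07,.099,.1]); print(P.round(4).tolist())
"
```

```text
[[0.5267, 0.1077, 0.07], [0.6128, 0.1163, 0.099], [0.4586, 0.1365, 0.099]]
[[0.5319, 0.1158, 0.07], [0.3974, 0.1587, 0.099], [0.3978, 0.1754, 0.1]]
```

Call:
carry_out:
  moves:
    - [0, 0, 0.4, 0, 1]
    - [0, 0.1, 0.8, 0, 1]
    - [0, 0.3, 0.82, 0, 1]
    - [0, 0.5, 0.82, 0, 1]
    - [0, 0.6, 0.82, 0, 1]
    - [0, 0.65, 0.82, 0, 1]

```text
clock: 60.3
eef_pos: [0.5306, 0.1084, 0.0519]
tool_rot: [0.065, 0.998, -0.0, -0.001]
ft_force: [0.4, 0.0, 0.1]
grip_width: 0.0854
```

```bash
python3 -c "
from h import *
obs()
m,b=shot('wrist','w42')
"
```

```text
t 60.30 pos [0.5306 0.1084 0.0519] xaxis yaw 172.50 z [-0.001 -0.    -1.   ] F [0.44 0.02 0.09] w 0.0854 q [ 0.2   0.46 -0.16  0.96  0.   -1.24]
```

View pics/w42.png

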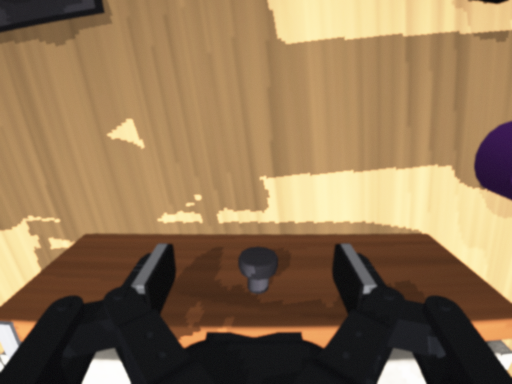

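Call:
carry_out:
  moves:
    - [0, 0.03, -0.08, 0, 1]
    - [0, 0.06, -0.08, 0, 1]
    - [0, 0.09, -0.08, 0, 1]
    - [0, 0.11, -0.08, 0, 1]
    - [0, 0.13, -0.08, 0, 1]
    - [0, 0.15, -0.08, 0, 1]
    - [0, 0.17, -0.08, 0, 1]

```text
clock: 61.05
eef_pos: [0.5328, 0.1194, 0.0612]
tool_rot: [0.067, 0.998, -0.005, 0.0]
ft_force: [-1.6, -15.2, 6.0]
grip_width: 0.0857
```

```bash
python3 -c "
from h import *
o=obs(); m=model('wrist'); r=R.from_quat(o['tool_rot']).as_matrix()
b=cv2.imread('pics/w42.png'); cv2.imwrite('pics/w42c.png',cv2.resize(b[230:384,100:410],None,fx=2.5,fy=2.5))
for z in (.06,.08,.1,.12,.14):
  P=cast(m,[(205,335),(302,335),(186,348),(324,348)],z); Q=(P-o['eef_pos'])@r; print(z,(Q*1000).round(0)[:,:2].tolist())
m,s=shot('scene','s43')
cv2.imwrite('pics/s43c.png',cv2.resize(s[120:280,260:440],None,fx=4,fy=4,interpolation=cv2.INTER_CUBIC))
"
```

```text
t 61.05 pos [0.5328 0.1194 0.0612] xaxis yaw 172.33 z [-0.001 -0.01  -1.   ] F [ -1.62 -15.2    6.01] w 0.0857 q [ 0.23  0.45 -0.13  0.99 -0.01 -1.21]
0.06 [[-36.0, 77.0], [33.0, 77.0], [-51.0, 90.0], [50.0, 90.0]]
0.08 [[-31.0, 57.0], [29.0, 56.0], [-44.0, 68.0], [43.0, 68.0]]
0.1 [[-27.0, 36.0], [24.0, 36.0], [-38.0, 45.0], [37.0, 45.0]]
0.12 [[-22.0, 15.0], [20.0, 15.0], [-31.0, 22.0], [30.0, 22.0]]
0.14 [[-18.0, -6.0], [15.0, -6.0], [-25.0, -0.0], [23.0, -0.0]]
```

View pics/w42c.png

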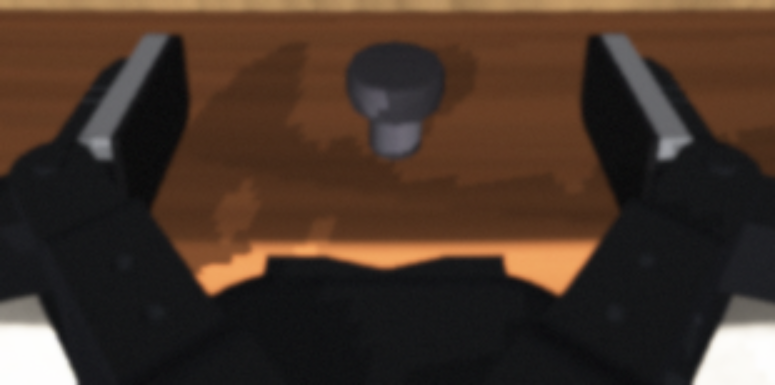

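View pics/s43c.png

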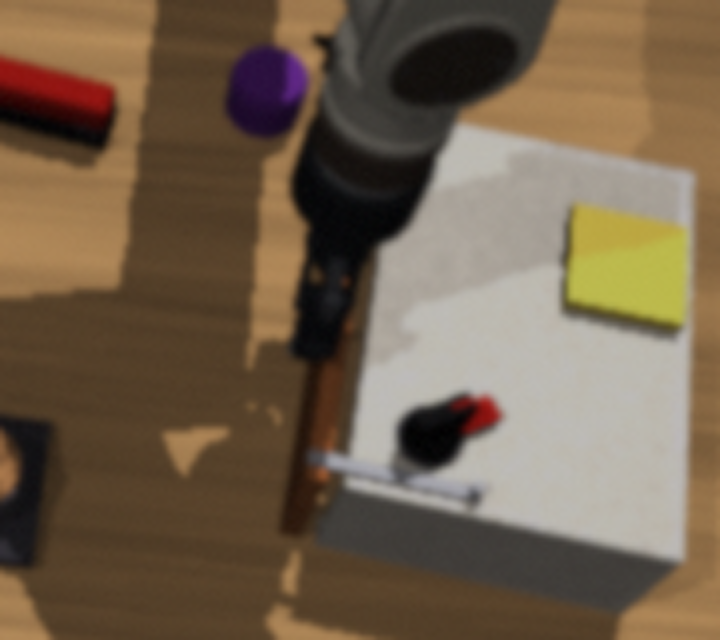

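```bash
python3 -c "
from h import *
o=obs(); print(o['ft_torque'],o['ft_force'])
"
```

```text
t 61.10 pos [0.5329 0.1201 0.0612] xaxis yaw 172.32 z [-0.001 -0.008 -1.   ] F [-1.04 -8.41  3.01] w 0.0857 q [ 0.23  0.45 -0.13  0.99 -0.01 -1.21]
[-1.56391413  0.28781643  0.41082002] [-1.03919669 -8.40548939  3.0088954 ]
```

Call:
carry_out:
  moves:
    - [0, 0, 0, 0, 1]
    - [0, 0.01, 0, 0, 1]
    - [0, 0.02, 0, 0, 1]
    - [0, 0.03, 0, 0, 1]

```text
clock: 61.5
eef_pos: [0.5338, 0.1269, 0.061]
tool_rot: [0.067, 0.998, -0.0, 0.0]
ft_force: [-0.8, -1.5, 1.2]
grip_width: 0.0853
```

```bash
python3 -c "
from h import *
o=obs()
"
```

```text
t 61.50 pos [0.5338 0.1269 0.061 ] xaxis yaw 172.36 z [ 0. -0. -1.] F [-0.78 -1.46  1.16] w 0.0853 q [ 0.23  0.46 -0.13  0.99 -0.   -1.2 ]
```

Call:
carry_out:
  moves:
    - [0, 0.02, 0, 0, 1]
    - [0, 0.04, 0, 0, 1]
    - [0, 0.06, 0, 0, 1]
    - [0, 0.07, 0, 0, 1]

```text
clock: 61.9
eef_pos: [0.5341, 0.1296, 0.0609]
tool_rot: [0.067, 0.998, -0.005, -0.0]
ft_force: [-1.9, -16.6, 7.6]
grip_width: 0.085
```

```bash
python3 -c "
from h import *
o=obs()
m,s=shot('scene','s44')
cv2.imwrite('pics/s44c.png',cv2.resize(s[120:280,260:440],None,fx=4,fy=4,interpolation=cv2.INTER_CUBIC))
"
```

```text
t 61.90 pos [0.5341 0.1296 0.0609] xaxis yaw 172.35 z [-0.001 -0.01  -1.   ] F [ -1.91 -16.61   7.61] w 0.0850 q [ 0.24  0.46 -0.12  0.99 -0.01 -1.19]
```

View pics/s44c.png

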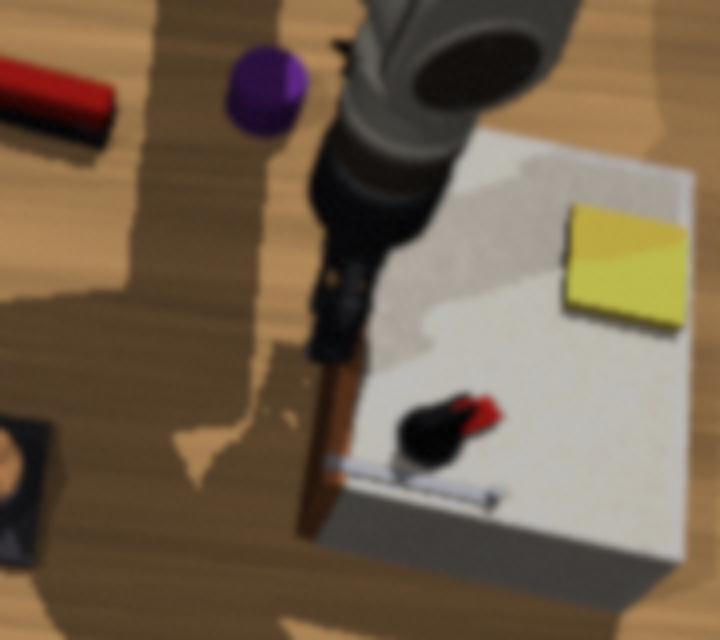

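Call:
carry_out:
  moves:
    - [0, -0.1, 0, 0, 1]
    - [0, -0.3, -0.1, 0, 1]
    - [0, -0.4, -0.5, 0, 1]
    - [0, -0.4, -0.95, 0, 1]
    - [0, -0.4, -1, 0, 1]

```text
clock: 62.45
eef_pos: [0.5332, 0.0955, 0.1667]
tool_rot: [0.066, 0.998, 0.002, 0.005]
ft_force: [-0.1, 0.5, 0.3]
grip_width: 0.0851
```

```bash
python3 -c "
from h import *
plan(.644,.175,.23,214)
m,s=shot('scene','s45')
cv2.imwrite('pics/s45c.png',cv2.resize(s[120:280,260:440],None,fx=4,fy=4,interpolation=cv2.INTER_CUBIC))
"
```

```text
t 62.45 pos [0.5332 0.0955 0.1667] xaxis yaw 172.38 z [ 0.011  0.004 -1.   ] F [-0.09  0.5   0.26] w 0.0851 q [ 0.18  0.34 -0.    1.21  0.   -1.26]
PLAN tx -0.999 ty 0.938 tz -0.618 roll -0.462
```

View pics/s45c.png

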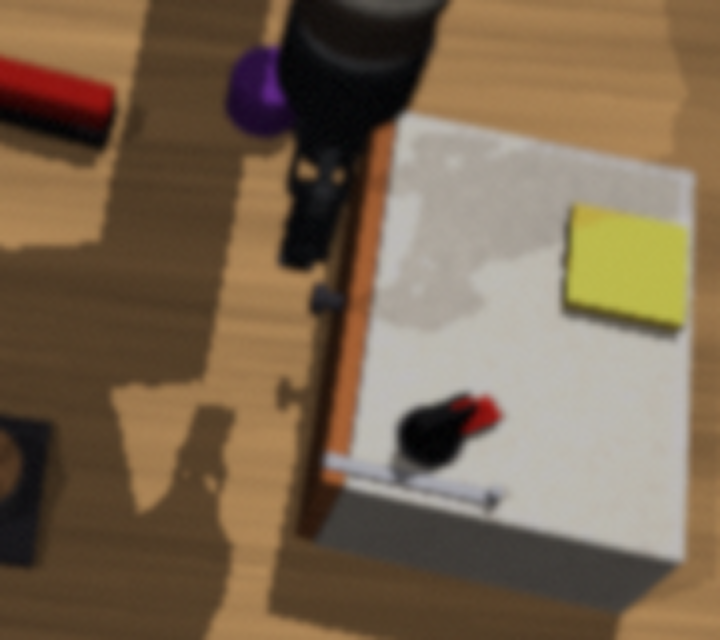

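Drawer stays closed, flush against the unit. Now go over the latch.

Call:
carry_out:
  moves:
    - [-0.3, 0.1, -0.4, -0.09, 1]
    - [-0.6, 0.3, -0.6, -0.18, 1]
    - [-0.9, 0.6, -0.6, -0.27, 1]
    - [-1, 0.9, -0.6, -0.36, 1]
    - [-1, 0.93, -0.6, -0.45, 1]
    - [-1, 0.93, -0.6, -0.462, 1]
    - [-1, 0.93, -0.6, -0.462, 1]

```text
clock: 63.2
eef_pos: [0.6401, 0.1736, 0.2192]
tool_rot: [-0.291, 0.957, 0.0, -0.001]
ft_force: [0.1, 0.8, 0.5]
grip_width: 0.0851
```

```bash
python3 -c "
from h import *
obs(); m,b=shot('wrist','w46'); cv2.imwrite('pics/w46c.png',cv2.resize(b,None,fx=1.5,fy=1.5))
"
```

```text
t 63.20 pos [0.6401 0.1736 0.2192] xaxis yaw -146.13 z [-0.003 -0.    -1.   ] F [0.14 0.77 0.48] w 0.0851 q [ 0.26  0.59  0.52  1.5   0.   -1.9 ]
```

View pics/w46c.png

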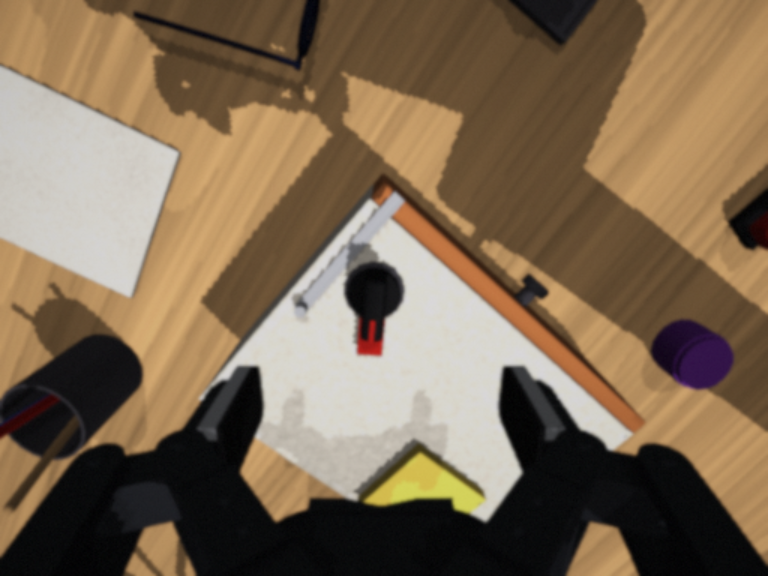

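```bash
python3 -c "
from h import *
m=model('wrist'); b=cv2.imread('pics/w46.png'); cv2.imwrite('pics/w46z.png',cv2.resize(b[160:250,190:310],None,fx=6,fy=6,interpolation=cv2.INTER_CUBIC))
P=cast(m,[(248.7,206.7),(249.3,193.3),(250,188),(247.3,225.3),(246.7,235)],[.131,.105,.131,.131,.105]); print(P.round(4).tolist())
d=P[3]-P[2]; print(np.degrees(np.arctan2(d[1],d[0])),np.linalg.norm(d)); d=P[4]-P[1]; print(np.degrees(np.arctan2(d[1],d[0])),np.linalg.norm(d))
"
```

```text
[[0.6366, 0.1881, 0.131], [0.6386, 0.1846, 0.105], [0.6456, 0.1722, 0.131], [0.6272, 0.2047, 0.131], [0.6149, 0.2254, 0.105]]
119.6134028541733 0.037368844498191556
120.12956076366333 0.04720016461391226
```

View pics/w46z.png

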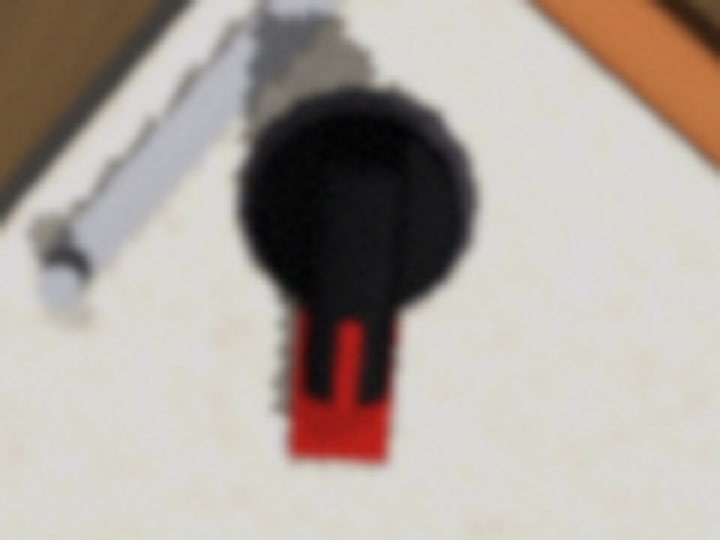

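```bash
python3 -c "
from h import *
plan(.6375,.1865,.150,-150)"
```

```text
t 63.25 pos [0.6402 0.1732 0.2199] xaxis yaw -146.16 z [-0.002 -0.    -1.   ] F [-0.62  0.47  0.39] w 0.0855 q [ 0.26  0.59  0.52  1.51  0.   -1.9 ]
PLAN tx -0.053 ty 0.125 tz 0.699 roll 0.043
```

Call:
carry_out:
  moves:
    - [-0.05, 0.12, 0.2, 0.043, 0]
    - [-0.05, 0.125, 0.4, 0.043, 0]
    - [-0.05, 0.125, 0.6, 0.043, 0]
    - [-0.05, 0.125, 0.7, 0.043, 0]
    - [-0.05, 0.125, 0.7, 0.043, 0]

```text
clock: 63.75
eef_pos: [0.6366, 0.1855, 0.1492]
tool_rot: [-0.259, 0.966, 0.0, -0.002]
ft_force: [-0.7, 0.1, 0.7]
grip_width: 0.0425
```

```bash
python3 -c "
from h import *
plan(.6375,.1865,.114,-150); m,b=shot('wrist','w47')
"
```

```text
t 63.75 pos [0.6366 0.1855 0.1492] xaxis yaw -150.00 z [-0.004 -0.001 -1.   ] F [-0.72  0.09  0.65] w 0.0425 q [ 0.28  0.61  0.37  1.34  0.   -1.81]
PLAN tx -0.013 ty 0.004 tz 0.352 roll 0.000
```

View pics/w47.png

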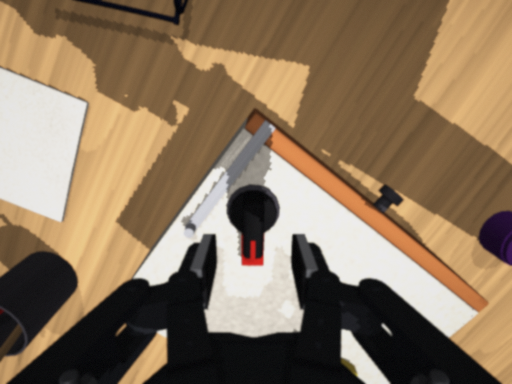

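Call:
carry_out:
  moves:
    - [0, 0.005, 0.15, 0, 0]
    - [0, 0.005, 0.28, 0, 0]
    - [0, 0.005, 0.33, 0, 0]
    - [0, 0.005, 0.33, 0, 0]

```text
clock: 64.2
eef_pos: [0.6372, 0.1866, 0.1171]
tool_rot: [-0.26, 0.966, -0.0, -0.001]
ft_force: [-0.3, 0.0, -0.7]
grip_width: 0.043
```

```bash
python3 -c "
from h import *
plan(.6375,.1865,.114,-150); m,b=shot('wrist','w48')
"
```

```text
t 64.20 pos [0.6372 0.1866 0.1171] xaxis yaw -149.92 z [-0.002 -0.    -1.   ] F [-0.34  0.04 -0.69] w 0.0430 q [ 0.28  0.63  0.32  1.27  0.   -1.81]
PLAN tx -0.002 ty -0.003 tz 0.031 roll 0.001
```

View pics/w48.png

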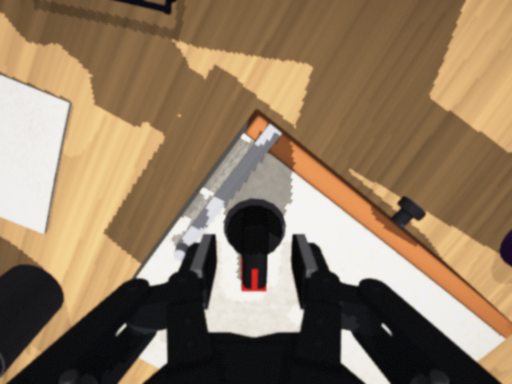

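Call:
carry_out:
  moves:
    - [0, 0, 0.06, 0, 0]
    - [0, 0, 0.12, 0, 0]
    - [0, 0, 0.13, 0, 0]
    - [0, 0, 0.13, 0, 0]

```text
clock: 64.65
eef_pos: [0.6374, 0.1868, 0.1044]
tool_rot: [-0.26, 0.966, -0.0, -0.0]
ft_force: [0.1, 0.4, -0.9]
grip_width: 0.0426
```

```bash
python3 -c "
from h import *
plan(.6375,.1865,.104,-150); m,b=shot('wrist','w49')
"
```

```text
t 64.65 pos [0.6374 0.1868 0.1044] xaxis yaw -149.89 z [-0.001 -0.    -1.   ] F [ 0.15  0.43 -0.92] w 0.0426 q [ 0.29  0.63  0.3   1.24  0.   -1.81]
PLAN tx 0.001 ty -0.003 tz 0.004 roll 0.001
```

View pics/w49.png

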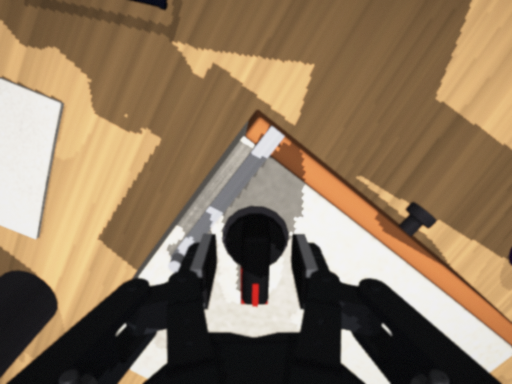

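Call:
carry_out:
  moves:
    - [0, 0, 0, 0, -0.4]
    - [0, 0, 0, 0, -0.7]
    - [0, 0, 0, 0, -1]
    - [0, 0, 0, 0, -1]
    - [0, 0, 0, 0, -1]
    - [0, 0, 0, 0, -1]

```text
clock: 65.3
eef_pos: [0.637, 0.1863, 0.1054]
tool_rot: [-0.26, 0.966, -0.0, -0.001]
ft_force: [-5.0, -2.6, 5.3]
grip_width: 0.0133
```

```bash
python3 -c "
from h import *
obs(); m,b=shot('wrist','w50')
"
```

```text
t 65.30 pos [0.637  0.1863 0.1054] xaxis yaw -149.91 z [-0.001 -0.001 -1.   ] F [-5.01 -2.57  5.3 ] w 0.0133 q [ 0.28  0.63  0.3   1.24 -0.   -1.81]
```

View pics/w50.png

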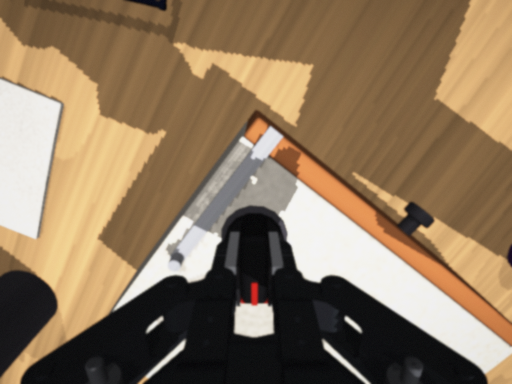

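Call:
carry_out:
  moves:
    - [0, 0, 0, 0.06, -1]
    - [0, 0, 0, 0.12, -1]
    - [0, 0, 0, 0.18, -1]
    - [0, 0, 0, 0.24, -1]
    - [0, 0, 0, 0.3, -1]
    - [0, 0, 0, 0.36, -1]
    - [0, 0, 0, 0.42, -1]
    - [0, 0, 0, 0.48, -1]
    - [0, 0, 0, 0.54, -1]
    - [0, 0, 0, 0.6, -1]
    - [0, 0, 0, 0.66, -1]
    - [0, 0, 0, 0.7, -1]

```text
clock: 66.55
eef_pos: [0.6362, 0.1862, 0.1054]
tool_rot: [0.285, 0.959, -0.001, -0.001]
ft_force: [-6.2, -3.3, 5.9]
grip_width: 0.0132
```

```bash
python3 -c "
from h import *
o=obs(); print(o['ft_torque']); m,b=shot('wrist','w51')
"
```

```text
t 66.55 pos [0.6362 0.1862 0.1054] xaxis yaw 146.92 z [-0.003 -0.001 -1.   ] F [-6.19 -3.3   5.88] w 0.0132 q [ 0.28  0.63  0.3   1.24 -0.   -0.71]
[-0.63902948  1.21198064  0.03940177]
```

View pics/w51.png

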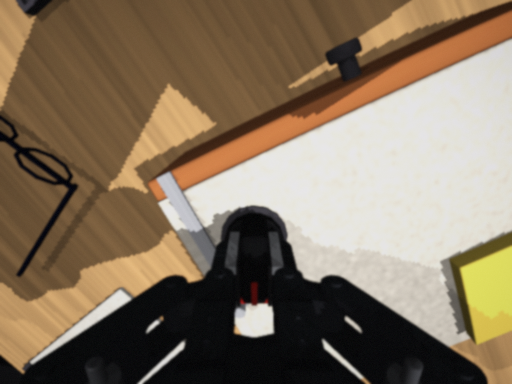

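Call:
carry_out:
  moves:
    - [0, 0, 0, 0.03, -1]
    - [0, 0, 0, 0.06, -1]
    - [0, 0, 0, 0.08, -1]
    - [0, 0, 0, 0.08, -1]

```text
clock: 67.0
eef_pos: [0.6362, 0.1863, 0.1054]
tool_rot: [0.343, 0.939, -0.001, -0.001]
ft_force: [-6.5, -3.3, 6.6]
grip_width: 0.0128
```

```bash
python3 -c "
from h import *
o=obs(); print(o['ft_torque'])
"
```

```text
t 67.00 pos [0.6362 0.1863 0.1054] xaxis yaw 139.86 z [-0.003 -0.001 -1.   ] F [-6.47 -3.28  6.6 ] w 0.0128 q [ 0.28  0.63  0.3   1.24 -0.   -0.59]
[-0.59507127  1.34345511 -0.02023194]
```

Call:
carry_out:
  moves:
    - [0, 0, 0, 0.02, -1]
    - [0, 0, 0, 0.04, -1]
    - [0, 0, 0, 0.06, -1]
    - [0, 0, 0, 0.08, -1]
    - [0, 0, 0, 0.08, -1]

```text
clock: 67.5
eef_pos: [0.6361, 0.1863, 0.1054]
tool_rot: [0.399, 0.917, -0.001, -0.001]
ft_force: [-7.0, -3.7, 6.3]
grip_width: 0.0131
```

```bash
python3 -c "
from h import *
o=obs(); print(o['ft_torque'])
"
```

```text
t 67.50 pos [0.6361 0.1863 0.1054] xaxis yaw 132.96 z [-0.003 -0.002 -1.   ] F [-7.   -3.72  6.31] w 0.0131 q [ 0.29  0.63  0.3   1.24 -0.   -0.46]
[-0.86518021  1.31318707  1.71759308]
```

Call:
carry_out:
  moves:
    - [0, 0, 0, 0, -1]
    - [0, 0, 0, 0, -0.3]
    - [0, 0, 0, 0, 0]
    - [0, 0, 0, 0, 0]
    - [0, 0, -0.2, 0, 0]
    - [0, 0, -0.5, 0, 0]
    - [0, 0, -0.9, 0, 0]
    - [0, 0, -0.9, 0, 0]

```text
clock: 68.3
eef_pos: [0.6414, 0.1879, 0.2019]
tool_rot: [0.401, 0.916, 0.004, 0.005]
ft_force: [1.0, 0.0, 1.2]
grip_width: 0.0426
```

```bash
python3 -c "
from h import *
o=obs(); m,b=shot('wrist','w52'); cv2.imwrite('pics/w52z.png',cv2.resize(b[120:270,150:350],None,fx=4,fy=4,interpolation=cv2.INTER_CUBIC))
"
```

```text
t 68.30 pos [0.6414 0.1879 0.2019] xaxis yaw 132.68 z [ 0.012  0.004 -1.   ] F [1.   0.03 1.24] w 0.0426 q [ 0.28  0.59  0.47  1.45  0.   -0.46]
```

View pics/w52z.png

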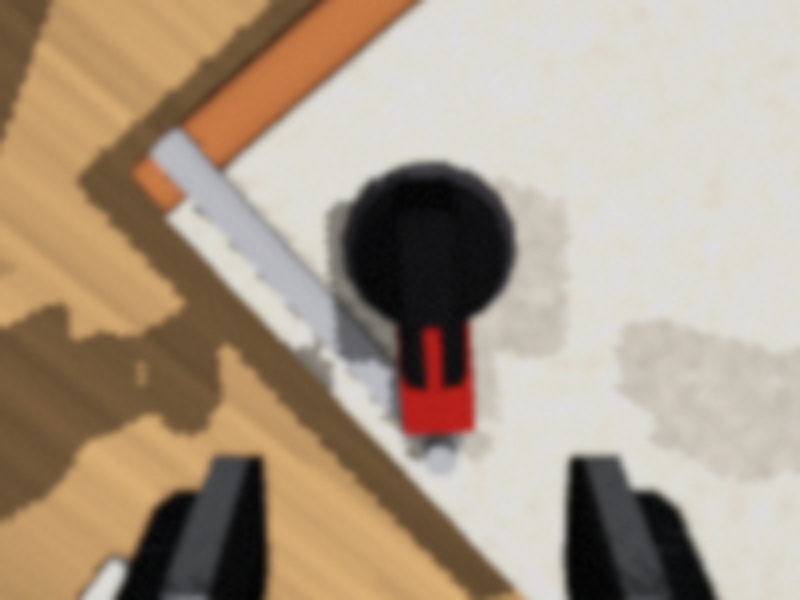

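Call:
carry_out:
  moves:
    - [0, 0, -0.3, 0, 0]
    - [0, -0.4, -0.6, 0, 0.5]
    - [0, -0.8, -0.8, 0, 1]
    - [0, -1, -0.8, 0, 1]
    - [0, -1, -0.8, 0, 1]

```text
clock: 68.85
eef_pos: [0.563, 0.1175, 0.2757]
tool_rot: [0.402, 0.916, 0.0, 0.0]
ft_force: [0.7, -0.0, 0.1]
grip_width: 0.0858
```

Call:
carry_out:
  moves:
    - [0, -0.4, 0, 0, 1]
    - [0, -0.8, 0, 0, 1]
    - [0, -1, 0, 0, 1]
    - [0, -1, 0, 0, 1]

```text
clock: 69.25
eef_pos: [0.4895, 0.0504, 0.2742]
tool_rot: [0.402, 0.916, -0.0, -0.001]
ft_force: [-0.4, -0.0, -0.7]
grip_width: 0.0854
```

Call:
carry_out:
  moves:
    - [-0.3, -0.4, 0, 0, 1]
    - [-0.6, -0.8, 0, 0, 1]
    - [-0.6, -1, 0, 0, 1]
    - [-0.6, -1, 0, 0, 1]

```text
clock: 69.65
eef_pos: [0.458, -0.0619, 0.2741]
tool_rot: [0.403, 0.915, -0.0, -0.001]
ft_force: [-0.2, 0.7, -0.1]
grip_width: 0.0853
```

```bash
python3 -c "
from h import *
obs(); m,s=shot('scene','s53'); cv2.imwrite('pics/s53c.png',cv2.resize(s[80:300,100:450],None,fx=2.28,fy=2.28,interpolation=cv2.INTER_CUBIC))
m,t=shot('top','t53'); cv2.imwrite('pics/t53c.png',cv2.resize(t[100:300,80:420],None,fx=2.3,fy=2.3,interpolation=cv2.INTER_CUBIC))
"
```

```text
t 69.65 pos [ 0.458  -0.0619  0.2741] xaxis yaw 132.52 z [-0.001  0.    -1.   ] F [-0.2   0.68 -0.14] w 0.0853 q [-0.13  0.15  0.02  1.45  0.   -0.88]
```

View pics/s53c.png

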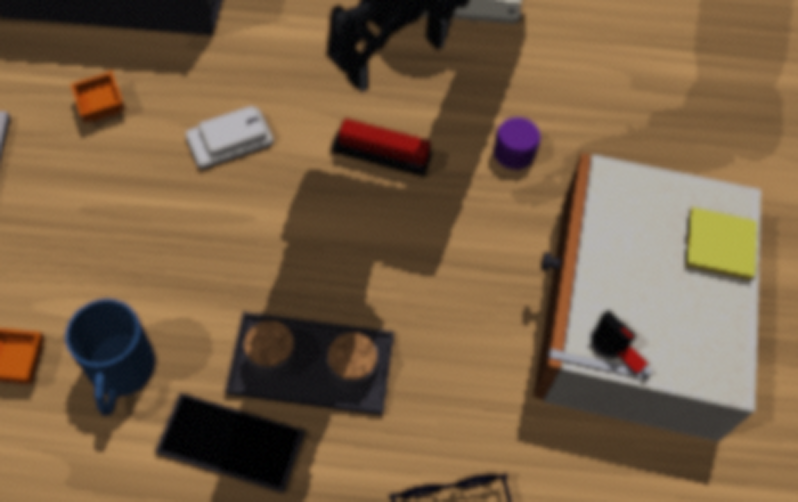

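View pics/t53c.png

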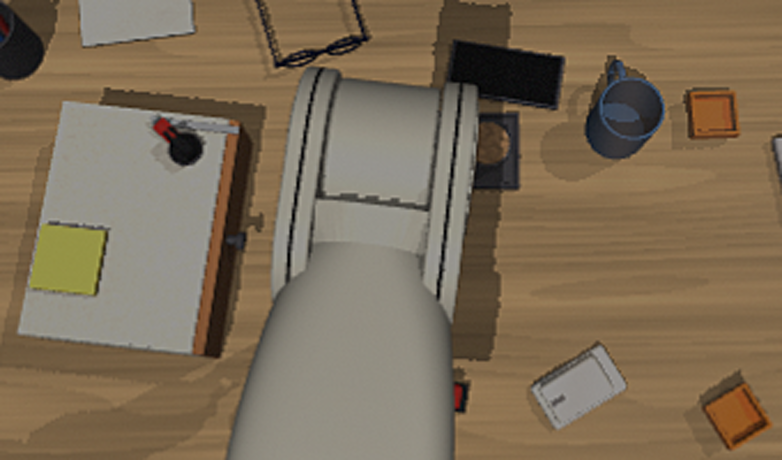

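```bash
python3 -c "
from h import *
print(order.job_done()); obs()"
```

```text
the job is handed in; nothing more can be done
None
the job is handed in; nothing more can be done
```

The job is done and handed in, at about 70 s on the robot's clock.

- **Dishes:** the two round white dishes are nested on pad_b and the three square blue ones on pad_a. The wrist pictures showed both stacks level and seated, and each dish touched down at the nested height.
- **Tubs:** both grey tubs stand upright in the tray. I checked the lid size and position of the second after release.
- **Drawer:** it is pushed home, and the last views show its panel flush with the unit. The catch took more force than the 4 N described, about 15 N at first and then dropping away. The push ended at about 17 N against the stop.
- **Latch:** I turned it clockwise about 77° until the turning moment jumped to 1.7 N m, which I took as the stop. From the 1.45 rad limit, that implies it began about 0.1 rad into its range. The last picture shows the red tongue over the strap in front of its pin.
- **Other things on the desk:** none was moved on purpose, and all look unmoved in the last pictures. The arm hid part of the tray in the final top view, but the scene view showed both tubs.

One reading disagreed with the description: the fingertips sat about 10 to 20 mm behind the TCP rather than 25 mm ahead of it. I set grasp heights from the pictures and contact forces instead.

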